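Weigh in a batch of parcels under the scale's sliding guard

ROBOT

A 7-joint arm with a two-finger parallel gripper is mounted at the origin on the work surface. World frame = base frame: x ahead of the robot, y to its left, z up, the work surface at z = 0. Lengths are in m, angles in rad, forces in N, time in s.
With the tool pointing down it reaches from about 0.4 to 0.85 m from the base axis. Payload 4.5 kg.
Tool frame: the origin (TCP) lies on the centre line of the jaws, within the pads' length; the fingertips stand 14 mm ahead of it and the grasp point (between the pads) lies 5 mm behind it; y points along the fingers, z is the direction in which the jaws open and shut, and the axes are right-handed (so a half turn about y gives the same grasp; the last joint's range is limited). The gripper opens to 88 mm and grips with 3 to 60 N. Pads are 18 mm wide; open, the fingers measure 123 mm over their backs; the gripper's body (75 mm by 187 mm) begins 45 mm behind the grasp point.
Start: joints at [-1.197, 0.689, -0.195, 1.565, 0.157, 0.902, -0.215], TCP at [0.208, 0.589, 0.253] pointing down, gripper open.
Joint ranges: [-3.01, 3.01], [-0.46, 2.08], [-1.47, 1.51], [0.13, 2.56], [-1, 4.14], [0.04, 2.09], [-2.66, 2.66]. Speed limits (rad/s): [2.57, 2.57, 3.14, 3.14, 3.14, 3.14, 3.14].

INTERFACE

Orientations are given as a unit quaternion [x, y, z, w].
In Python, from plant import get_state, imaging, job gives the robot as it stands.
- The arm moves only by the tool send_rows, never from a script. Its argument "motion" is a list that holds one entry, the list of rows, each a list of 7 numbers: the turn, a rotation vector about the tool's x, y, z scaled (see below), then the shift along the tool's x, y, z scaled (see below), then the gripper's target within -1 to 1 (shut at 1, half-way at 0, fully open at -1). In form: [[[rx, ry, rz, tx, ty, tz, gripper], ...]]. A call has exactly 5 rows; each row shifts and turns the commanded pose from where the row before left it, along the tool's axes as they then stand; what a row does not reach is not made up. The controller multiplies each number of a shift by 0.02 m and each number of a turn by 0.08 rad. A row lasts 1/12 s, in which the tool goes at most 41.7 mm and 7.16 degrees, less where a joint would pass 70% of its speed; a pose out of reach is approached as far as the arm can. A call with a number of a shift or a turn outside -1 to 1 is refused whole. A call with a gripper value outside its range is refused whole. The fingers move at their own pace and stop on an object; "force" is the grip in N (left out, the last holds). Time passes only in rows, so rows that do not move let the fingers close, or fill a call up. It gives the time, the measured TCP pose, the force and the opening at its end, in the units of the state.
- get_state(): the state, without advancing time (a new reading comes with each control period).
- imaging.snapshot(name): name is "scene" or "side" or "wrist"; returns a dict with "img" (480x640x3 uint8, red, green, blue), "camera_matrix" (3x3 intrinsics, pixels), "R" (3x3) and "t" (3): a world point X has camera coordinates R X + t; the wrist camera has in their place "hand_eye" (4x4, takes a point from camera to tool coordinates, whose origin is the TCP and whose axes are the tool frame's). Camera axes: x right, y down, z forward; pixel columns grow to the right and rows downward; lengths in m; the calibration is good to about 2 mm. A picture is of the moment at which its call begins: read the wrist's pose just before it. There is no depth.
- job.finish_job(): hands the job in, once; it reports no verdict.
The state is a dict: "clock": time; "q": joint angles; "qd": joint speeds; "joint_torque": joint torques, N m; "tool_pos": TCP position; "eef_rot": TCP orientation; "contact_force": force on the tool from outside, world axes, zero at the start; "moment": the same for the moment, N m; "opening": opening from 0.0 (shut) to 1.0 (fully open).
Only numpy, scipy, OpenCV 4.12 (cv2) and the standard library are available. Lean on these libraries where they do the work, as an engineer would, in place of code of your own. Each camera call takes 0.05 s, during which the arm holds its last target.

TASK

Weigh in the waiting parcels as one batch: slide the scale's guard all the way open, put every parcel that lies on the counter down on the floor of the scale's well, and slide the guard fully shut over them. Set the lever on the console straight up, press the weigh button fully down and let it come up again, then lay the lever right back to its rest, leaning towards the robot. Do not press the button while the guard is open, and leave the cash box where it is.

Things in the scene. Friction and masses are not known exactly. Their poses are not given: they have to be found in the camera images.
- scale: Grey parcel scale, fixed: open weighing well at the robot's end, closed housing 83 mm high behind it (x +116 to +331 mm). Origin on the counter under the well's centre; x away from the robot, y left, z up. Well inside: x and y -108 to +108 mm, floor 25 mm and rim 85 mm above the counter, walls 8 mm. A brass counterpoise on a bar outside the front wall (to x -146 mm, below 70 mm) is not used.
- guard (a joint): Sliding guard, an aluminium plate 228 x 230 x 8 mm that covers the well like a lid (87 to 95 mm above the counter) and runs along the scale's x axis. In m: 0 = shut, 0.215 = fully open, back over the housing, its front edge then at x = +99 mm in the scale's frame. About 1.5 N of friction; stays where it is left.
- guard_handle (a point): Centre of the guard's handle, a black upright bar 14 mm thick (scale x), 90 mm wide (scale y) and 34 mm high standing on the guard near its front edge, from 95 to 129 mm above the counter; this point is 112 mm above the counter, at x = -100 mm in the scale's frame when shut. Axes as the scale's.
- console: Control console of the scale, a low grey box 130 x 140 x 30 mm fixed to the counter to the left or the right of the scale; origin on the counter, 5 mm (x) from the centre of its underside. A lever stands on its half towards its own -y, a push button on its half towards its own +y. Its x axis points away from the robot.
- lever (a joint): Hand lever on the console, a steel rod ending in a black ball 26 mm in diameter. Value in rad: 0 = rest, leaning 0.7 rad towards the robot (console -x); 0.7 = straight up; 1.4 = leaning 0.7 rad away. It turns about the console's y axis, needs about 1 N at the ball and stays where it is left.
- lever_tip (a point): Centre of the lever's ball, 80 mm from the pivot.
- lever_pivot (a point): Point on the lever's hinge axis, 52 mm above the counter; its axes are the console's, fixed.
- button (a joint): Weigh button, white round spring push button on the console. Value in m: 0 = up, 0.008 = fully down. Starts to give at 1.5 N, fully down takes about 5 N; springs back up when let go.
- button_top (a point): Centre of the button's top face, 36 mm in diameter, 50 mm above the counter when up; pressed straight down.
- cash_box: Red tin cash box, 120 x 150 x 75 mm, 1.5 kg, standing on the other side of the scale from the console; origin at the centre of its underside. To be left where it is.
- parcel_a: Small cardboard parcel, rigid closed box 92 x 60 x 45 mm (its x, y, z), 0.15 to 0.4 kg, with a tape band and a blank label; at the start it lies flat on the counter to the left or right in front of the scale. Origin at the centre of its underside. May be absent.
- parcel_b: Small cardboard parcel, rigid closed box 80 x 55 x 50 mm (its x, y, z), 0.15 to 0.4 kg, with a tape band and a blank label; at the start it lies flat on the counter to the left or right in front of the scale. Origin at the centre of its underside. May be absent.
- parcel_c: Small cardboard parcel, rigid closed box 88 x 48 x 38 mm (its x, y, z), 0.15 to 0.4 kg, with a tape band and a blank label; at the start it lies flat on the counter to the left or right in front of the scale. Origin at the centre of its underside. May be absent.
- parcel_d: Small cardboard parcel, rigid closed box 76 x 60 x 36 mm (its x, y, z), 0.15 to 0.4 kg, with a tape band and a blank label; at the start it lies flat on the counter to the left or right in front of the scale. Origin at the centre of its underside. May be absent.
There are look-alikes about, which are no part of the job. Leave any turquoise or white look-alike of the parcel_a alone.

How it is judged:
By the outcome, as a careful person would: the job done as asked, in the order asked, and still so for the second after the job is handed in, with the robot touching nothing.
Of parcel_a, parcel_b, parcel_c, parcel_d only 2 to 4 are there at a start; the rules pass over those that are not, and their reading is None.
At some moment in a run one of parcel_a, parcel_b, parcel_c, parcel_d may be knocked a few centimetres aside while the robot is not near it.
Once in a run the grip may slacken for a moment while it holds something.
It also fails if it takes over 210 s, if anything falls off the work surface, if the arm or the gripper's body presses on something with over 40 N, if the wrist force passes 120 N, or if a joint passes its speed limit or range.

## Working session

There is one attempt and no reset: what is moved stays moved. The work goes in short steps, Python scripts to look and compute and a tool call to move; the robot and the scene stay as the last step left them, time stands still between calls to the robot, and variables do not carry over. Pictures are saved under pics/ and viewed, and the job is handed in when it is done.

Besides the shell and the picture viewer there is one more tool, called after "Call:" as name([rows], argument=value, ...), one row to a line, values as JSON. send_rows: Moves the arm, as the interface text tells. Its arguments: {"type":"object","properties":{"motion":{"type":"array"},"force":{"type":"number"}},"required":["motion"]}

```bash
mkdir -p pics; ls; python3 - <<'E'
from plant import get_state, imaging, job
import cv2,numpy as np
s=get_state(); print(s)
for n in ["scene","side","wrist"]:
    d=imaging.snapshot(n); cv2.imwrite(f"pics/{n}0.png",d["img"][:,:,::-1]); print(n,{k:v for k,v in d.items() if k!="img"})
E
```

```text
pics
{'clock': 0.0, 'q': array([-1.19717518,  0.6899879 , -0.19450546,  1.56634898,  0.15728585,
        0.90248886, -0.21512085]), 'qd': array([ 0.00118373,  0.00033072,  0.00029363, -0.00122616,  0.0008849 ,
       -0.00123524,  0.00117819]), 'joint_torque': array([ 1.62984593e-04, -5.27556753e+01, -1.26672562e+00, -1.53428149e+01,
       -5.25827799e-02,  6.35184944e-03,  1.53027263e-04]), 'tool_pos': array([0.20816692, 0.58866796, 0.25190602]), 'eef_rot': array([ 0.69757545, -0.11961634,  0.11948486, -0.69627852]), 'contact_force': array([0.72620401, 0.24819331, 0.9807081 ]), 'moment': array([-0.01528312,  0.01113772, -0.00237808]), 'opening': 1.0024257975911097}
scene {'camera_matrix': array([[492.74508749,   0.        , 311.32998068],
       [  0.        , 492.74508749, 248.25038372],
       [  0.        ,   0.        ,   1.        ]]), 'R': array([[ 0.19151281,  0.98147734, -0.00500705],
       [ 0.71200207, -0.1424386 , -0.68757857],
       [-0.67555599,  0.12811508, -0.72609272]]), 't': array([-0.08693865, -0.21872718,  1.52392967])}
side {'camera_matrix': array([[567.010455
[... 173 characters left out ...]
8,  0.0179599 ],
       [-0.39375807, -0.54402563, -0.74093906],
       [ 0.45593798,  0.58432338, -0.67133207]]), 't': array([-0.35990634,  0.2376952 ,  1.1105395 ])}
wrist {'camera_matrix': array([[347.50583272,   0.        , 318.13793673],
       [  0.        , 347.50583272, 243.89270448],
       [  0.        ,   0.        ,   1.        ]]), 'hand_eye': array([[ 1.03724946e-03,  9.57101283e-01,  2.89751717e-01,
        -7.42934328e-02],
       [ 2.97196335e-04, -2.89752155e-01,  9.57101667e-01,
        -1.31923427e-01],
       [ 9.99999418e-01, -9.06640038e-04, -5.84992260e-04,
        -4.35257270e-04],
       [ 0.00000000e+00,  0.00000000e+00,  0.00000000e+00,
         1.00000000e+00]])}
```

View pics/scene0.png

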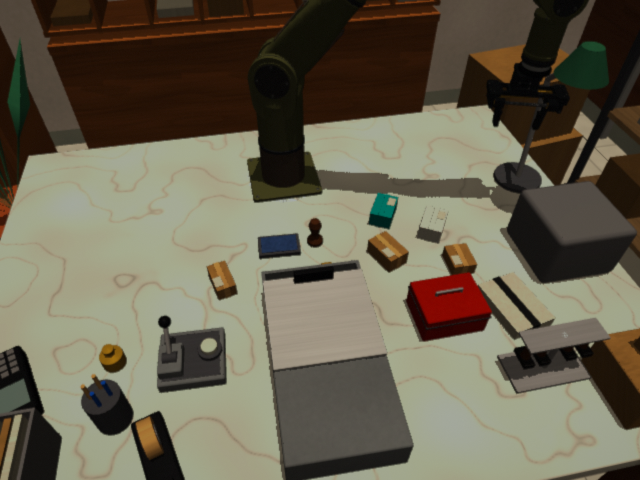

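View pics/side0.png

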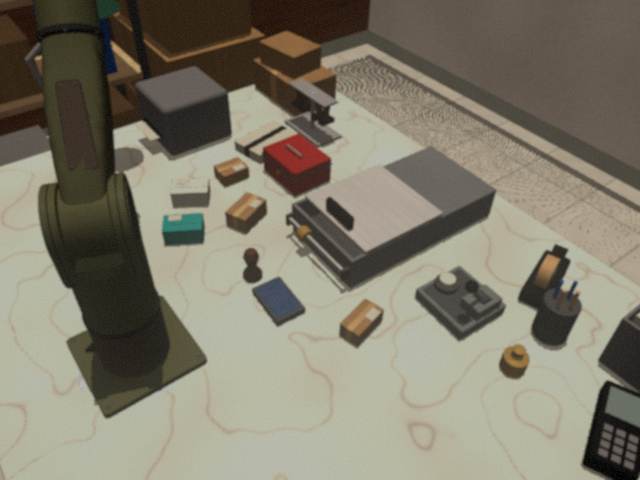

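View pics/wrist0.png

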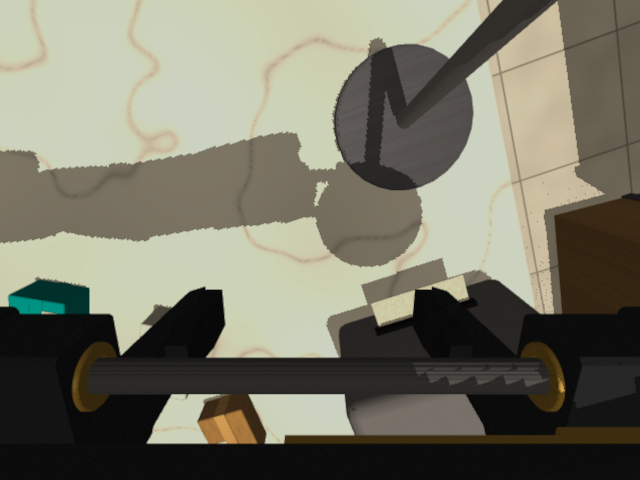

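```bash
cat > h.py <<'E'
import numpy as np,cv2
from plant import get_state, imaging, job
from scipy.spatial.transform import Rotation as Ro
def snap(n):
    s=get_state(); d=imaging.snapshot(n)
    K=d["camera_matrix"]
    if n=="wrist":
        T=np.eye(4);T[:3,:3]=Ro.from_quat(s["eef_rot"]).as_matrix();T[:3,3]=s["tool_pos"]
        M=T@d["hand_eye"]; Rc=M[:3,:3]; c=M[:3,3]
    else:
        Rc=d["R"].T; c=-Rc@d["t"]
    return dict(img=d["img"][:,:,::-1].copy(),K=K,Rc=Rc,c=c)
def ray(cam,uv): 
    uv=np.atleast_2d(np.array(uv,float)); p=np.c_[uv,np.ones(len(uv))]
    return (cam["Rc"]@np.linalg.inv(cam["K"])@p.T).T
def onz(cam,uv,z):
    r=ray(cam,uv); return cam["c"]+r*((z-cam["c"][2])/r[:,2])[:,None]
def proj(cam,X):
    p=(np.atleast_2d(X)-cam["c"])@cam["Rc"]; q=p@cam["K"].T; return q[:,:2]/q[:,2:]
def tri(ca,ua,cb,ub):
    A=[];b=[]
    for c,u in((ca,ua),(cb,ub)):
        r=ray(c,u)[0]; r/=np.linalg.norm(r); P=np.eye(3)-np.outer(r,r); A.append(P); b.append(P@c["c"])
    x=np.linalg.solve(A[0]+A[1],b[0]+b[1]); return x
def crop(img,x0,y0,x1,y1,f,name): cv2.imwrite("pics/"+name,cv2.resize(img[y0:y1,x0:x1],None,fx=f,fy=f,interpolation=cv2.INTER_CUBIC))
def st():
    s=get_state(); R=Ro.from_quat(s["eef_rot"]).as_matrix()
    print("t %.2f pos %s F %s open %.3f q %s"%(s["clock"],s["tool_pos"].round(4),s["contact_force"].round(1),s["opening"],s["q"].round(2))); print("x",R[:,0].round(3),"y",R[:,1].round(3),"z",R[:,2].round(3))
    return s,R
def plan(target,tz=None):
    """shift units (0.02m) in tool axes; then turn about tool y (0.08 rad units) to bring tool z to heading tz (deg, world) mod 180"""
    s,R=st(); d=R.T@(np.array(target)-s["tool_pos"]); print("shift tool m",d.round(4),"units",(d/0.02).round(2))
    # tilt fix
    if tz is not None:
        a=np.radians(tz); best=None
        for k in (0,np.pi):
            z=np.array([np.cos(a+k),np.sin(a+k),0]); y=np.array([0,0,-1.]); x=np.cross(y,z)
            Rt=np.c_[x,y,z]; rv=Ro.from_matrix(R.T@Rt).as_rotvec()
            print("turn units",(rv/0.08).round(2),"with shift in final axes units",(Rt.T@(np.array(target)-s["tool_pos"])/0.02).round(2))
E
python3 - <<'E'
from h import *
import pickle
sc=snap("scene"); sd=snap("side"); pickle.dump((sc,sd),open("c0.pkl","wb"))
crop(sc["img"],200,180,500,350,2.6,"s1.png")
crop(sc["img"],140,240,440,480,2.5,"s2.png")
crop(sd["img"],140,130,400,350,2.7,"d1.png")
crop(sd["img"],270,140,540,360,2.7,"d2.png")
st()
E
```

```text
t 0.25 pos [0.2082 0.589  0.2523] F [-0.6 -0.2  0.9] open 0.999 q [-1.2   0.69 -0.19  1.57  0.16  0.9  -0.22]
x [ 0.943 -0.333  0.   ] y [-0.    -0.001 -1.   ] z [ 0.333  0.943 -0.001]
```

View pics/s1.png

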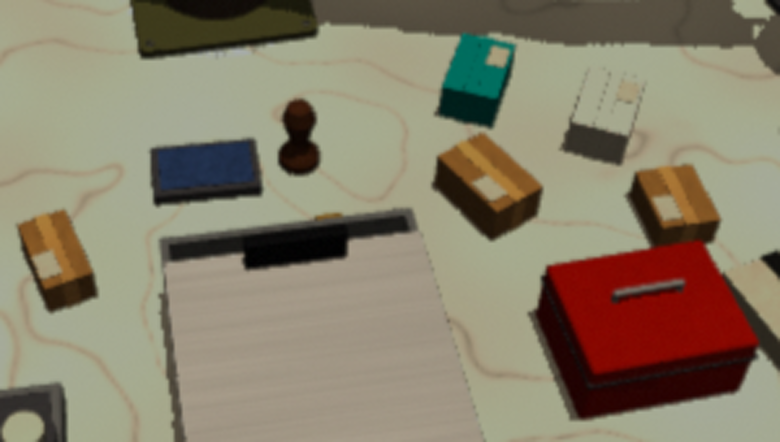

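View pics/s2.png

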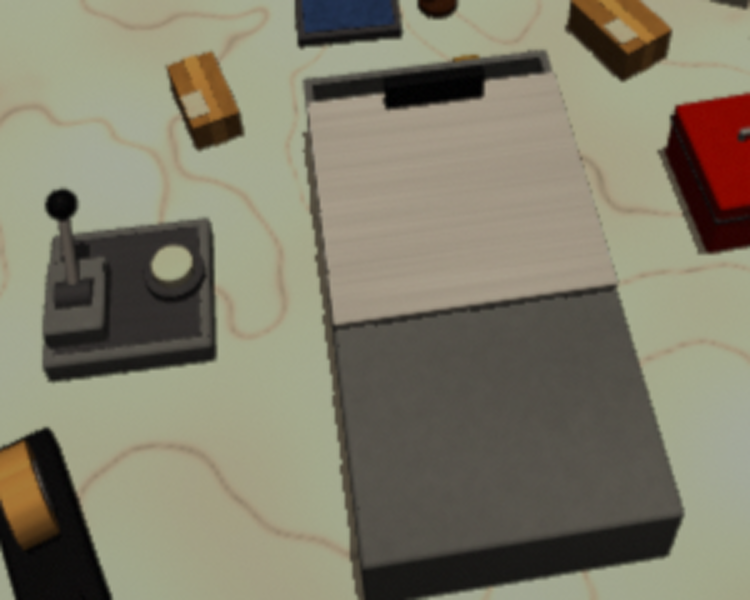

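View pics/d2.png

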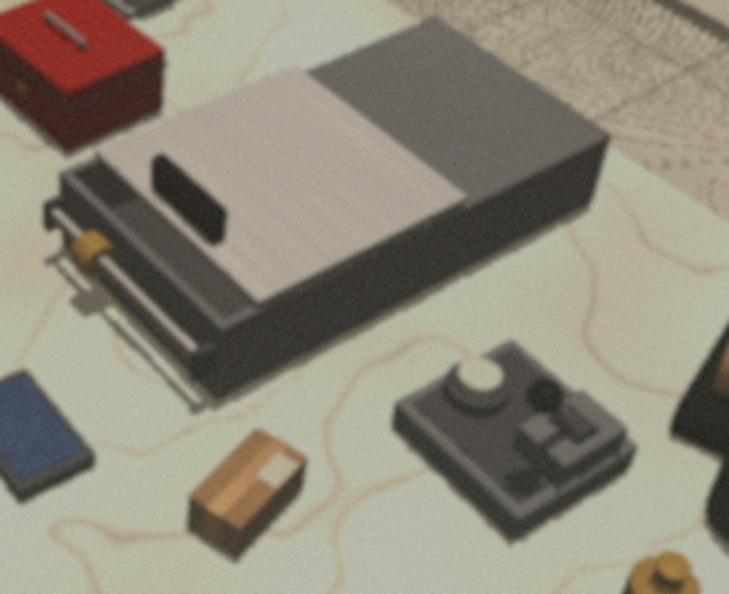

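View pics/d1.png

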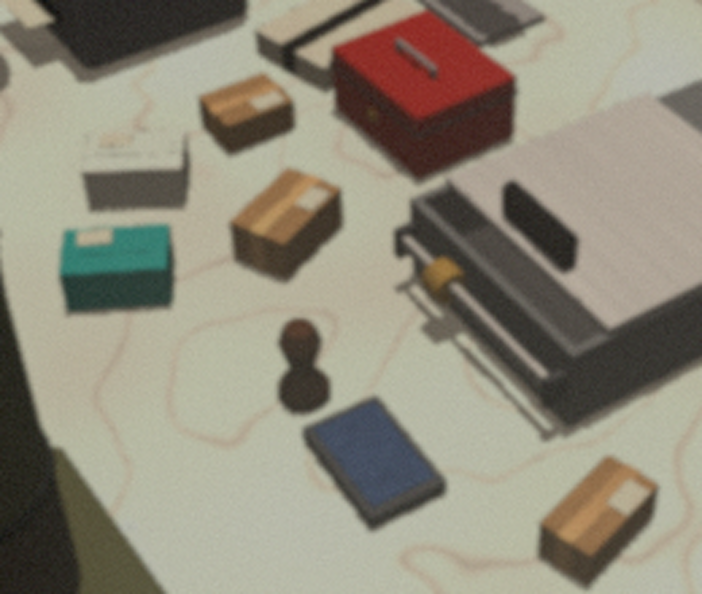

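```bash
python3 - <<'E'
from h import *
import pickle
sc,sd=pickle.load(open("c0.pkl","rb"))
def C(im,x,y):return cv2.resize(im[y:y+60,x:x+60],None,fx=6,fy=6,interpolation=cv2.INTER_CUBIC)
a=np.hstack([C(sc["img"],360,220),C(sc["img"],430,230)]);
cv2.imwrite("pics/pa.png",a)
cv2.imwrite("pics/pb.png",np.hstack([C(sc["img"],192,250),C(sd["img"],332,290)]))
cv2.imwrite("pics/pc.png",np.hstack([C(sd["img"],215,180),C(sd["img"],202,145)]))
S=lambda l:[(140+u/2.5,240+v/2.5) for u,v in l]
D=lambda l:[(270+u/2.7,140+v/2.7) for u,v in l]
print("rimfront",onz(sc,S([(305,80),(545,50)]),.085).round(3).tolist(),"side(L,R)",onz(sd,D([(62,178),(230,325)]),.085).round(3).tolist())
print("houseback",onz(sc,S([(362,570),(683,515)]),.083).round(3).tolist(),onz(sd,D([(435,17),(610,138)]),.083).round(3).tolist())
print("guard",onz(sc,S([(310,103),(553,73),(335,325),(615,287)]),.095).round(3).tolist(),"side", onz(sd,D([(98,155),(262,303)]),.095).round(3).tolist())
print("console",onz(sc,S([(52,238),(210,220),(215,345),(45,368)]),.03).round(3).tolist())
print("button",onz(sc,S([(172,266)]),.05).round(3),onz(sd,D([(480,376)]),.05).round(3))
print("ball",tri(sc,S([(61,204)])[0],sd,D([(545,394)])[0]).round(3))
E
```

```text
rimfront [[0.444, -0.115, 0.085], [0.451, 0.114, 0.085]] side(L,R) [[0.449, 0.105, 0.085], [0.452, -0.118, 0.085]]
houseback [[0.891, -0.131, 0.083], [0.897, 0.097, 0.083]] [[0.893, 0.095, 0.083], [0.882, -0.135, 0.083]]
guard [[0.481, -0.114, 0.095], [0.489, 0.111, 0.095], [0.708, -0.123, 0.095], [0.718, 0.101, 0.095]] side [[0.485, 0.102, 0.095], [0.481, -0.122, 0.095]]
console [[0.536, -0.356, 0.03], [0.544, -0.217, 0.03], [0.669, -0.222, 0.03], [0.663, -0.36, 0.03]]
button [[ 0.599 -0.251  0.05 ]] [[ 0.599 -0.252  0.05 ]]
ball [ 0.567 -0.329  0.118]
```

View pics/pa.png

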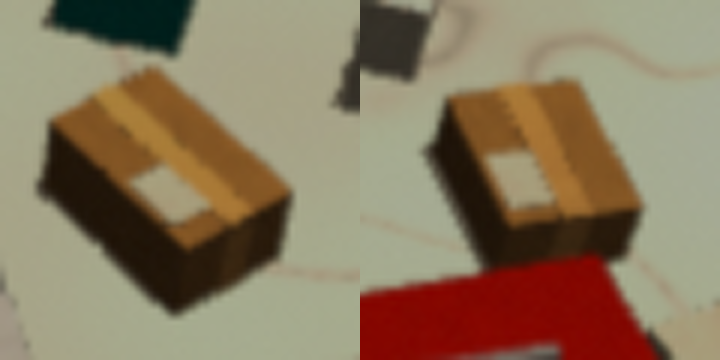

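View pics/pb.png

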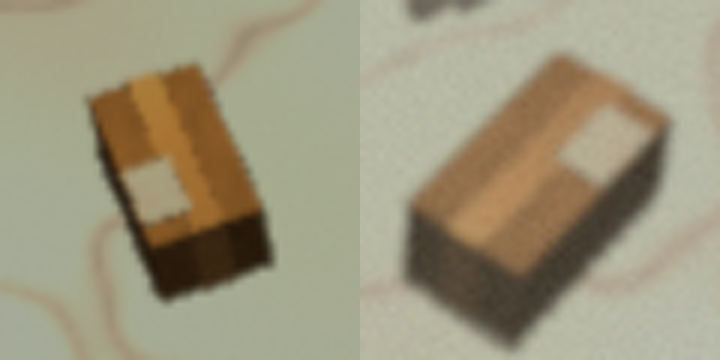

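View pics/pc.png

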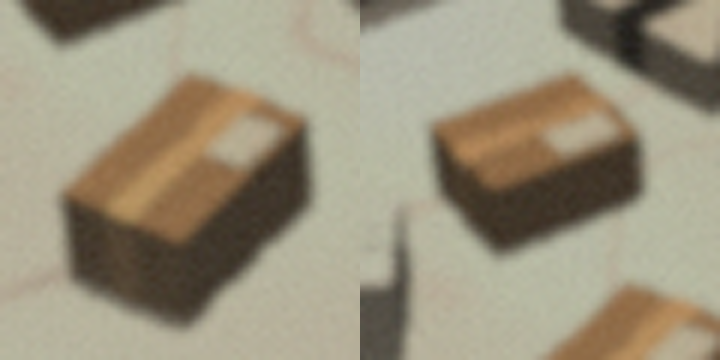

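```bash
python3 - <<'E'
from h import *
import pickle
sc,sd=pickle.load(open("c0.pkl","rb"))
f=lambda x,y,l:[(x+u/6-.4,y+v/6-.4) for u,v in l]
P={"P1":(f(360,220,[(155,68),(292,193),(188,250),(50,122)]),f(215,180,[(190,73),(307,122),(183,245),(65,195)])),
"P2":(f(430,230,[(87,100),(215,80),(282,207),(147,224)]),f(202,145,[(75,125),(213,75),(278,135),(135,190)])),
"P3":(f(192,250,[(90,100),(200,65),(263,210),(152,248)]),f(332,290,[(50,205),(203,52),(310,118),(162,277)]))}
for k,(a,b) in P.items():
    X=np.array([tri(sc,u,sd,v) for u,v in zip(a,b)])
    z=X[:,2].mean()
    print(k,X.round(3).tolist())
    for nm,cam,uv in(("sc",sc,a),("sd",sd,b)):
        Y=onz(cam,uv,z); 
        r=cv2.minAreaRect((Y[:,:2]*1000).astype(np.float32)); print(nm,z.round(3),r, np.linalg.norm(np.roll(Y,-1,0)-Y,axis=1).round(3))
E
```

```text
P1 [[0.382, 0.201, 0.097], [0.435, 0.233, 0.047], [0.386, 0.228, -0.015], [0.333, 0.19, 0.045]]
sc 0.043 ((382.64190673828125, 214.1096954345703), (90.39869689941406, 58.805328369140625), 23.045080184936523) [0.09  0.057 0.09  0.059]
sd 0.043 ((384.34283447265625, 214.3189697265625), (91.68841552734375, 59.89641189575195), 23.88381004333496) [0.06  0.089 0.058 0.09 ]
P2 [[0.4, 0.37, 0.049], [0.452, 0.378, 0.077], [0.488, 0.399, 0.025], [0.432, 0.393, -0.009]]
sc 0.036 ((441.8841247558594, 386.26861572265625), (58.54416275024414, 74.36849212646484), 88.25137329101562) [0.059 0.074 0.058 0.072]
sd 0.036 ((442.6215515136719, 386.43304443359375), (57.62769317626953, 71.88693237304688), 88.91645812988281) [0.07  0.057 0.072 0.058]
P3 [[0.349, -0.228, 0.044], [0.398, -0.204, 0.087], [0.439, -0.2, 0.033], [0.39, -0.224, -0.018]]
sc 0.037 ((392.8144836425781, -213.27764892578125), (86.100341796875, 47.401893615722656), 13.016481399536133) [0.047 0.086 0.046 0.086]
sd 0.037 ((394.7063903808594, -213.74913024902344), (87.063720703125, 45.9619026184082), 13.975654602050781) [0.087 0.045 0.086 0.046]
```

Call:
send_rows([
  [[0,-0.76,0,0.3,0,-1,1],[0,-0.76,0,0.3,0,-1,1],[0,-0.76,0,0.3,0,-1,1],[0,-0.76,0,0.3,0,-1,1],[0,-0.76,0,0.3,0,-1,1]],
], force=20)

```text
clock: 0.67
tool_pos: [0.2156, 0.4845, 0.2527]
eef_rot: [0.707, -0.011, 0.011, -0.707]
contact_force: [0.2, 0.0, 0.3]
opening: 0.646
```

```bash
python3 -c "
from h import *
plan([0.457,-0.003,0.2],88)"
```

```text
t 0.67 pos [0.2156 0.4845 0.2527] F [0.2 0.  0.3] open 0.646 q [-1.05  0.57 -0.3   1.85  0.23  0.75  0.06]
x [ 0.999 -0.032 -0.   ] y [-0. -0. -1.] z [ 0.032  0.999 -0.   ]
shift tool m [ 0.2569  0.0528 -0.4795] units [ 12.85   2.64 -23.98]
turn units [ 0.    0.04 -0.  ] with shift in final axes units [ 12.91   2.64 -23.94]
turn units [ -0.   -39.23  -0.  ] with shift in final axes units [-12.91   2.64  23.94]
```

Call:
send_rows([
  [[0,0,0,1,0,-1,1],[0,0,0,1,0,-1,1],[0,0,0,1,0,-1,1],[0,0,0,1,0,-1,1],[0,0,0,1,0,-1,1]],
])

```text
clock: 1.08
tool_pos: [0.313, 0.381, 0.2528]
eef_rot: [-0.707, 0.013, -0.013, 0.707]
contact_force: [1.1, 0.1, -0.0]
opening: 0.268
```

Call:
send_rows([
  [[0,0,0,1,0,-1,1],[0,0,0,1,0,-1,1],[0,0,0,1,0,-1,1],[0,0,0,1,0,-1,1],[0,0,0,1,0,-1,1]],
])

```text
clock: 1.5
tool_pos: [0.4095, 0.2774, 0.2528]
eef_rot: [-0.707, 0.013, -0.013, 0.707]
contact_force: [-0.1, 0.2, -0.5]
opening: 0.001
```

Call:
send_rows([
  [[0,0,0,0.5,0,-1,1],[0,0,0,0.5,0,-1,1],[0,0,0,0.5,0,-1,1],[0,0,0,0.5,0,-1,1],[0,0,0,0.5,0,-1,1]],
])

```text
clock: 1.92
tool_pos: [0.4554, 0.1757, 0.2527]
eef_rot: [-0.707, 0.013, -0.013, 0.707]
contact_force: [0.5, -0.0, -0.3]
opening: 0.009
```

Call:
send_rows([
  [[0,0,0,0,0,-1,1],[0,0,0,0,0,-1,1],[0,0,0,0,0,-1,1],[0,0,0,0,0,-1,1],[0,0,0,0,0,-1,1]],
])

```text
clock: 2.33
tool_pos: [0.4514, 0.0759, 0.2528]
eef_rot: [-0.707, 0.013, -0.013, 0.707]
contact_force: [-0.1, -0.3, -0.3]
opening: 0.004
```

Call:
send_rows([
  [[0,0,0,0.2,0.5,-1,1],[0,0,0,0.2,0.5,-1,1],[0,0,0,0,0.5,-1,1],[0,0,0,0,0.5,-1,1],[0,0,0,0,0.5,0,1]],
])

```text
clock: 2.75
tool_pos: [0.456, -0.0081, 0.2021]
eef_rot: [0.708, -0.015, 0.015, -0.706]
contact_force: [-0.1, 0.5, -0.2]
opening: 0.003
```

```bash
python3 -c "
from h import *
plan([0.457,-0.003,0.116],88)
w=snap('wrist');cv2.imwrite('pics/w1.png',w['img'])
w=snap('scene');crop(w['img'],200,180,500,400,2.5,'sc1.png')"
```

```text
t 2.75 pos [ 0.456  -0.0081  0.2021] F [-0.1  0.5 -0.2] open 0.003 q [ 0.12  0.57 -0.31  2.11  0.35  0.51  1.07]
x [ 0.999 -0.042 -0.001] y [-0.001 -0.003 -1.   ] z [ 0.042  0.999 -0.003]
shift tool m [0.0008 0.0861 0.0054] units [0.04 4.3  0.27]
turn units [ 0.04 -0.09 -0.01] with shift in final axes units [0.04 4.3  0.26]
turn units [2.000e-02 3.918e+01 6.000e-02] with shift in final axes units [-0.04  4.3  -0.26]
```

View pics/w1.png

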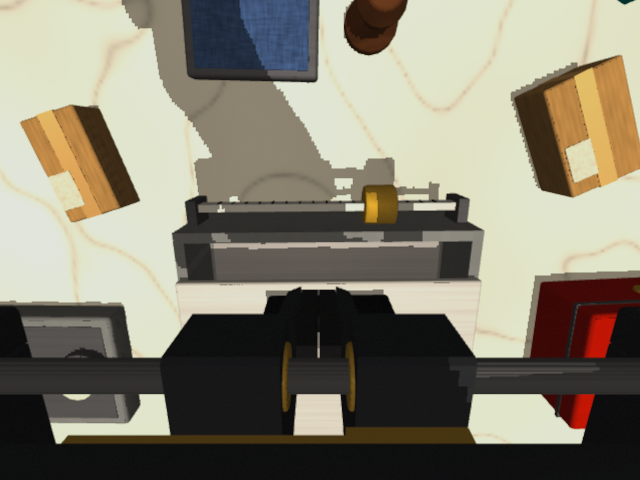

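View pics/sc1.png

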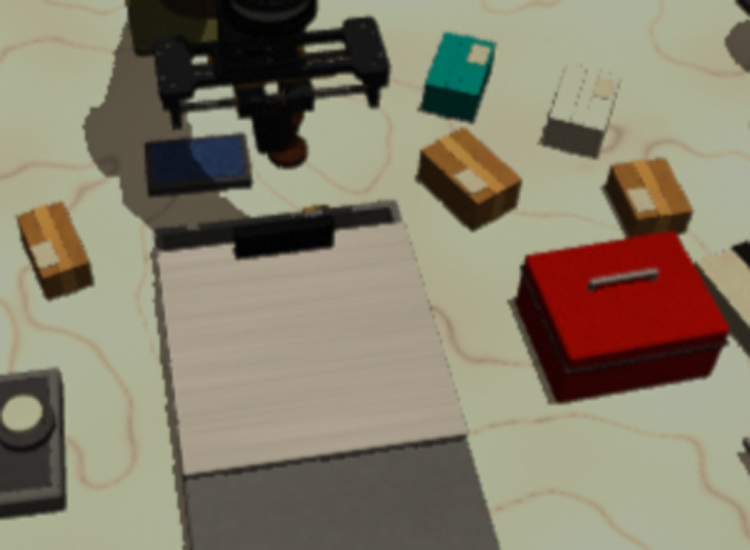

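Call:
send_rows([
  [[0,0,0,0,1,0.2,1],[0,0,0,0,1,0,1],[0,0,0,0,1,0,1],[0,0,0,0,1,0,1],[0,0,0,0,0.3,0,1]],
])

```text
clock: 3.27
tool_pos: [0.4563, 0.0018, 0.1152]
eef_rot: [-0.707, 0.013, -0.011, 0.707]
contact_force: [-0.1, -0.4, 0.9]
opening: 0.002
```

Call:
send_rows([
  [[0,0,0,0.5,0,0,1],[0,0,0,0.5,0,0,1],[0,0,0,0.5,0,0,1],[0,0,0,0.5,0,0,1],[0,0,0,0.5,0,0,1]],
])

```text
clock: 3.68
tool_pos: [0.5063, -0.0002, 0.1174]
eef_rot: [-0.707, 0.013, -0.012, 0.707]
contact_force: [-1.9, 0.0, -1.1]
opening: 0.007
```

Call:
send_rows([
  [[0,0,0,0.6,0,0,1],[0,0,0,0.6,0,0,1],[0,0,0,0.6,0,0,1],[0,0,0,0.6,0,0,1],[0,0,0,0.6,0,0,1]],
])

```text
clock: 4.1
tool_pos: [0.5661, -0.0022, 0.1175]
eef_rot: [-0.707, 0.013, -0.011, 0.707]
contact_force: [-2.3, 1.1, -0.8]
opening: 0.008
```

```bash
python3 -c "
from h import *
st()
w=snap('side');crop(w['img'],250,130,530,340,2.7,'sd2.png')"
```

```text
t 4.10 pos [ 0.5661 -0.0022  0.1175] F [-2.3  1.1 -0.8] open 0.008 q [ 0.09  0.82 -0.28  1.85  0.4   0.53  1.08]
x [ 0.999 -0.034 -0.002] y [-0.002  0.001 -1.   ] z [0.034 0.999 0.001]
```

View pics/sd2.png

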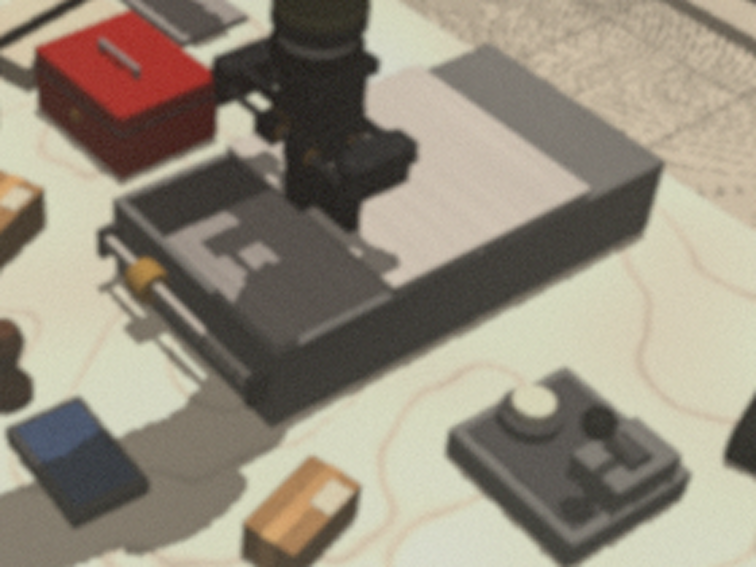

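Call:
send_rows([
  [[0,0,0,0.8,0,0,1],[0,0,0,0.8,0,0,1],[0,0,0,0.8,0,0,1],[0,0,0,0.8,0,0,1],[0,0,0,0.8,0,0,1]],
])

```text
clock: 4.57
tool_pos: [0.6458, -0.005, 0.1174]
eef_rot: [-0.707, 0.013, -0.011, 0.707]
contact_force: [-2.4, 1.0, -0.5]
opening: 0.007
```

Call:
send_rows([
  [[0,0,0,0.2,0,0,1],[0,0,0,0.2,0,0,1],[0,0,0,0.2,0,0,1],[0,0,0,0.15,0,0,1],[0,0,0,0.15,0,0,1]],
])

```text
clock: 4.98
tool_pos: [0.6607, -0.0063, 0.1167]
eef_rot: [0.707, -0.015, 0.009, -0.707]
contact_force: [-15.0, 1.6, 10.7]
opening: 0.005
```

Call:
send_rows([
  [[0,0,0,-0.5,0,0,1],[0,0,0,-0.5,0,0,1],[0,0,0,-1,-1,0,1],[0,0,0,-1,-1,0.5,1],[0,0,0,-1,-1,1,0]],
])

```text
clock: 5.4
tool_pos: [0.5847, 0.0225, 0.177]
eef_rot: [0.708, -0.015, 0.014, -0.706]
contact_force: [0.5, 0.5, 1.8]
opening: 0.063
```

Call:
send_rows([
  [[0,0,0,-1,-1,1,-1],[0,0,0,-1,-1,1,-1],[0,0,0,-1,-1,1,-1],[0,0,0,-1,0,1,-1],[0,0,0,-1,0,1,-1]],
])

```text
clock: 5.82
tool_pos: [0.4893, 0.1305, 0.2384]
eef_rot: [-0.707, 0.011, -0.014, 0.707]
contact_force: [0.2, 0.2, -0.2]
opening: 0.433
```

```bash
python3 -c "
from h import *
plan([0.3835,0.214,0.17],113.5)
w=snap('side');cv2.imwrite('pics/sd3.png',w['img'])
w=snap('scene');cv2.imwrite('pics/sc3.png',w['img'])"
```

```text
t 5.82 pos [0.4893 0.1305 0.2384] F [ 0.2  0.2 -0.2] open 0.433 q [-0.13  0.57 -0.35  1.93  0.29  0.68  0.88]
x [ 0.999 -0.036  0.004] y [ 0.004  0.001 -1.   ] z [0.036 0.999 0.001]
shift tool m [-0.109   0.0681  0.0795] units [-5.45  3.4   3.97]
turn units [-0.   -5.58  0.05] with shift in final axes units [-3.19  3.42  5.94]
turn units [-7.000e-02  3.369e+01 -1.000e-02] with shift in final axes units [ 3.19  3.42 -5.94]
```

View pics/sc3.png

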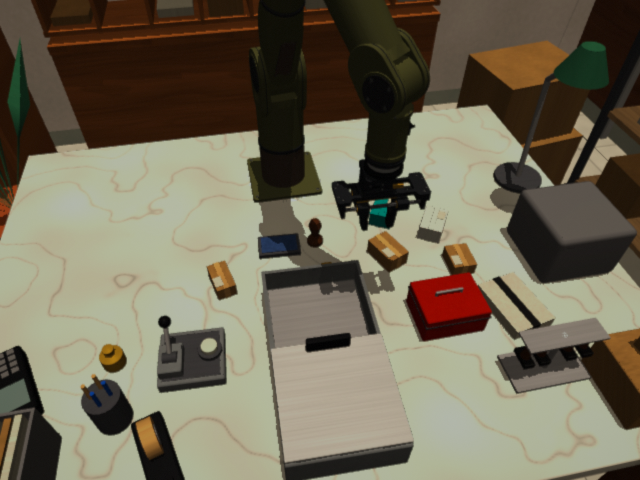

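View pics/sd3.png

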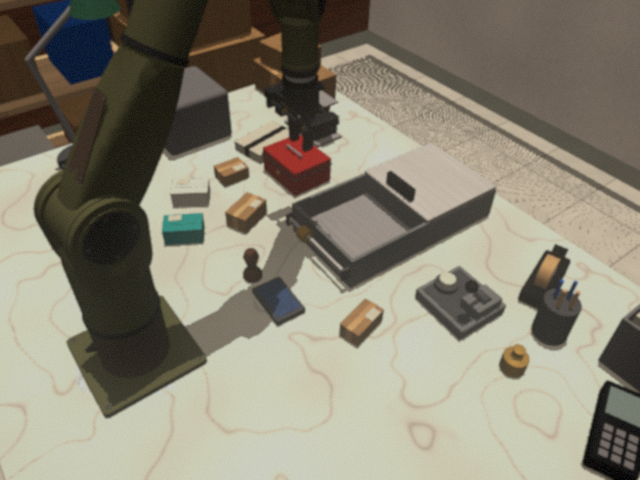

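```bash
python3 -c "
from h import *
w=snap('scene')
print(onz(w,[(372,222),(390,226),(398,198),(418,236),(438,242),(447,212)],0.03).round(3))"
```

```text
[[0.276 0.203 0.03 ]
 [0.301 0.246 0.03 ]
 [0.195 0.303 0.03 ]
 [0.352 0.308 0.03 ]
 [0.383 0.351 0.03 ]
 [0.278 0.418 0.03 ]]
```

Call:
send_rows([
  [[0,-1,0,-1,0,0.8,-1],[0,-1,0,-1,0,0.9,-1],[0,-1,0,-0.8,0.5,1,-1],[0,-1,0,-0.7,0.5,1,-1],[0,-1,0,-0.5,0.5,1,-1]],
])

```text
clock: 6.38
tool_pos: [0.398, 0.2141, 0.2065]
eef_rot: [0.695, 0.129, -0.128, -0.695]
contact_force: [0.6, -0.3, -0.6]
opening: 0.95
```

```bash
python3 -c "
from h import *
plan([0.3835,0.214,0.1],113.5)"
```

```text
t 6.38 pos [0.398  0.2141 0.2065] F [ 0.6 -0.3 -0.6] open 0.950 q [-0.33  0.57 -0.4   2.11  0.43  0.53  0.88]
x [0.934 0.358 0.001] y [ 0.001  0.    -1.   ] z [-0.358  0.934 -0.   ]
shift tool m [-0.0137  0.1065  0.0051] units [-0.68  5.33  0.25]
turn units [ 0.   -0.55  0.01] with shift in final axes units [-0.67  5.33  0.28]
turn units [-2.000e-02  3.872e+01  1.000e-02] with shift in final axes units [ 0.67  5.33 -0.28]
```

Call:
send_rows([
  [[0,-0.55,0,-0.67,0.33,0.27,-1],[0,0,0,0,1,0,-1],[0,0,0,0,1,0,-1],[0,0,0,0,1,0,-1],[0,0,0,0,0,0,-1]],
])

```text
clock: 6.8
tool_pos: [0.3833, 0.2132, 0.1377]
eef_rot: [0.693, 0.142, -0.144, -0.692]
contact_force: [0.6, -0.3, 0.3]
opening: 0.999
```

```bash
python3 -c "
from h import *
plan([0.3835,0.214,0.024],113.5)
w=snap('wrist');cv2.imwrite('pics/w4.png',w['img'])"
```

```text
t 6.80 pos [0.3833 0.2132 0.1377] F [ 0.6 -0.3  0.3] open 0.999 q [-0.45  0.69 -0.26  2.21  0.57  0.31  0.78]
x [ 0.918  0.396 -0.004] y [-0.003 -0.003 -1.   ] z [-0.396  0.918 -0.002]
shift tool m [0.0009 0.1137 0.0008] units [0.05 5.69 0.04]
turn units [ 0.02 -0.03 -0.05] with shift in final axes units [0.03 5.69 0.03]
turn units [ 0.07 39.24  0.04] with shift in final axes units [-0.03  5.69 -0.03]
```

View pics/w4.png

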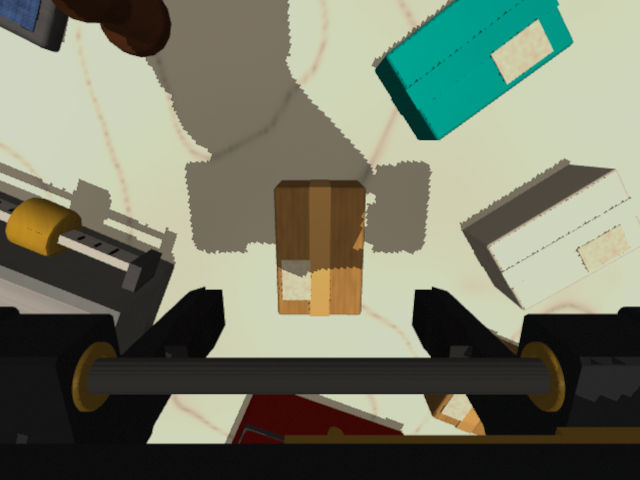

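Call:
send_rows([
  [[0,0,0,0,0.7,0,-1],[0,0,0,0,0.7,0,-1],[0,0,0,0,0.7,0,-1],[0,0,0,0,0.7,0,-1],[0,0,0,0,0.7,0,-1]],
])

```text
clock: 7.27
tool_pos: [0.3851, 0.2147, 0.0706]
eef_rot: [-0.692, -0.144, 0.142, 0.693]
contact_force: [0.8, -1.1, -0.5]
opening: 1.001
```

Call:
send_rows([
  [[0,0,0,0,0.7,0,-1],[0,0,0,0,0.7,0,-1],[0,0,0,0,0.7,0,-1],[0,0,0,0,0.1,0,-1],[0,0,0,0,0,0,1]],
], force=25)

```text
clock: 7.68
tool_pos: [0.387, 0.215, 0.045]
eef_rot: [0.693, 0.143, -0.144, -0.691]
contact_force: [-0.3, 0.5, -0.5]
opening: 0.949
```

Call:
send_rows([
  [[0,0,0,0,0,0,1],[0,0,0,0,0,0,1],[0,0,0,0,0,0,1],[0,0,0,0,0,0,1],[0,0,0,0,0,0,1]],
])

```text
clock: 8.1
tool_pos: [0.3858, 0.215, 0.0451]
eef_rot: [0.694, 0.142, -0.144, -0.691]
contact_force: [0.3, 0.0, 4.5]
opening: 0.676
```

```bash
python3 -c "
from h import *
st()"
```

```text
t 8.10 pos [0.3858 0.215  0.0451] F [0.3 0.  4.5] open 0.676 q [-0.58  0.89 -0.05  2.24  1.23  0.04  0.14]
x [ 0.918  0.397 -0.003] y [-0.002 -0.004 -1.   ] z [-0.397  0.918 -0.003]
```

Call:
send_rows([
  [[0,0,0,0,-0.2,0,1],[0,0,0,0,-0.3,0,1],[0,0,0,0,-0.4,0,1],[0,0,0,0,-0.4,0,1],[0,0,0,0,-0.4,0,1]],
], force=40)

```text
clock: 8.52
tool_pos: [0.3851, 0.2147, 0.0789]
eef_rot: [0.694, 0.142, -0.145, -0.691]
contact_force: [-0.3, -0.1, -2.7]
opening: 0.679
```

```bash
python3 -c "
from h import *
plan([0.514,0.048,0.165],88)
w=snap('wrist');cv2.imwrite('pics/w5.png',w['img'])
w=snap('side');crop(w['img'],150,80,350,250,3,'sd5.png')"
```

```text
t 8.52 pos [0.3851 0.2147 0.0789] F [-0.3 -0.1 -2.7] open 0.679 q [-0.42  0.82 -0.31  2.23  1.08  0.25  0.27]
x [ 0.918  0.397 -0.005] y [-0.004 -0.005 -1.   ] z [-0.397  0.918 -0.003]
shift tool m [ 0.0517 -0.0859 -0.2045] units [  2.58  -4.29 -10.22]
turn units [ 0.05  5.54 -0.06] with shift in final axes units [ 6.73 -4.31 -8.11]
turn units [ -0.08 -33.73  -0.06] with shift in final axes units [-6.73 -4.31  8.11]
```

View pics/sd5.png

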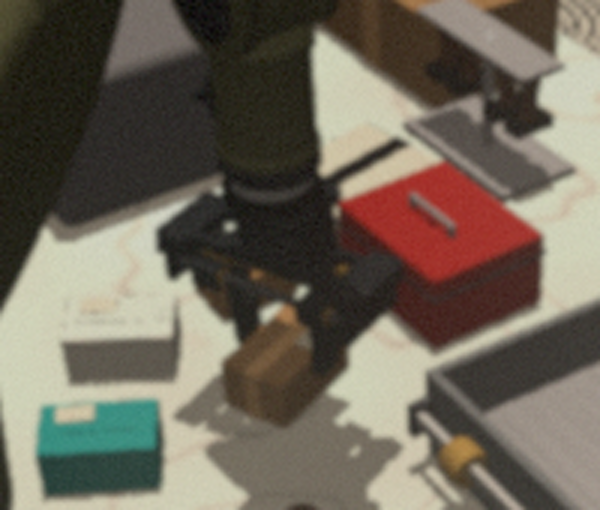

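Call:
send_rows([
  [[0,0,0,0,-0.7,0,1],[0,0,0,0,-0.9,0,1],[0,0,0,0,-0.9,0,1],[0,0,0,0,-0.9,0,1],[0,0,0,0,-0.9,0,1]],
])

```text
clock: 9.03
tool_pos: [0.3852, 0.2149, 0.1648]
eef_rot: [0.694, 0.142, -0.145, -0.691]
contact_force: [0.4, 0.7, -3.0]
opening: 0.678
```

Call:
send_rows([
  [[0,0.5,0,0.2,0,-0.5,1],[0,0.7,0,0.3,0,-0.7,1],[0,0.7,0,0.4,0,-0.7,1],[0,0.7,0,0.4,0,-0.7,1],[0,0.7,0,0.5,0,-0.7,1]],
])

```text
clock: 9.45
tool_pos: [0.4401, 0.1609, 0.1632]
eef_rot: [0.707, 0.048, -0.051, -0.703]
contact_force: [0.1, 1.3, -1.9]
opening: 0.676
```

Call:
send_rows([
  [[0,0.7,0,0.5,0,-0.7,1],[0,0.7,0,0.5,0,-0.7,1],[0,0.7,0,0.6,0,-0.7,1],[0,0,0,0.6,0,-0.7,1],[0,0,0,0.5,0,-0.7,1]],
])

```text
clock: 9.87
tool_pos: [0.4974, 0.093, 0.163]
eef_rot: [0.709, -0.011, 0.008, -0.705]
contact_force: [-0.7, 0.4, -1.9]
opening: 0.678
```

```bash
python3 -c "
from h import *
plan([0.514,0.048,0.16],88)"
```

```text
t 9.87 pos [0.4974 0.093  0.163 ] F [-0.7  0.4 -1.9] open 0.678 q [ 0.05  0.73 -0.54  1.99  0.65  0.61  0.61]
x [ 1.    -0.027 -0.004] y [-0.004 -0.006 -1.   ] z [ 0.027  1.    -0.006]
shift tool m [ 0.0178  0.0032 -0.0445] units [ 0.89  0.16 -2.23]
turn units [ 0.07  0.1  -0.04] with shift in final axes units [ 0.91  0.15 -2.22]
turn units [ -0.07 -39.17  -0.12] with shift in final axes units [-0.91  0.15  2.22]
```

Call:
send_rows([
  [[0.07,0.1,0,0.45,0,-0.7,1],[0,0,0,0.45,0,-0.7,1],[0,0,0,0,0,-0.8,1],[0,0,0,0,0,0,1],[0,0,0,0,0,0,1]],
])

```text
clock: 10.28
tool_pos: [0.5128, 0.0488, 0.1632]
eef_rot: [0.707, -0.014, 0.011, -0.707]
contact_force: [-0.7, 0.2, -2.1]
opening: 0.677
```

```bash
python3 -c "
from h import *
plan([0.514,0.048,0.072],88)
w=snap('wrist');cv2.imwrite('pics/w6.png',w['img'])
w=snap('side');crop(w['img'],220,80,480,280,3,'sd6.png')"
```

```text
t 10.28 pos [0.5128 0.0488 0.1632] F [-0.7  0.2 -2.1] open 0.677 q [ 0.16  0.74 -0.56  1.96  0.65  0.63  0.7 ]
x [ 0.999 -0.035 -0.005] y [-0.005 -0.    -1.   ] z [ 0.035  0.999 -0.   ]
shift tool m [ 0.0017  0.0912 -0.0008] units [ 0.08  4.56 -0.04]
turn units [ 0.   -0.01 -0.06] with shift in final axes units [ 0.06  4.56 -0.04]
turn units [ 0.1  39.26  0.  ] with shift in final axes units [-0.06  4.56  0.04]
```

View pics/sd6.png

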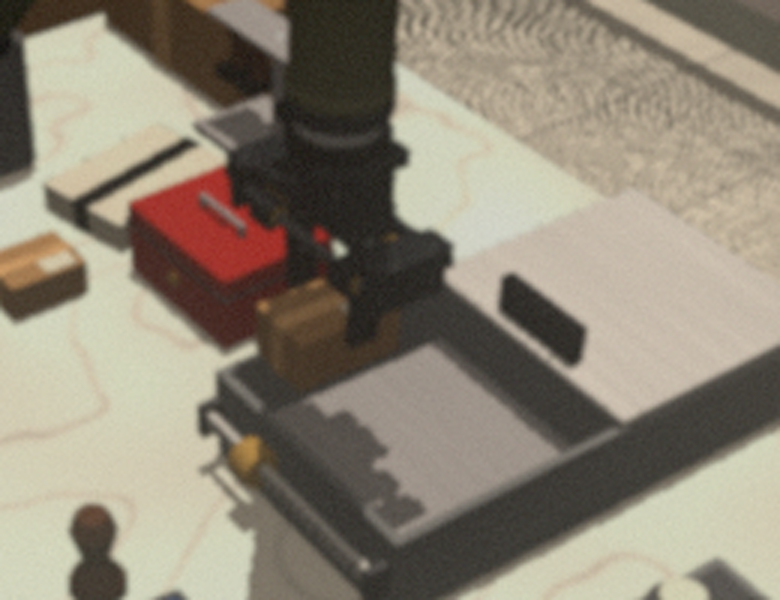

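View pics/w6.png

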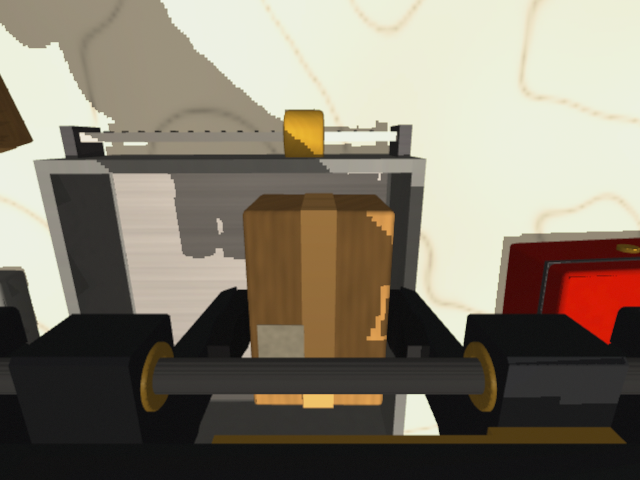

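Call:
send_rows([
  [[0,0,0,0.2,0.5,-0.25,1],[0,0,0,0,0.8,0,1],[0,0,0,0,0.8,0,1],[0,0,0,0,0.8,0,1],[0,0,0,0,0.8,0,1]],
])

```text
clock: 10.8
tool_pos: [0.517, 0.0463, 0.0893]
eef_rot: [-0.706, 0.012, -0.01, 0.708]
contact_force: [0.7, 0.7, -2.4]
opening: 0.678
```

Call:
send_rows([
  [[0,0,0,0,0.4,0,1],[0,0,0,0,0.3,0,1],[0,0,0,0,0.1,0,1],[0,0,0,0,0,0,1],[0,0,0,0,0,0,1]],
])

```text
clock: 11.22
tool_pos: [0.5173, 0.0459, 0.0751]
eef_rot: [-0.706, 0.012, -0.01, 0.708]
contact_force: [0.0, -0.5, -1.7]
opening: 0.679
```

Call:
send_rows([
  [[0,0,0,0,0.1,-0.1,1],[0,0,0,0,0.1,0,1],[0,0,0,0,0.05,0,1],[0,0,0,0,0,0,1],[0,0,0,0,0,0,1]],
])

```text
clock: 11.63
tool_pos: [0.5171, 0.0433, 0.0702]
eef_rot: [-0.707, 0.012, -0.011, 0.707]
contact_force: [-0.6, -0.9, 3.2]
opening: 0.677
```

Call:
send_rows([
  [[0,0,0,0,0,0,-0.5],[0,0,0,0,0,0,-0.5],[0,0,0,0,0,0,-0.5],[0,0,0,0,-0.3,0,-0.5],[0,0,0,0,-0.7,0,-0.5]],
], force=20)

```text
clock: 12.05
tool_pos: [0.5159, 0.0437, 0.089]
eef_rot: [-0.707, 0.013, -0.009, 0.707]
contact_force: [-0.1, 0.7, -0.3]
opening: 0.751
```

Call:
send_rows([
  [[0,0,0,0,-1,0,-0.5],[0,0,0,0,-1,0,-0.5],[0,0,0,0,-1,0,-1],[0,0,0,0,-1,0,-1],[0,0,0,0,-1,0,-1]],
])

```text
clock: 12.47
tool_pos: [0.5168, 0.0436, 0.1911]
eef_rot: [-0.706, 0.012, -0.01, 0.708]
contact_force: [-0.3, 0.3, 0.2]
opening: 0.953
```

```bash
python3 -c "
from h import *
plan([0.442,0.386,0.19],88.5)
w=snap('side');cv2.imwrite('pics/sd7.png',w['img'])
w=snap('scene');cv2.imwrite('pics/sc7.png',w['img'])"
```

```text
t 12.47 pos [0.5168 0.0436 0.1911] F [-0.3  0.3  0.2] open 0.953 q [ 0.2   0.7  -0.61  1.93  0.61  0.7   0.76]
x [ 1.    -0.031 -0.003] y [-0.003  0.002 -1.   ] z [0.031 1.    0.002]
shift tool m [-0.0855  0.0019  0.3399] units [-4.28  0.1  16.99]
turn units [-0.02 -0.06 -0.04] with shift in final axes units [-4.19  0.05 17.02]
turn units [ 0.06 39.21 -0.04] with shift in final axes units [  4.19   0.05 -17.02]
```

View pics/sd7.png

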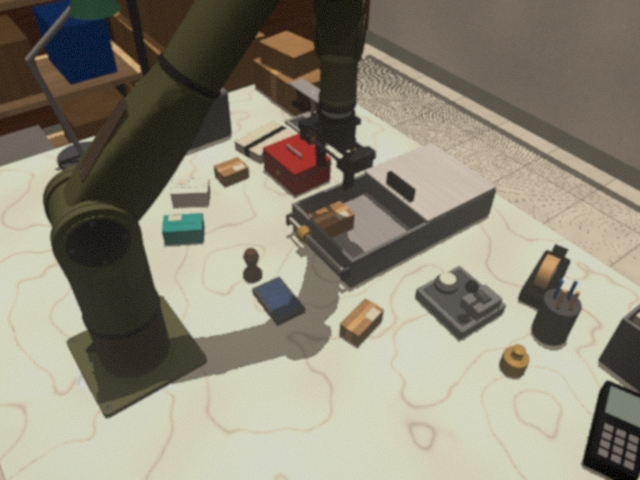

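View pics/sc7.png

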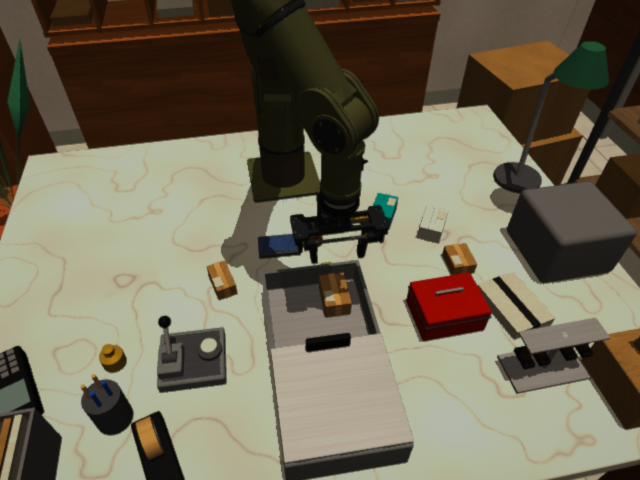

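```bash
python3 -c "
from h import *
w=snap('scene'); crop(w['img'],370,180,560,350,4,'sc8.png')
print(onz(w,[(410,285),(470,274)],0.075).round(3))"
```

```text
[[0.541 0.214 0.075]
 [0.537 0.363 0.075]]
```

View pics/sc8.png

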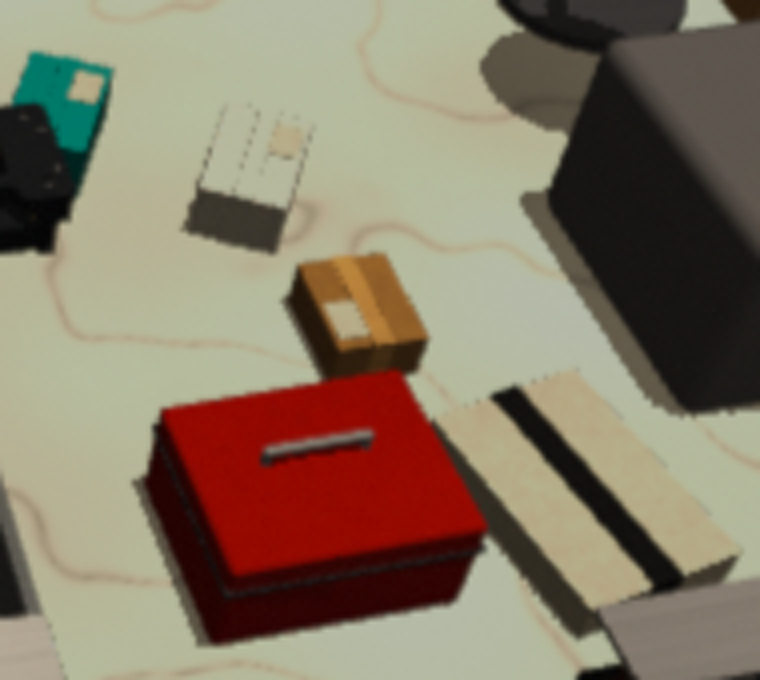

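Call:
send_rows([
  [[0,0,0,-0.3,0,1,-1],[0,0,0,-0.3,0,1,-1],[0,0,0,-0.3,0,1,-1],[0,0,0,-0.3,0,1,-1],[0,0,0,-0.3,0,1,-1]],
])

```text
clock: 13.03
tool_pos: [0.4893, 0.1449, 0.1889]
eef_rot: [-0.707, 0.013, -0.009, 0.707]
contact_force: [0.2, 0.6, -1.0]
opening: 0.999
```

Call:
send_rows([
  [[0,0,0,-0.3,0,1,-1],[0,0,0,-0.3,0,1,-1],[0,0,0,-0.3,0,1,-1],[0,0,0,-0.3,0,1,-1],[0,0,0,-0.3,0,1,-1]],
])

```text
clock: 13.45
tool_pos: [0.4625, 0.2458, 0.189]
eef_rot: [-0.707, 0.013, -0.009, 0.707]
contact_force: [0.4, -0.9, -0.8]
opening: 0.999
```

Call:
send_rows([
  [[0,0,0,-0.3,0,1,-1],[0,0,0,-0.3,0,1,-1],[0,0,0,-0.3,0,1,-1],[0,0,0,-0.3,0,1,-1],[0,0,0,0,0,1,-1]],
])

```text
clock: 13.87
tool_pos: [0.4406, 0.3466, 0.1892]
eef_rot: [0.707, -0.012, 0.009, -0.707]
contact_force: [0.2, -0.3, 0.2]
opening: 1.003
```

```bash
python3 -c "
from h import *
plan([0.442,0.386,0.1],88.5)"
```

```text
t 13.87 pos [0.4406 0.3466 0.1892] F [ 0.2 -0.3  0.2] open 1.003 q [-0.42  0.74 -0.56  1.81  0.55  0.75  0.27]
x [ 1.    -0.03  -0.005] y [-0.005 -0.    -1.   ] z [ 0.03   1.    -0.001]
shift tool m [0.0007 0.0892 0.0395] units [0.03 4.46 1.97]
turn units [ 0.01 -0.04 -0.07] with shift in final axes units [0.02 4.46 1.97]
turn units [1.100e-01 3.923e+01 1.000e-02] with shift in final axes units [-0.02  4.46 -1.97]
```

Call:
send_rows([
  [[0,0,-0.07,0,0,1,-1],[0,0,0,0,0.6,0.95,-1],[0,0,0,0,0.6,0,-1],[0,0,0,0,0.6,0,-1],[0,0,0,0,0.5,0,-1]],
])

```text
clock: 14.28
tool_pos: [0.4435, 0.3829, 0.1421]
eef_rot: [0.708, -0.011, 0.012, -0.706]
contact_force: [0.6, -1.4, -0.5]
opening: 1.005
```

```bash
python3 -c "
from h import *
plan([0.442,0.386,0.026],88.5)
w=snap('wrist');cv2.imwrite('pics/w8.png',w['img'])"
```

```text
t 14.28 pos [0.4435 0.3829 0.1421] F [ 0.6 -1.4 -0.5] open 1.005 q [-0.5   0.83 -0.51  1.77  0.6   0.7   0.2 ]
x [ 0.999 -0.032  0.001] y [ 0.001 -0.002 -1.   ] z [ 0.032  0.999 -0.002]
shift tool m [-0.0017  0.1161  0.0033] units [-0.09  5.81  0.16]
turn units [ 0.03 -0.07  0.01] with shift in final axes units [-0.08  5.81  0.15]
turn units [-2.00e-02  3.92e+01  5.00e-02] with shift in final axes units [ 0.08  5.81 -0.15]
```

View pics/w8.png

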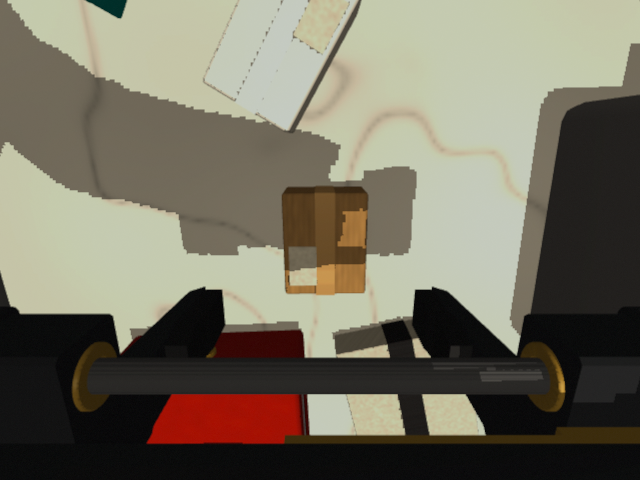

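Call:
send_rows([
  [[0,0,0,-0.1,0.8,0.15,-1],[0,0,0,0,0.8,0,-1],[0,0,0,0,0.8,0,-1],[0,0,0,0,0.8,0,-1],[0,0,0,0,0.8,0,-1]],
])

```text
clock: 14.75
tool_pos: [0.4427, 0.3864, 0.0634]
eef_rot: [0.707, -0.011, 0.013, -0.707]
contact_force: [0.3, 0.2, 0.0]
opening: 1.003
```

Call:
send_rows([
  [[0,0,0,0,0.7,0,-1],[0,0,0,0,0.6,0,-1],[0,0,0,0,0.4,0,-1],[0,0,0,0,0,0,-1],[0,0,0,0,0,0,1]],
], force=35)

```text
clock: 15.17
tool_pos: [0.4425, 0.3879, 0.0304]
eef_rot: [-0.707, 0.01, -0.012, 0.707]
contact_force: [0.3, 1.2, -0.6]
opening: 0.947
```

Call:
send_rows([
  [[0,0,0,0,0,0,1],[0,0,0,0,0,0,1],[0,0,0,0,0,0,1],[0,0,0,0,0,0,1],[0,0,0,0,0,0,1]],
])

```text
clock: 15.58
tool_pos: [0.4427, 0.3883, 0.0311]
eef_rot: [-0.706, 0.01, -0.013, 0.708]
contact_force: [-0.7, -0.7, 4.7]
opening: 0.681
```

Call:
send_rows([
  [[0,0,0,0,-0.3,0,1],[0,0,0,0,-0.6,0,1],[0,0,0,0,-0.9,0,1],[0,0,0,0,-0.9,0,1],[0,0,0,0,-0.9,0,1]],
])

```text
clock: 16.0
tool_pos: [0.442, 0.3881, 0.1038]
eef_rot: [-0.706, 0.01, -0.012, 0.708]
contact_force: [0.3, 0.3, -2.8]
opening: 0.673
```

Call:
send_rows([
  [[0,0,0,0,-0.9,0,1],[0,0,0,0,-0.9,0,1],[0,0,0,0,-0.9,0,1],[0,0,0,0,-0.7,-0.3,1],[0,0,0,0.3,0,-0.6,1]],
])

```text
clock: 16.42
tool_pos: [0.4469, 0.3728, 0.174]
eef_rot: [-0.704, 0.008, -0.012, 0.71]
contact_force: [0.7, 0.9, -2.8]
opening: 0.673
```

```bash
python3 -c "
from h import *
plan([0.610,-0.009,0.165],88)
w=snap('wrist');cv2.imwrite('pics/w9.png',w['img'])"
```

```text
t 16.42 pos [0.4469 0.3728 0.174 ] F [ 0.7  0.9 -2.8] open 0.673 q [-0.46  0.78 -0.55  1.77  0.57  0.74  0.24]
x [ 1.    -0.028  0.005] y [ 0.005  0.008 -1.   ] z [0.028 1.    0.008]
shift tool m [ 0.1738  0.0069 -0.3771] units [  8.69   0.35 -18.86]
turn units [-0.1   0.08  0.07] with shift in final axes units [  8.82   0.45 -18.79]
turn units [  0.1  -39.19   0.15] with shift in final axes units [-8.82  0.45 18.79]
```

View pics/w9.png

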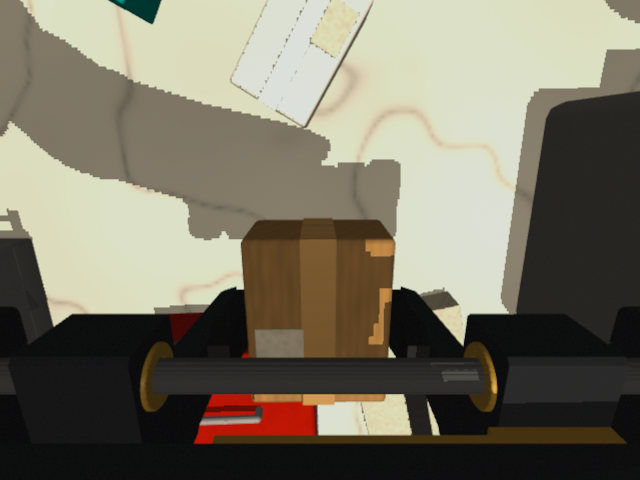

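Call:
send_rows([
  [[-0.05,0.04,0.07,0.3,0,-0.8,1],[-0.05,0.04,0,0.4,0,-0.9,1],[0,0,0,0.4,0,-0.9,1],[0,0,0,0.4,0,-0.9,1],[0,0,0,0.4,0,-0.9,1]],
])

```text
clock: 16.88
tool_pos: [0.4823, 0.2777, 0.1695]
eef_rot: [0.71, -0.016, 0.012, -0.704]
contact_force: [-0.7, -0.4, -2.4]
opening: 0.676
```

Call:
send_rows([
  [[0,0,0,0.5,0,-0.9,1],[0,0,0,0.5,0,-0.9,1],[0,0,0,0.5,0,-0.9,1],[0,0,0,0.5,0,-0.9,1],[0,0,0,0.5,0,-0.9,1]],
])

```text
clock: 17.3
tool_pos: [0.5286, 0.1858, 0.1699]
eef_rot: [0.71, -0.016, 0.012, -0.704]
contact_force: [0.5, -0.1, -2.7]
opening: 0.68
```

Call:
send_rows([
  [[0,0,0,0.5,0,-0.9,1],[0,0,0,0.5,0,-0.9,1],[0,0,0,0.5,0,-0.9,1],[0,0,0,0.5,0,-0.9,1],[0,0,0,0.5,0,-0.9,1]],
])

```text
clock: 17.72
tool_pos: [0.5748, 0.094, 0.1702]
eef_rot: [0.71, -0.016, 0.012, -0.704]
contact_force: [0.6, 0.4, -2.8]
opening: 0.679
```

```bash
python3 -c "
from h import *
plan([0.610,-0.009,0.165],88)"
```

```text
t 17.72 pos [0.5748 0.094  0.1702] F [ 0.6  0.4 -2.8] open 0.679 q [ 0.09  0.8  -0.59  1.76  0.61  0.78  0.72]
x [ 0.999 -0.039 -0.006] y [-0.006 -0.008 -1.   ] z [ 0.039  0.999 -0.008]
shift tool m [ 0.0393  0.0058 -0.1015] units [ 1.96  0.29 -5.07]
turn units [ 0.11 -0.06 -0.07] with shift in final axes units [ 1.94  0.26 -5.08]
turn units [ 0.11 39.21  0.17] with shift in final axes units [-1.94  0.26  5.08]
```

Call:
send_rows([
  [[0.1,-0.06,-0.07,0.4,0,-0.9,1],[0,0,0,0.4,0,-0.9,1],[0,0,0,0.4,0,-0.9,1],[0,0,0,0.4,0,-0.9,1],[0,0,0,0.3,0,-0.9,1]],
])

```text
clock: 18.13
tool_pos: [0.6096, 0.0028, 0.1701]
eef_rot: [-0.707, 0.012, -0.012, 0.707]
contact_force: [0.1, 0.5, -2.8]
opening: 0.678
```

Call:
send_rows([
  [[0,0,0,0,0.3,-0.4,1],[0,0,0,0,0.6,-0.1,1],[0,0,0,0,0.6,0,1],[0,0,0,0,0.5,0,1],[0,0,0,0,0,0,1]],
])

```text
clock: 18.55
tool_pos: [0.6076, -0.0029, 0.1285]
eef_rot: [-0.706, 0.012, -0.01, 0.708]
contact_force: [-1.3, -0.3, -2.4]
opening: 0.676
```

```bash
python3 -c "
from h import *
plan([0.610,-0.009,0.058],88)
w=snap('wrist');cv2.imwrite('pics/w10.png',w['img'])
w=snap('side');crop(w['img'],270,100,500,300,3.3,'sd10.png')"
```

```text
t 18.55 pos [ 0.6076 -0.0029  0.1285] F [-1.3 -0.3 -2.4] open 0.676 q [ 0.24  0.89 -0.57  1.71  0.66  0.75  0.88]
x [ 1.    -0.031 -0.003] y [-0.003  0.002 -1.   ] z [0.031 1.    0.002]
shift tool m [ 0.0028  0.0705 -0.0062] units [ 0.14  3.53 -0.31]
turn units [-0.02  0.05 -0.04] with shift in final axes units [ 0.13  3.53 -0.3 ]
turn units [-6.000e-02 -3.922e+01  3.000e-02] with shift in final axes units [-0.13  3.53  0.3 ]
```

View pics/w10.png

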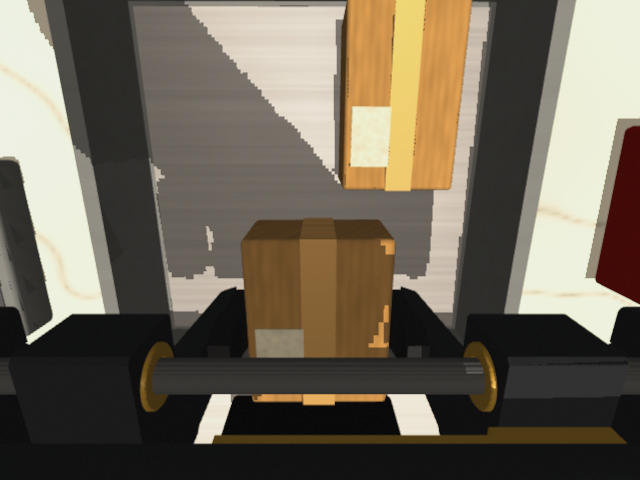

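View pics/sd10.png

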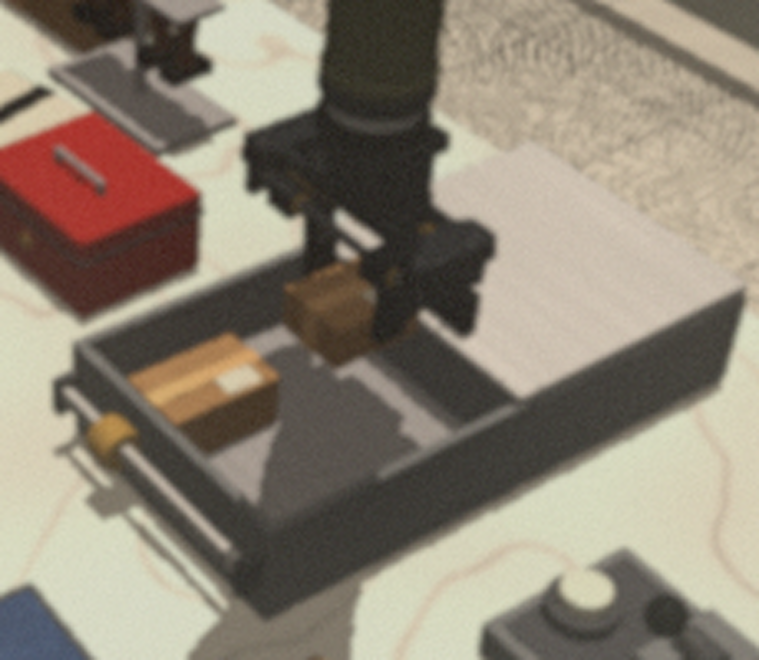

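Call:
send_rows([
  [[0,0,0,0,0.7,-0.3,1],[0,0,0,0,0.8,0,1],[0,0,0,0,0.8,0,1],[0,0,0,0,0.6,0,1],[0,0,0,0,0.3,0,1]],
])

```text
clock: 19.07
tool_pos: [0.6095, -0.0095, 0.0666]
eef_rot: [-0.706, 0.011, -0.012, 0.708]
contact_force: [-0.9, -0.1, -2.7]
opening: 0.679
```

Call:
send_rows([
  [[0,0,0,0,0.2,0,1],[0,0,0,0,0.1,0,1],[0,0,0,0,0.05,0,1],[0,0,0,0,0,0,1],[0,0,0,0,0,0,1]],
])

```text
clock: 19.48
tool_pos: [0.6105, -0.01, 0.0613]
eef_rot: [-0.706, 0.01, -0.013, 0.708]
contact_force: [-0.5, -1.0, -2.6]
opening: 0.681
```

Call:
send_rows([
  [[0,0,0,0,0.15,0,1],[0,0,0,0,0.1,0,1],[0,0,0,0,0.05,0,1],[0,0,0,0,0.05,0,1],[0,0,0,0,0,0,1]],
])

```text
clock: 19.9
tool_pos: [0.6104, -0.0101, 0.0561]
eef_rot: [-0.707, 0.01, -0.013, 0.707]
contact_force: [-4.5, -1.7, 16.0]
opening: 0.677
```

Call:
send_rows([
  [[0,0,0,0,-0.05,0,-0.55],[0,0,0,0,0,0,-0.55],[0,0,0,0,0,0,-0.55],[0,0,0,0,-0.3,0,-0.55],[0,0,0,0,-0.7,0,-0.55]],
], force=20)

```text
clock: 20.32
tool_pos: [0.6088, -0.0103, 0.0737]
eef_rot: [-0.707, 0.012, -0.011, 0.707]
contact_force: [0.4, -0.2, -0.1]
opening: 0.777
```

Call:
send_rows([
  [[0,0,0,0,-1,0,-0.55],[0,0,0,0,-1,0,-0.55],[0,0,0,0,-1,0,-1],[0,0,0,0,-1,0,-1],[0,0,0,-1,-1,-1,-1]],
])

```text
clock: 20.73
tool_pos: [0.5927, -0.0242, 0.1776]
eef_rot: [-0.704, 0.007, -0.014, 0.71]
contact_force: [0.1, 0.7, 1.1]
opening: 0.97
```

```bash
python3 -c "
from h import *
plan([0.394,-0.2135,0.18],103.5)
w=snap('side');cv2.imwrite('pics/sd11.png',w['img'])
w=snap('scene');cv2.imwrite('pics/sc11.png',w['img'])"
```

```text
t 20.73 pos [ 0.5927 -0.0242  0.1776] F [0.1 0.7 1.1] open 0.970 q [ 0.32  0.8  -0.62  1.73  0.62  0.8   0.94]
x [ 1.    -0.028  0.01 ] y [ 0.01   0.008 -1.   ] z [0.028 1.    0.008]
shift tool m [-0.1932 -0.0059 -0.1948] units [-9.66 -0.29 -9.74]
turn units [-0.08 -3.3   0.13] with shift in final axes units [-11.87  -0.12  -6.88]
turn units [-0.19 35.97 -0.12] with shift in final axes units [11.87 -0.12  6.88]
```

View pics/sd11.png

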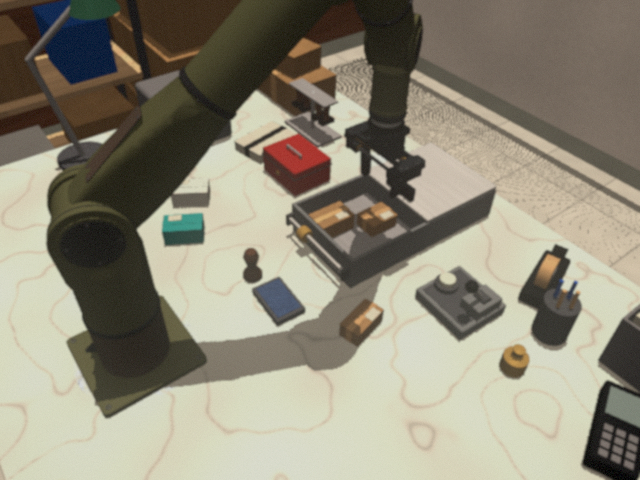

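View pics/sc11.png

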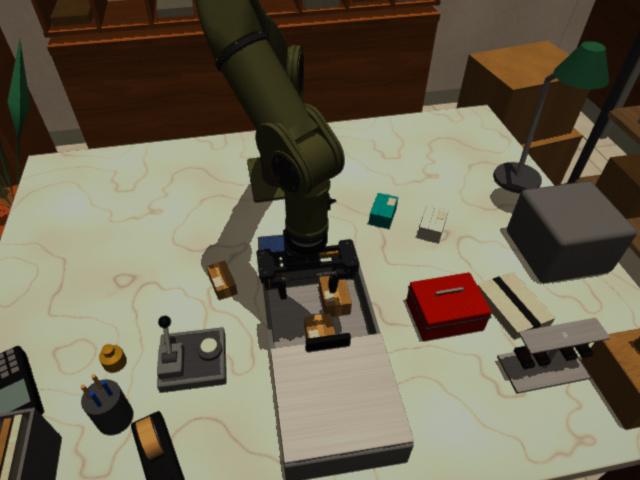

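Call:
send_rows([
  [[-0.05,-0.7,0.13,-1,-0.2,-1,-1],[0,-0.7,0,-1,-0.2,-1,-1],[0,-0.7,0,-1,0,-0.9,-1],[0,-0.7,0,-1,0,-0.8,-1],[0,-0.5,0,-1,0,-0.7,-1]],
])

```text
clock: 21.25
tool_pos: [0.4948, -0.1259, 0.1837]
eef_rot: [0.703, 0.08, -0.085, -0.702]
contact_force: [1.0, 0.1, 0.4]
opening: 1.0
```

Call:
send_rows([
  [[0,0,0,-1,0,-0.6,-1],[0,0,0,-1,0,-0.6,-1],[0,0,0,-1,0,-0.6,-1],[0,0,0,-1,0,-0.6,-1],[0,0,0,-0.8,0,-0.6,-1]],
])

```text
clock: 21.67
tool_pos: [0.4146, -0.2062, 0.1844]
eef_rot: [0.703, 0.078, -0.084, -0.702]
contact_force: [-0.8, 0.3, 0.7]
opening: 1.001
```

```bash
python3 -c "
from h import *
plan([0.400,-0.212,0.15],103.5)
w=snap('wrist');cv2.imwrite('pics/w12.png',w['img'])"
```

```text
t 21.67 pos [ 0.4146 -0.2062  0.1844] F [-0.8  0.3  0.7] open 1.001 q [ 0.79  0.68 -0.7   2.09  0.75  0.65  1.37]
x [ 0.973  0.229 -0.009] y [-0.008 -0.003 -1.   ] z [-0.229  0.974 -0.001]
shift tool m [-0.0153  0.0345 -0.0023] units [-0.76  1.73 -0.11]
turn units [ 0.01 -0.06 -0.11] with shift in final axes units [-0.78  1.72 -0.11]
turn units [1.700e-01 3.921e+01 2.000e-02] with shift in final axes units [0.78 1.72 0.11]
```

View pics/w12.png

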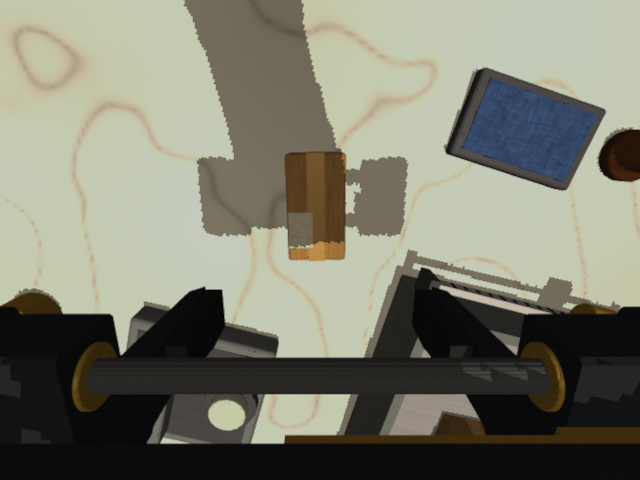

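Call:
send_rows([
  [[0,-0.06,-0.1,-0.4,0.8,-0.1,-1],[0,0,0,0,0.8,0,-1],[0,0,0,0,0.8,0,-1],[0,0,0,0,0.8,0,-1],[0,0,0,0,0.8,0,-1]],
])

```text
clock: 22.13
tool_pos: [0.4092, -0.2092, 0.1038]
eef_rot: [0.703, 0.083, -0.083, -0.702]
contact_force: [0.8, 0.4, -0.7]
opening: 0.999
```

Call:
send_rows([
  [[0,0,0,0,0.7,0,-1],[0,0,0,0,0.7,0,-1],[0,0,0,0,0.7,0,-1],[0,0,0,0,0.7,0,-1],[0,0,0,0,0.5,0,-1]],
])

```text
clock: 22.55
tool_pos: [0.4093, -0.209, 0.0373]
eef_rot: [0.702, 0.083, -0.083, -0.702]
contact_force: [0.4, 0.3, -1.1]
opening: 0.995
```

```bash
python3 -c "
from h import *
plan([0.406,-0.2105,0.027],103.5)"
```

```text
t 22.55 pos [ 0.4093 -0.209   0.0373] F [ 0.4  0.3 -1.1] open 0.995 q [ 0.53  0.91 -0.26  2.19  1.31  0.22  0.88]
x [0.972 0.234 0.   ] y [ 0.001 -0.001 -1.   ] z [-0.234  0.972 -0.001]
shift tool m [-0.0035  0.0103 -0.0007] units [-0.18  0.52 -0.03]
turn units [0.01 0.   0.01] with shift in final axes units [-0.18  0.52 -0.03]
turn units [ 1.000e-02 -3.927e+01 -1.000e-02] with shift in final axes units [0.18 0.52 0.03]
```

Call:
send_rows([
  [[0,0,0,-0.1,0.3,0,-1],[0,0,0,-0.1,0.2,0,-1],[0,0,0,0,0.1,0,-1],[0,0,0,0,0,0,1],[0,0,0,0,0,0,1]],
], force=35)

```text
clock: 22.97
tool_pos: [0.4054, -0.21, 0.0262]
eef_rot: [0.703, 0.084, -0.083, -0.702]
contact_force: [0.5, -0.3, 1.3]
opening: 0.871
```

Call:
send_rows([
  [[0,0,0,0,0,0,1],[0,0,0,0,0,0,1],[0,0,0,0,0,0,1],[0,0,0,0,0,0,1],[0,0,0,0,0,0,1]],
])

```text
clock: 23.38
tool_pos: [0.4048, -0.2103, 0.0263]
eef_rot: [0.703, 0.083, -0.083, -0.702]
contact_force: [0.4, 0.3, 1.7]
opening: 0.541
```

Call:
send_rows([
  [[0,0,0,0,-0.3,0,1],[0,0,0,0,-0.5,0,1],[0,0,0,0,-0.7,0,1],[0,0,0,0,-0.8,0,1],[0,0,0,0,-0.8,0,1]],
])

```text
clock: 23.8
tool_pos: [0.4041, -0.21, 0.0885]
eef_rot: [-0.702, -0.083, 0.084, 0.702]
contact_force: [0.8, -0.8, -2.0]
opening: 0.539
```

Call:
send_rows([
  [[0,0,0,0,-0.8,0,1],[0,0,0,0,-0.8,0,1],[0,0,0,0,-0.8,0,1],[0,0,0,0,-0.7,0,1],[0,0,0,0.3,-0.5,0.3,1]],
])

```text
clock: 24.22
tool_pos: [0.4075, -0.2044, 0.1608]
eef_rot: [0.703, 0.081, -0.083, -0.702]
contact_force: [-0.2, 1.1, -2.8]
opening: 0.541
```

```bash
python3 -c "
from h import *
plan([0.519,-0.056,0.16],88)
w=snap('wrist');cv2.imwrite('pics/w13.png',w['img'])"
```

```text
t 24.22 pos [ 0.4075 -0.2044  0.1608] F [-0.2  1.1 -2.8] open 0.541 q [ 0.75  0.7  -0.63  2.14  0.81  0.56  1.32]
x [ 0.973  0.23  -0.002] y [-0.002 -0.002 -1.   ] z [-0.23   0.973 -0.002]
shift tool m [0.1427 0.0004 0.1188] units [7.13 0.02 5.94]
turn units [ 0.02  3.34 -0.02] with shift in final axes units [5.31 0.04 7.61]
turn units [-3.000e-02 -3.593e+01 -3.000e-02] with shift in final axes units [-5.31  0.04 -7.61]
```

View pics/w13.png

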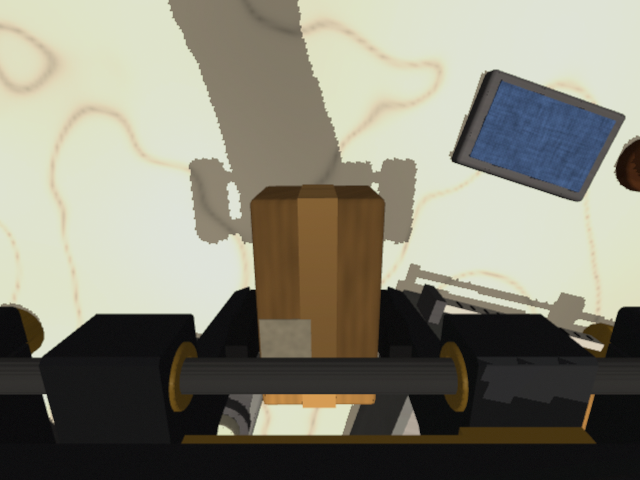

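Call:
send_rows([
  [[0,0.7,0,0.6,0,0.5,1],[0,0.7,0,0.7,0,0.6,1],[0,0.7,0,0.7,0,0.6,1],[0,0.7,0,0.7,0,0.7,1],[0,0.5,0,0.6,0,0.8,1]],
])

```text
clock: 24.68
tool_pos: [0.4674, -0.1311, 0.1594]
eef_rot: [0.707, -0.011, 0.011, -0.707]
contact_force: [-0.1, 0.4, -2.5]
opening: 0.543
```

Call:
send_rows([
  [[0,0,0,0.5,0,0.8,1],[0,0,0,0.5,0,0.8,1],[0,0,0,0.5,0,0.8,1],[0,0,0,0.5,0,0.8,1],[0,0,0,0.4,0,0.6,1]],
])

```text
clock: 25.1
tool_pos: [0.5177, -0.0552, 0.1594]
eef_rot: [0.707, -0.01, 0.009, -0.707]
contact_force: [0.5, 0.1, -2.2]
opening: 0.539
```

```bash
python3 -c "
from h import *
plan([0.519,-0.056,0.055],88)"
```

```text
t 25.10 pos [ 0.5177 -0.0552  0.1594] F [ 0.5  0.1 -2.2] open 0.539 q [ 0.36  0.75 -0.56  1.95  0.66  0.63  0.9 ]
x [ 1.    -0.027 -0.   ] y [-0. -0. -1.] z [ 0.027  1.    -0.   ]
shift tool m [ 0.0013  0.1044 -0.0007] units [ 0.07  5.22 -0.04]
turn units [ 0.    0.1  -0.01] with shift in final axes units [ 0.06  5.22 -0.04]
turn units [-1.000e-02 -3.917e+01 -0.000e+00] with shift in final axes units [-0.06  5.22  0.04]
```

Call:
send_rows([
  [[0,0.1,0,0.05,0.6,0,1],[0,0,0,0,0.8,0,1],[0,0,0,0,0.8,0,1],[0,0,0,0,0.8,0,1],[0,0,0,0,0.8,0,1]],
])

```text
clock: 25.52
tool_pos: [0.5181, -0.0572, 0.0828]
eef_rot: [0.707, -0.013, 0.013, -0.707]
contact_force: [0.3, -0.4, -2.8]
opening: 0.545
```

```bash
python3 -c "
from h import *
plan([0.519,-0.056,0.054],88)
w=snap('wrist');cv2.imwrite('pics/w14.png',w['img'])"
```

```text
t 25.52 pos [ 0.5181 -0.0572  0.0828] F [ 0.3 -0.4 -2.8] open 0.545 q [ 0.28  0.86 -0.43  1.99  0.8   0.46  0.78]
x [ 0.999 -0.037 -0.001] y [-0.001 -0.001 -1.   ] z [ 0.037  0.999 -0.001]
shift tool m [0.0009 0.0288 0.0012] units [0.05 1.44 0.06]
turn units [ 0.01 -0.02 -0.01] with shift in final axes units [0.05 1.44 0.06]
turn units [1.000e-02 3.925e+01 2.000e-02] with shift in final axes units [-0.05  1.44 -0.06]
```

View pics/w14.png

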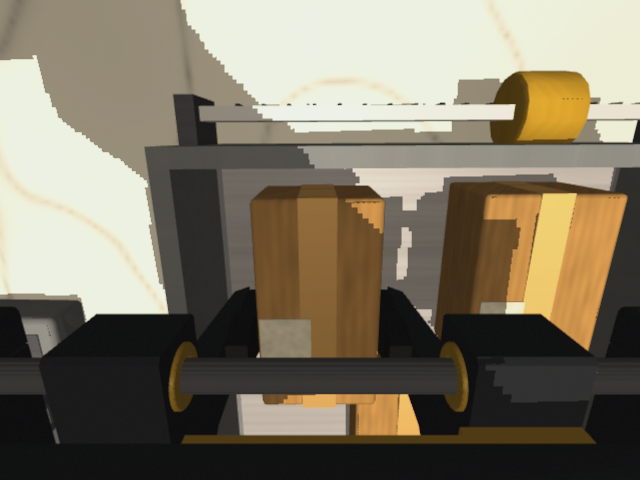

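Call:
send_rows([
  [[0,0,0,0,0.6,0,1],[0,0,0,0,0.4,0,1],[0,0,0,0,0.2,0,1],[0,0,0,0,0.15,0,1],[0,0,0,0,0.1,0,1]],
])

```text
clock: 25.98
tool_pos: [0.5185, -0.0569, 0.055]
eef_rot: [0.707, -0.013, 0.013, -0.707]
contact_force: [-0.2, -0.0, -1.3]
opening: 0.54
```

Call:
send_rows([
  [[0,0,0,0,0.1,0,1],[0,0,0,0,0,0,1],[0,0,0,0,0,0,1],[0,0,0,0,0,0,1],[0,0,0,0,0,0,1]],
])

```text
clock: 26.4
tool_pos: [0.5186, -0.0569, 0.0533]
eef_rot: [0.707, -0.013, 0.013, -0.707]
contact_force: [-0.5, -0.7, -2.9]
opening: 0.544
```

Call:
send_rows([
  [[0,0,0,0,0.1,0,1],[0,0,0,0,0.05,0,1],[0,0,0,0,0,0,1],[0,0,0,0,0,0,1],[0,0,0,0,0,0,1]],
])

```text
clock: 26.82
tool_pos: [0.5188, -0.0569, 0.0513]
eef_rot: [0.707, -0.012, 0.013, -0.707]
contact_force: [-2.0, -0.5, 10.1]
opening: 0.542
```

Call:
send_rows([
  [[0,0,0,0,0,0,-0.35],[0,0,0,0,0,0,-0.35],[0,0,0,0,0,0,-0.35],[0,0,0,0,-0.3,0,-0.35],[0,0,0,0,-0.7,0,-0.35]],
], force=20)

```text
clock: 27.23
tool_pos: [0.5175, -0.0568, 0.0692]
eef_rot: [0.707, -0.014, 0.012, -0.707]
contact_force: [-0.3, 0.2, 0.7]
opening: 0.675
```

Call:
send_rows([
  [[0,0,0,0,-1,0,-0.35],[0,0,0,0,-1,0,-0.35],[0,0,0,0,-1,0,0],[0,0,0,0,-1,0,1],[0,0,0,0,-1,0,1]],
])

```text
clock: 27.65
tool_pos: [0.5181, -0.0568, 0.1713]
eef_rot: [0.707, -0.013, 0.013, -0.707]
contact_force: [1.0, 0.2, 0.4]
opening: 0.468
```

```bash
python3 -c "
from h import *
plan([0.71,-0.012,0.19],88)
w=snap('wrist');cv2.imwrite('pics/w15.png',w['img'])
w=snap('scene');cv2.imwrite('pics/sc15.png',w['img'])
w=snap('side');cv2.imwrite('pics/sd15.png',w['img'])"
```

```text
t 27.65 pos [ 0.5181 -0.0568  0.1713] F [1.  0.2 0.4] open 0.468 q [ 0.37  0.73 -0.58  1.94  0.65  0.66  0.91]
x [ 0.999 -0.036 -0.   ] y [-0. -0. -1.] z [ 0.036  0.999 -0.001]
shift tool m [ 0.1902 -0.0188  0.0517] units [ 9.51 -0.94  2.59]
turn units [ 0.01 -0.02 -0.  ] with shift in final axes units [ 9.51 -0.94  2.57]
turn units [0.000e+00 3.925e+01 1.000e-02] with shift in final axes units [-9.51 -0.94 -2.57]
```

View pics/w15.png

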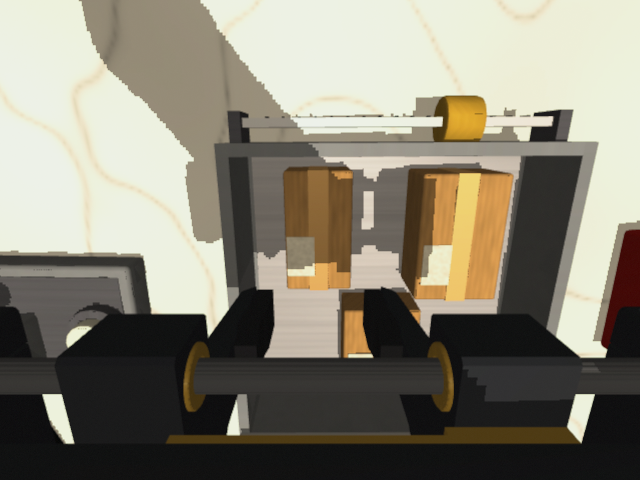

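View pics/sc15.png

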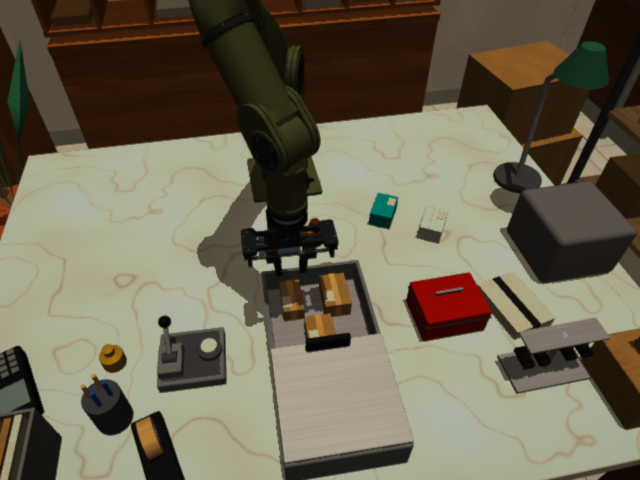

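View pics/sd15.png

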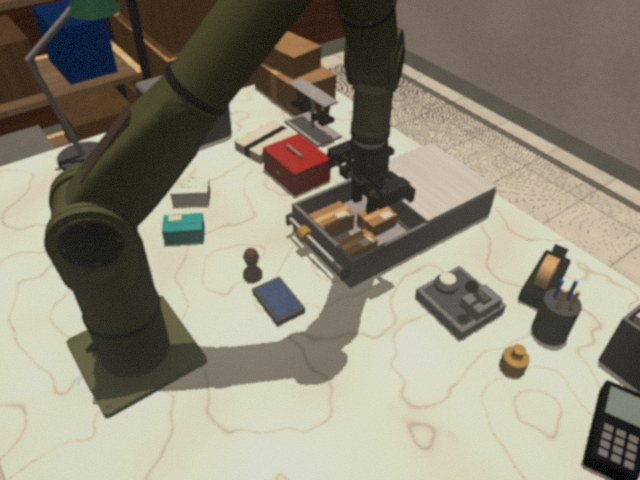

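Call:
send_rows([
  [[0,0,0,0.8,-0.5,0.6,1],[0,0,0,1,-0.5,0.5,1],[0,0,0,1,0,0.5,1],[0,0,0,1,0,0.5,1],[0,0,0,1,0,0.5,1]],
])

```text
clock: 28.22
tool_pos: [0.6164, -0.0082, 0.1888]
eef_rot: [0.707, -0.014, 0.012, -0.707]
contact_force: [0.8, 0.3, -0.0]
opening: 0.005
```

Call:
send_rows([
  [[0,0,0,1,0,0,1],[0,0,0,1,0,0,1],[0,0,0,1,0,0,1],[0,0,0,1,0,0,1],[0,0,0,1,0,0,1]],
])

```text
clock: 28.63
tool_pos: [0.7162, -0.0122, 0.1881]
eef_rot: [0.708, -0.014, 0.012, -0.706]
contact_force: [0.8, 0.5, 1.2]
opening: 0.004
```

```bash
python3 -c "
from h import *
plan([0.718,-0.012,0.117],88)"
```

```text
t 28.63 pos [ 0.7162 -0.0122  0.1881] F [0.8 0.5 1.2] open 0.004 q [ 0.23  0.94 -0.61  1.29  0.56  1.08  1.08]
x [ 0.999 -0.036 -0.003] y [-0.003 -0.002 -1.   ] z [ 0.036  0.999 -0.002]
shift tool m [0.0019 0.0711 0.0004] units [0.1  3.55 0.02]
turn units [ 0.02 -0.01 -0.03] with shift in final axes units [0.09 3.55 0.01]
turn units [5.000e-02 3.926e+01 3.000e-02] with shift in final axes units [-0.09  3.55 -0.01]
```

Call:
send_rows([
  [[0,0,0,0.1,0.8,0,1],[0,0,0,0,0.8,0,1],[0,0,0,0,0.8,0,1],[0,0,0,0,0.8,0,1],[0,0,0,0,0.3,0,1]],
])

```text
clock: 29.05
tool_pos: [0.7148, -0.0125, 0.1151]
eef_rot: [0.708, -0.015, 0.01, -0.706]
contact_force: [-0.8, -0.0, -1.0]
opening: 0.003
```

Call:
send_rows([
  [[0,0,0,-0.4,0,0,1],[0,0,0,-0.4,0,0,1],[0,0,0,-0.4,0,0,1],[0,0,0,-0.4,0,0,1],[0,0,0,-0.5,0,0,1]],
])

```text
clock: 29.47
tool_pos: [0.676, -0.0106, 0.1192]
eef_rot: [0.707, -0.013, 0.013, -0.707]
contact_force: [2.8, -0.1, -1.9]
opening: 0.004
```

Call:
send_rows([
  [[0,0,0,-0.7,0,0,1],[0,0,0,-0.7,0,0,1],[0,0,0,-0.7,0,0,1],[0,0,0,-0.7,0,0,1],[0,0,0,-0.7,0,0,1]],
])

```text
clock: 29.88
tool_pos: [0.6056, -0.0083, 0.1194]
eef_rot: [0.707, -0.013, 0.013, -0.707]
contact_force: [3.1, 0.6, -1.7]
opening: 0.008
```

Call:
send_rows([
  [[0,0,0,-0.7,0,0,1],[0,0,0,-0.7,0,0,1],[0,0,0,-0.7,0,0,1],[0,0,0,-0.7,0,0,1],[0,0,0,-0.7,0,0,1]],
])

```text
clock: 30.3
tool_pos: [0.5357, -0.0059, 0.1197]
eef_rot: [0.707, -0.013, 0.013, -0.707]
contact_force: [2.7, -0.7, -1.3]
opening: 0.004
```

```bash
python3 -c "
from h import *
plan([0.478,-0.004,0.117],88)
w=snap('side');crop(w['img'],230,60,520,300,2.6,'sd16.png')"
```

```text
t 30.30 pos [ 0.5357 -0.0059  0.1197] F [ 2.7 -0.7 -1.3] open 0.004 q [ 0.22  0.82 -0.5   1.94  0.71  0.57  0.77]
x [ 0.999 -0.037  0.001] y [ 0.001 -0.001 -1.   ] z [ 0.037  0.999 -0.001]
shift tool m [-0.0578  0.0026 -0.0002] units [-2.89  0.13 -0.01]
turn units [ 0.01 -0.02  0.01] with shift in final axes units [-2.89  0.13 -0.01]
turn units [-2.000e-02  3.925e+01  1.000e-02] with shift in final axes units [2.89 0.13 0.01]
```

View pics/sd16.png

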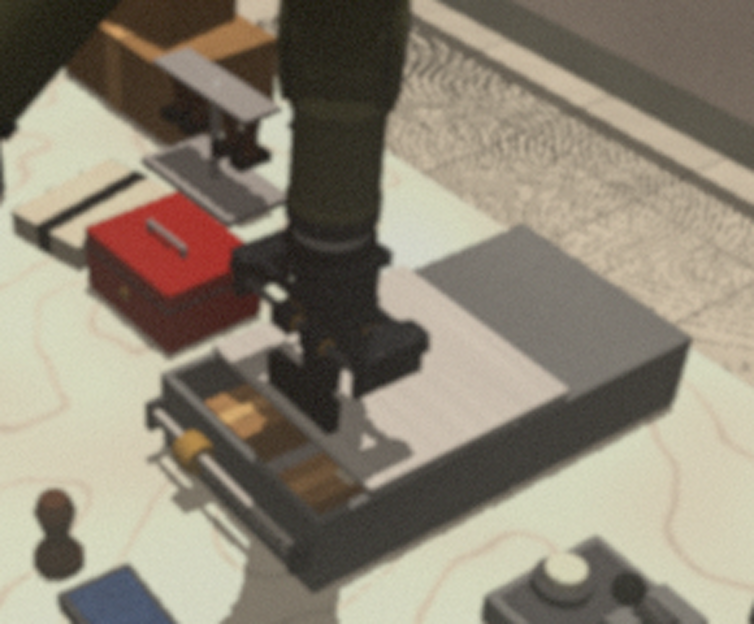

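Call:
send_rows([
  [[0,0,0,-0.5,0,0,1],[0,0,0,-0.5,0,0,1],[0,0,0,-0.5,0,0,1],[0,0,0,-0.5,0,0,1],[0,0,0,-0.4,0,0,1]],
])

```text
clock: 30.77
tool_pos: [0.4881, -0.004, 0.1198]
eef_rot: [0.707, -0.013, 0.013, -0.707]
contact_force: [1.8, -1.7, -0.7]
opening: 0.006
```

Call:
send_rows([
  [[0,0,0,-0.15,0,0,1],[0,0,0,-0.15,0,0,1],[0,0,0,-0.1,0,0,1],[0,0,0,-0.1,0,0,1],[0,0,0,-0.1,0,0,1]],
])

```text
clock: 31.18
tool_pos: [0.4806, -0.0033, 0.1203]
eef_rot: [-0.707, 0.01, -0.016, 0.707]
contact_force: [12.3, -3.0, -8.1]
opening: 0.008
```

Call:
send_rows([
  [[0,0,0,-0.1,0,0,1],[0,0,0,0,0,0,1],[0,0,0,0,0,0,1],[0,0,0,0.5,0,0,1],[0,0,0,0.5,0,0,1]],
])

```text
clock: 31.6
tool_pos: [0.4945, -0.0038, 0.12]
eef_rot: [0.707, -0.013, 0.013, -0.707]
contact_force: [0.2, 0.1, -0.3]
opening: 0.008
```

Call:
send_rows([
  [[0,0,0,0.3,-0.5,0,1],[0,0,0,0,-1,0,1],[0,0,0,0,-1,-0.5,1],[0,0,0,0,-1,-1,1],[0,0,0,0,0,-1,1]],
])

```text
clock: 32.02
tool_pos: [0.5001, -0.0531, 0.193]
eef_rot: [-0.707, 0.01, -0.014, 0.707]
contact_force: [0.3, -0.1, 0.3]
opening: 0.007
```

```bash
python3 -c "
from h import *
st()
w=snap('scene');crop(w['img'],140,240,440,480,2.5,'sc17.png')
print('guard front',onz(w,[(262,276),(359,264)],.095).round(3))
w=snap('side');crop(w['img'],270,100,540,340,2.9,'sd17.png')"
```

```text
t 32.02 pos [ 0.5001 -0.0531  0.193 ] F [ 0.3 -0.1  0.3] open 0.007 q [ 0.39  0.68 -0.61  1.98  0.62  0.67  0.92]
x [ 0.999 -0.034  0.005] y [ 0.005  0.001 -1.   ] z [0.034 0.999 0.001]
guard front [[ 0.465 -0.116  0.095]
 [ 0.473  0.11   0.095]]
```

View pics/sc17.png

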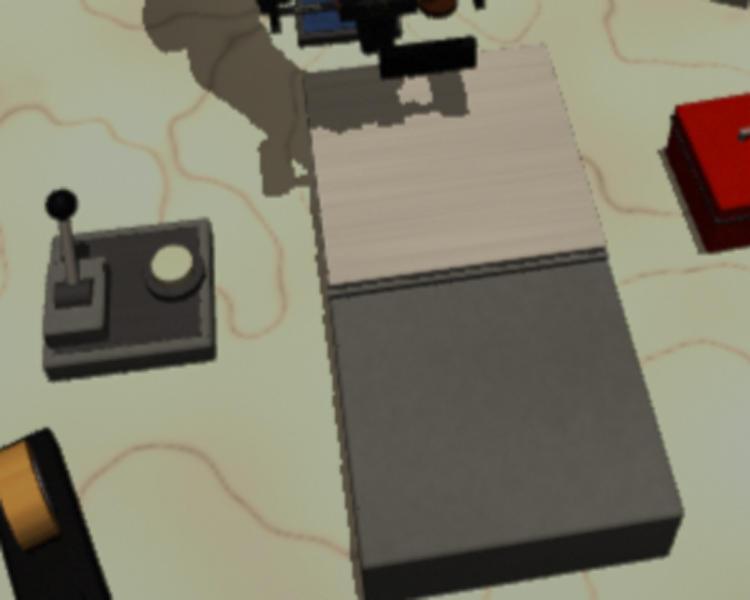

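View pics/sd17.png

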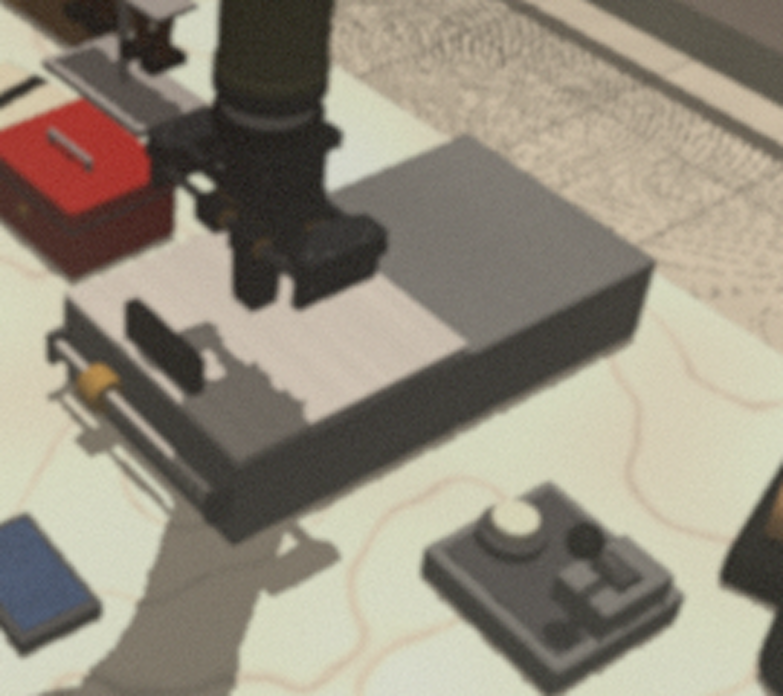

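```bash
python3 - <<'E'
from h import *
sc=snap("scene"); sd=snap("side")
pts={}
for n,c,b in (("sc",sc,(150,305,185,335)),("sd",sd,(455,265,485,300))):
    x0,y0,x1,y1=b; g=cv2.cvtColor(c["img"],cv2.COLOR_BGR2GRAY)[y0:y1,x0:x1]
    m=(g<45).astype(np.uint8); k,l,s,ce=cv2.connectedComponentsWithStats(m)
    for i in range(1,k): print(n,s[i],ce[i]+[x0,y0])
    cv2.imwrite(f"pics/ball_{n}.png",cv2.resize(c["img"][y0-10:y1+10,x0-10:x1+10],None,fx=8,fy=8,interpolation=cv2.INTER_CUBIC))
plan([0.567,-0.329,0.19],88)
E
```

```text
sc [  9  11  11  12 107] [164.08411215 321.46728972]
t 32.22 pos [ 0.4981 -0.0539  0.1898] F [0.3 1.4 0.6] open 0.007 q [ 0.39  0.68 -0.61  1.99  0.62  0.66  0.91]
x [ 0.999 -0.037 -0.001] y [-0.001  0.    -1.   ] z [0.037 0.999 0.   ]
shift tool m [ 0.0792 -0.0003 -0.2724] units [  3.96  -0.02 -13.62]
turn units [-0.   -0.03 -0.01] with shift in final axes units [ 3.920e+00 -1.000e-02 -1.363e+01]
turn units [ 1.000e-02  3.924e+01 -0.000e+00] with shift in final axes units [-3.920e+00 -1.000e-02  1.363e+01]
```

View pics/ball_sd.png

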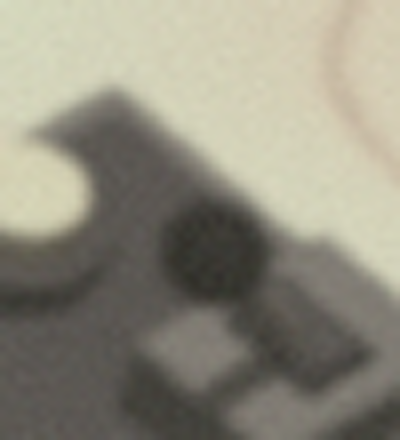

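View pics/ball_sc.png

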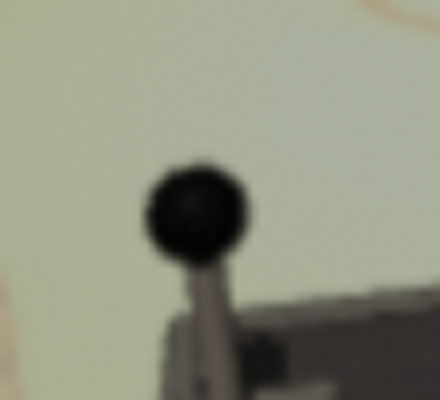

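```bash
python3 - <<'E'
from h import *
sc=snap("scene"); sd=snap("side")
a,b=(164.1,321.4),(471.5,286.1)
X=tri(sc,a,sd,b); print(X.round(4),proj(sc,X).round(1),proj(sd,X).round(1))
# constrained z=.052+.08*cos(.7)
print(onz(sc,[a],.1132),onz(sd,[b],.1132))
# button
for n,c,bx in (("sc",sc,(190,325,235,365)),("sd",sd,(425,260,470,305))):
    x0,y0,x1,y1=bx; g=cv2.cvtColor(c["img"],cv2.COLOR_BGR2GRAY)[y0:y1,x0:x1]
    m=(g>135).astype(np.uint8)*1; k,l,s,ce=cv2.connectedComponentsWithStats(m)
    for i in range(1,k):
        if s[i][4]>60: print(n,s[i],ce[i]+[x0,y0],onz(c,[ce[i]+[x0,y0]],.05).round(4))
E
```

```text
[ 0.5666 -0.3296  0.1183] [[164.2 321.4]] [[471.6 286.1]]
[[ 0.56280569 -0.33092095  0.1132    ]] [[ 0.57095651 -0.32688346  0.1132    ]]
sc [  0   0  45  40 501] [222.77245509 339.03393214] [[ 0.5865 -0.2203  0.05  ]]
sc [ 11  14  16  13 162] [208.21604938 344.83333333] [[ 0.5951 -0.2519  0.05  ]]
sd [  0   0  45  25 814] [443.99385749 269.78132678] [[ 0.6128 -0.2277  0.05  ]]
```

Call:
send_rows([
  [[0,0,0,0.2,0,-1,0],[0,0,0,0.2,0,-1,0],[0,0,0,0.2,0,-1,0],[0,0,0,0.2,0,-1,0],[0,0,0,0.2,0,-1,0]],
])

```text
clock: 32.73
tool_pos: [0.515, -0.1539, 0.1897]
eef_rot: [-0.707, 0.012, -0.012, 0.707]
contact_force: [1.1, 0.3, -0.7]
opening: 0.361
```

Call:
send_rows([
  [[0,0,0,0.2,0,-1,0],[0,0,0,0.2,0,-1,0],[0,0,0,0.2,0,-1,0],[0,0,0,0.2,0,-1,0],[0,0,0,0.2,0,-1,0]],
])

```text
clock: 33.15
tool_pos: [0.5317, -0.2545, 0.1896]
eef_rot: [-0.707, 0.012, -0.012, 0.707]
contact_force: [0.5, -0.4, -0.3]
opening: 0.499
```

Call:
send_rows([
  [[0,0,0,0.2,0,-0.9,0],[0,0,0,0.2,0,-0.9,0],[0,0,0,0.2,0,-0.9,0],[0,0,0,0.2,0,-0.9,0],[0,0,0,0.2,0,0,0]],
])

```text
clock: 33.57
tool_pos: [0.5481, -0.3313, 0.189]
eef_rot: [0.708, -0.015, 0.014, -0.706]
contact_force: [0.4, -0.3, -0.0]
opening: 0.502
```

```bash
python3 -c "
from h import *
plan([0.567,-0.329,0.19],88)
w=snap('wrist');cv2.imwrite('pics/w18.png',w['img'])
w=snap('scene');crop(w['img'],100,200,300,400,3,'sc18.png')"
```

```text
t 33.57 pos [ 0.5481 -0.3313  0.189 ] F [ 0.4 -0.3 -0. ] open 0.502 q [ 0.81  0.85 -0.65  1.56  0.61  0.94  1.48]
x [ 0.999 -0.04  -0.001] y [-0.001 -0.003 -1.   ] z [ 0.04   0.999 -0.003]
shift tool m [ 0.0188 -0.001   0.0031] units [ 0.94 -0.05  0.15]
turn units [ 0.03 -0.07 -0.01] with shift in final axes units [ 0.94 -0.05  0.15]
turn units [2.00e-02 3.92e+01 5.00e-02] with shift in final axes units [-0.94 -0.05 -0.15]
```

View pics/w18.png

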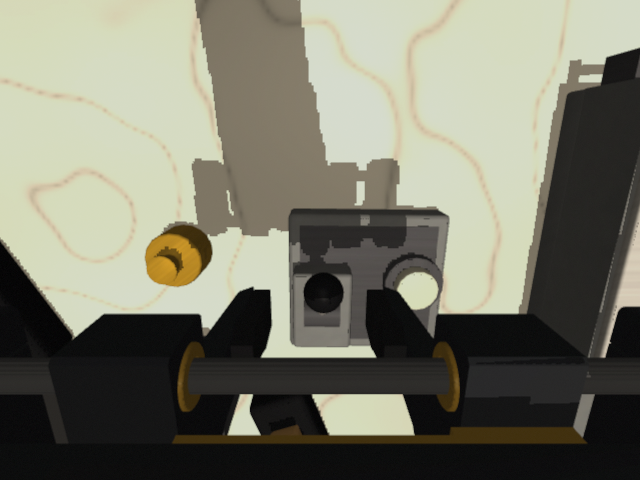

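View pics/sc18.png

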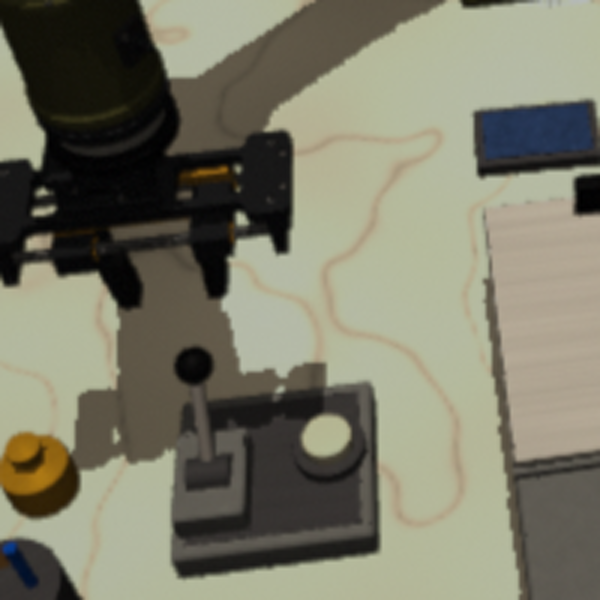

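```bash
python3 - <<'E'
from h import *
w=snap('wrist')
print(onz(w,[(323,292)],.1132),onz(w,[(418,290.5)],.05),"console top corners",onz(w,[(291,212),(447,213)],.03))
E
```

```text
[[ 0.57102701 -0.32457312  0.1132    ]] [[ 0.60179516 -0.24373494  0.05      ]] console top corners [[ 0.5340202  -0.3494464   0.03      ]
 [ 0.53980496 -0.21639427  0.03      ]]
```

Call:
send_rows([
  [[0,0,0,1,0,0.2,0],[0,0,0,0,0.8,0,0],[0,0,0,0,0.8,0,0],[0,0,0,0,0.8,0,0],[0,0,0,0,0.8,0,0]],
])

```text
clock: 34.13
tool_pos: [0.5691, -0.3219, 0.1257]
eef_rot: [-0.707, 0.012, -0.012, 0.707]
contact_force: [-0.4, -0.3, 0.2]
opening: 0.5
```

```bash
python3 -c "
from h import *
plan([0.568,-0.328,0.108],88)
w=snap('wrist');cv2.imwrite('pics/w19.png',w['img'])"
```

```text
t 34.13 pos [ 0.5691 -0.3219  0.1257] F [-0.4 -0.3  0.2] open 0.500 q [ 0.76  0.95 -0.61  1.56  0.66  0.85  1.43]
x [ 0.999 -0.033  0.   ] y [ 0.     0.001 -1.   ] z [0.033 0.999 0.001]
shift tool m [-0.0009  0.0177 -0.0062] units [-0.05  0.89 -0.31]
turn units [-0.01  0.02  0.  ] with shift in final axes units [-0.05  0.89 -0.31]
turn units [ 0.000e+00 -3.925e+01  2.000e-02] with shift in final axes units [0.05 0.89 0.31]
```

View pics/w19.png

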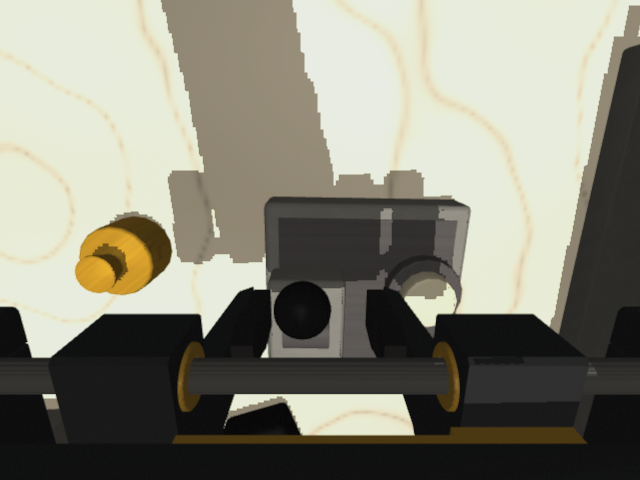

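```bash
python3 - <<'E'
from h import *
w=snap('wrist')
print(onz(w,[(302,310)],.1132))
E
```

```text
[[ 0.56613156 -0.32942628  0.1132    ]]
```

Call:
send_rows([
  [[0,0,0,0,0.2,-0.35,0],[0,0,0,0,0.35,0,0],[0,0,0,0,0.35,0,0],[0,0,0,0,0,0,0],[0,0,0,0,0,0,0.3]],
], force=15)

```text
clock: 34.65
tool_pos: [0.5683, -0.3316, 0.1081]
eef_rot: [0.707, -0.013, 0.013, -0.707]
contact_force: [0.4, 0.3, -0.1]
opening: 0.449
```

Call:
send_rows([
  [[0,0,0,0,0,0,1],[0,0,0,0,0,0,1],[0,0,0,0,0,0,1],[0,0,0,0,0,0,1],[0,0,0,0,0,0,1]],
])

```text
clock: 35.07
tool_pos: [0.5689, -0.3294, 0.1086]
eef_rot: [-0.706, 0.012, -0.012, 0.708]
contact_force: [-0.3, 5.4, 2.4]
opening: 0.268
```

```bash
python3 -c "
from h import *
st()
w=snap('wrist');cv2.imwrite('pics/w20.png',w['img'])
w=snap('side');crop(w['img'],400,180,560,340,4,'sd20.png')"
```

```text
t 35.07 pos [ 0.5689 -0.3294  0.1086] F [-0.3  5.4  2.4] open 0.268 q [ 0.76  0.97 -0.6   1.55  0.68  0.83  1.43]
x [ 0.999 -0.035  0.   ] y [ 0.001  0.002 -1.   ] z [0.035 0.999 0.002]
```

View pics/w20.png

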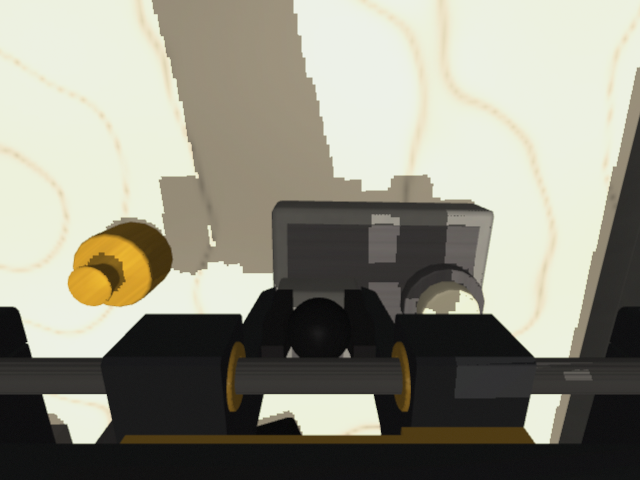

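View pics/sd20.png

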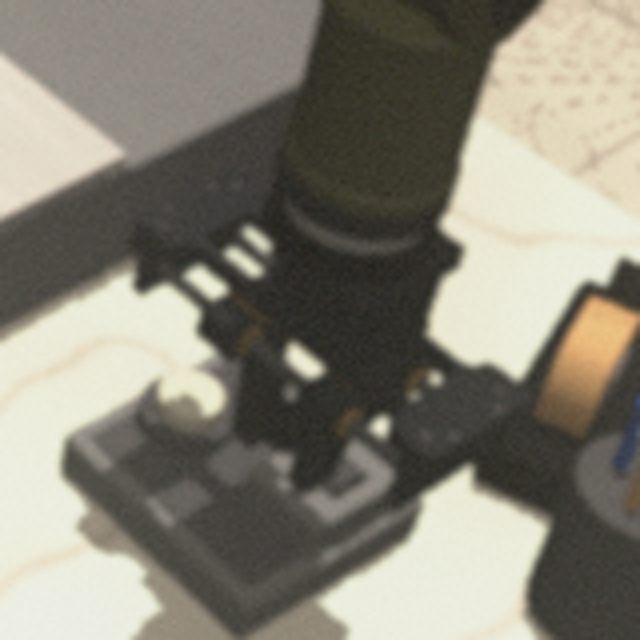

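Call:
send_rows([
  [[0,0,0,0.45,-0.33,0.1,1],[0,0,0,0.5,-0.26,0,1],[0,0,0,0.52,-0.2,0,1],[0,0,0,0.55,-0.11,0,1],[0,0,0,0.56,-0.04,0,1]],
])

```text
clock: 35.58
tool_pos: [0.6184, -0.3317, 0.1252]
eef_rot: [0.707, -0.015, 0.011, -0.707]
contact_force: [-1.9, 1.0, -10.0]
opening: 0.271
```

Call:
send_rows([
  [[0,0,0,0,0,0,1],[0,0,0,0,0,0,1],[0,0,0,0,0,0,1],[0,0,0,0,0,0,1],[0,0,0,0,0,0,1]],
])

```text
clock: 36.0
tool_pos: [0.6182, -0.3317, 0.1255]
eef_rot: [-0.707, 0.014, -0.012, 0.707]
contact_force: [-0.1, 1.5, -14.8]
opening: 0.271
```

```bash
python3 -c "
from h import *
st()
w=snap('wrist');cv2.imwrite('pics/w21.png',w['img'])
w=snap('scene');crop(w['img'],120,250,260,400,4,'sc21.png')"
```

```text
t 36.00 pos [ 0.6182 -0.3317  0.1255] F [ -0.1   1.5 -14.8] open 0.271 q [ 0.71  1.   -0.62  1.39  0.64  0.96  1.48]
x [ 0.999 -0.036 -0.003] y [-0.003  0.    -1.   ] z [ 0.036  0.999 -0.   ]
```

View pics/w21.png

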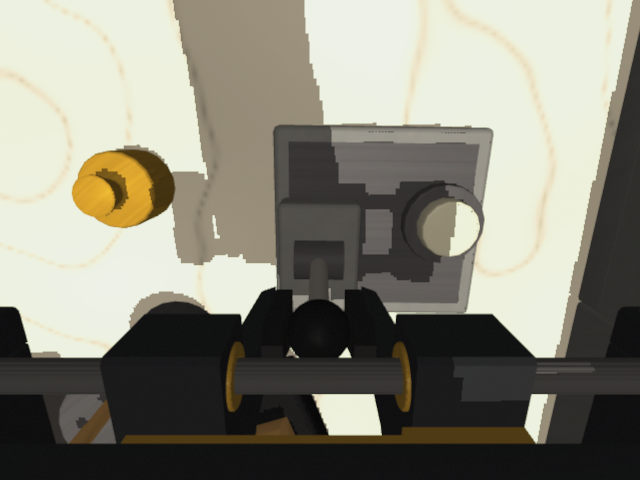

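View pics/sc21.png

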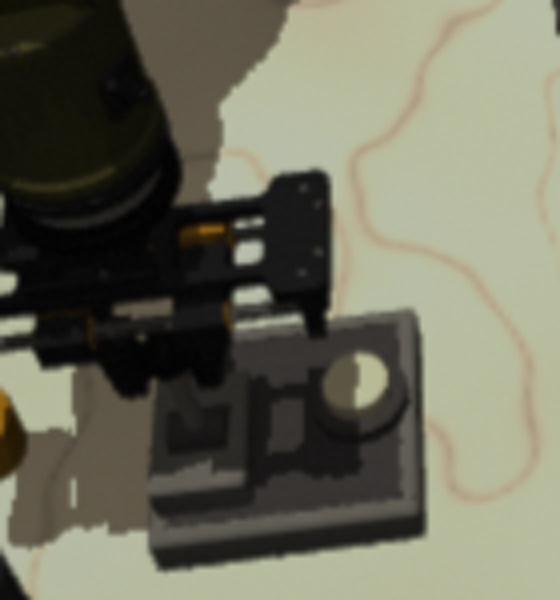

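Call:
send_rows([
  [[0,0,0,0.1,0.1,0,1],[0,0,0,0,0,0,1],[0,0,0,0,0,0,1],[0,0,0,0,0,0,1],[0,0,0,0,0,0,1]],
])

```text
clock: 36.52
tool_pos: [0.6221, -0.3319, 0.1251]
eef_rot: [0.707, -0.013, 0.013, -0.707]
contact_force: [-0.9, 0.6, -11.5]
opening: 0.274
```

Call:
send_rows([
  [[0,0,0,0,0,0,0.2],[0,0,0,0,0,0,0],[0,0,0,0,0,0,0],[0,0,0,0,0,0,0],[0,0,0,0,-0.5,0,0]],
])

```text
clock: 36.93
tool_pos: [0.6218, -0.3317, 0.1347]
eef_rot: [0.707, -0.013, 0.013, -0.707]
contact_force: [1.2, 0.4, -0.0]
opening: 0.503
```

Call:
send_rows([
  [[0,0,0,0,-1,0,0],[0,0,0,0,-1,0,0],[0,0,0,0,-1,0,0],[0,0,0,-1,-1,0,0],[0,0,0,-1,0,0.5,1]],
])

```text
clock: 37.35
tool_pos: [0.5854, -0.3224, 0.2204]
eef_rot: [0.709, -0.01, 0.018, -0.705]
contact_force: [0.8, -0.5, 0.1]
opening: 0.448
```

```bash
python3 -c "
from h import *
st()
w=snap('wrist');cv2.imwrite('pics/w22.png',w['img'])
w=snap('side');crop(w['img'],400,220,540,350,4.5,'sd22.png')
w=snap('scene');crop(w['img'],120,270,260,400,4.5,'sc22.png')"
```

```text
t 37.35 pos [ 0.5854 -0.3224  0.2204] F [ 0.8 -0.5  0.1] open 0.448 q [ 0.77  0.85 -0.67  1.45  0.58  1.03  1.5 ]
x [ 0.999 -0.039  0.01 ] y [ 0.01  -0.005 -1.   ] z [ 0.039  0.999 -0.005]
```

View pics/sd22.png

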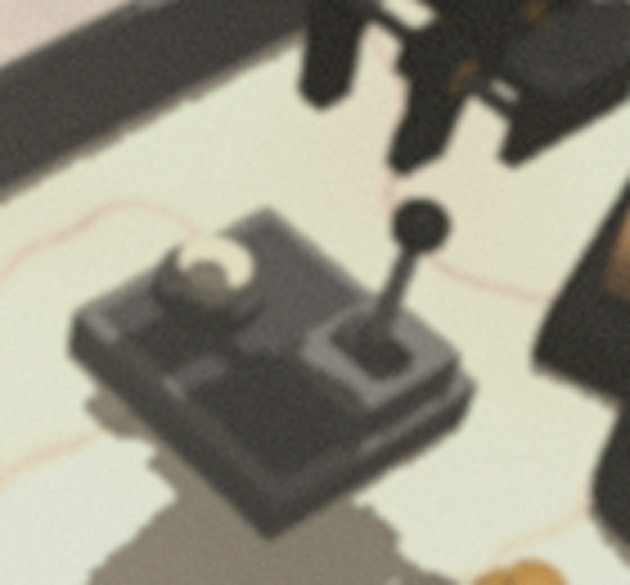

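View pics/sc22.png

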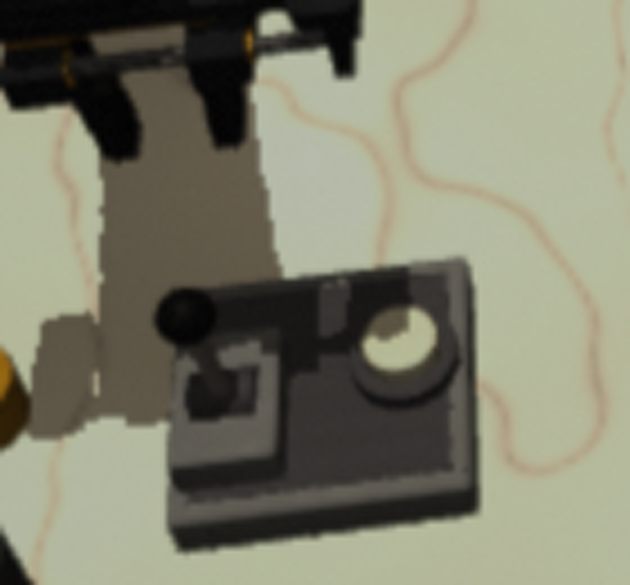

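View pics/w22.png

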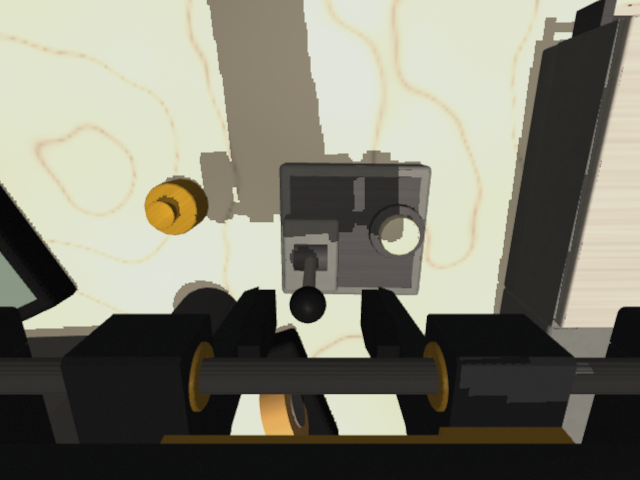

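```bash
python3 - <<'E'
from h import *
sc=snap("scene"); sd=snap("side"); w=snap("wrist")
a,b=(160.9,339.8),(492.9,269.8)
g=cv2.cvtColor(sc["img"],cv2.COLOR_BGR2GRAY)[330:350,150:173]; m=(g<35).astype(np.uint8)
k,l,s,ce=cv2.connectedComponentsWithStats(m)
for i in range(1,k): print(s[i],ce[i]+[150,330])
print(tri(sc,a,sd,b).round(4), "exp pix",proj(sc,[.6181,-.3314,.1371]),proj(sd,[.6181,-.3314,.1371]))
for d in (-.1,0,.1):
    print(d,proj(sc,[.6181+.08*np.sin(d),-.3314,.0571+.08*np.cos(d)]).round(1),proj(sd,[.6181+.08*np.sin(d),-.3314,.0571+.08*np.cos(d)]).round(1))
print("wrist at .132",onz(w,[(308,304)],.132).round(4), "button wrist",onz(w,[(399,236)],.05).round(4),"console corners wrist",onz(w,[(281,165),(430,167),(417,293),(283,291)],.03).round(4).tolist())
E
```

```text
[  5   4  18  16 201] [163.30348259 340.57711443]
[ 0.621  -0.3323  0.1329] exp pix [[160.84772122 337.30877476]] [[492.00819638 268.63555065]]
-0.1 [[161. 334.]] [[489.3 270.5]]
0 [[160.8 337.3]] [[492.  268.6]]
0.1 [[160.8 340.8]] [[494.7 267. ]]
wrist at .132 [[ 0.6169 -0.3297  0.132 ]] button wrist [[ 0.5945 -0.2501  0.05  ]] console corners wrist [[0.5303, -0.3528, 0.03], [0.5371, -0.2197, 0.03], [0.6601, -0.2258, 0.03], [0.653, -0.3593, 0.03]]
```

```bash
python3 - <<'E'
from h import *
w=snap("wrist"); sc=snap("scene"); sd=snap("side")
P=onz(w,[(308,304)],.132)[0]
for d in(-.1,-.05,0,.05,.1):
    Q=P-.06*np.array([np.sin(d),0,np.cos(d)]); print(d,proj(w,Q).round(1))
for n,c,uv in(("sc",sc,(160.9,339.8)),("sd",sd,(492.9,269.8))):
    P=onz(c,[uv],.132)[0]
    for d in(-.1,0,.1): print(n,d,[proj(c,P-r*np.array([np.sin(d),0,np.cos(d)])).round(1).tolist() for r in (.03,.06)])
crop(w["img"],260,200,380,340,5,"w23.png"); 
cv2.imwrite("pics/l23.png",np.hstack([cv2.resize(sc["img"][320:380,145:195],None,fx=8,fy=8,interpolation=cv2.INTER_CUBIC),cv2.resize(sd["img"][255:315,465:515],None,fx=8,fy=8,interpolation=cv2.INTER_CUBIC)]))
E
```

```text
-0.1 [[310.3 278.4]]
-0.05 [[310.2 275. ]]
0 [[310.  271.7]]
0.05 [[309.9 268.4]]
0.1 [[309.7 265.2]]
sc -0.1 [[[164.3, 349.3]], [[167.5, 358.4]]]
sc 0 [[[164.3, 348.1]], [[167.5, 356.0]]]
sc 0.1 [[[164.3, 346.8]], [[167.5, 353.4]]]
sd -0.1 [[[490.6, 279.6]], [[488.3, 288.9]]]
sd 0 [[[489.6, 280.3]], [[486.3, 290.3]]]
sd 0.1 [[[488.6, 280.9]], [[484.4, 291.5]]]
```

View pics/w23.png

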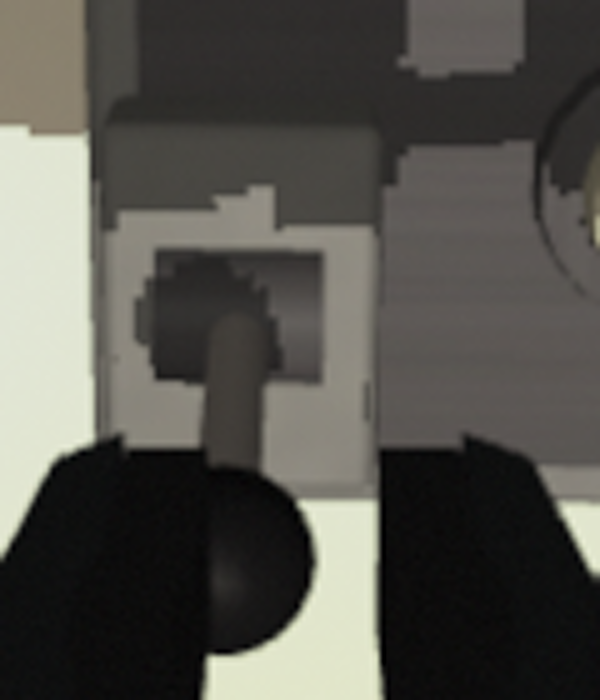

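View pics/l23.png

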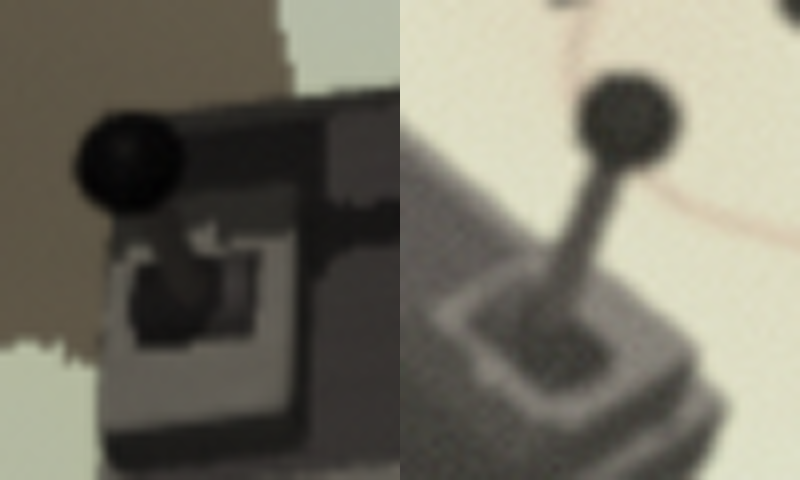

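```bash
python3 - <<'E'
from h import *
st()
w=snap("wrist"); sc=snap("scene"); sd=snap("side")
print("wrist ball",onz(w,[(304.2,312)],.132).round(4))
P=onz(w,[(304.2,312)],.132)[0]
for d in(-.1,0,.1,.2):
    u=np.array([np.sin(d),0,np.cos(d)]); print(d,[((proj(w,P-r*u)[0]-[260,200])*5).round(0).tolist() for r in (.06,.075)])
crop(w["img"],260,200,380,340,5,"w24.png")
# rod axis in side: dark pixels between ball and base
g=cv2.resize(cv2.cvtColor(sd["img"],cv2.COLOR_BGR2GRAY)[255:315,465:515],None,fx=8,fy=8,interpolation=cv2.INTER_CUBIC).astype(int)
for y in (180,195,210,225,240): print(y,[int(v) for v in np.where(g[y,100:300]<125)[0][[0,-1]]+100] if (g[y,100:300]<125).any() else None)
E
```

```text
t 37.80 pos [ 0.5831 -0.3203  0.2147] F [-0.7 -0.5 -0.4] open 0.038 q [ 0.76  0.86 -0.67  1.46  0.58  1.03  1.5 ]
x [ 0.999 -0.037  0.001] y [ 0. -0. -1.] z [ 0.037  0.999 -0.   ]
wrist ball [[ 0.622  -0.3321  0.132 ]]
-0.1 [[236.0, 425.0], [239.0, 399.0]]
0 [[235.0, 392.0], [237.0, 359.0]]
0.1 [[233.0, 359.0], [235.0, 321.0]]
0.2 [[231.0, 328.0], [233.0, 283.0]]
180 [188, 219]
195 [181, 213]
210 [177, 208]
225 [100, 201]
240 [100, 195]
```

View pics/w24.png

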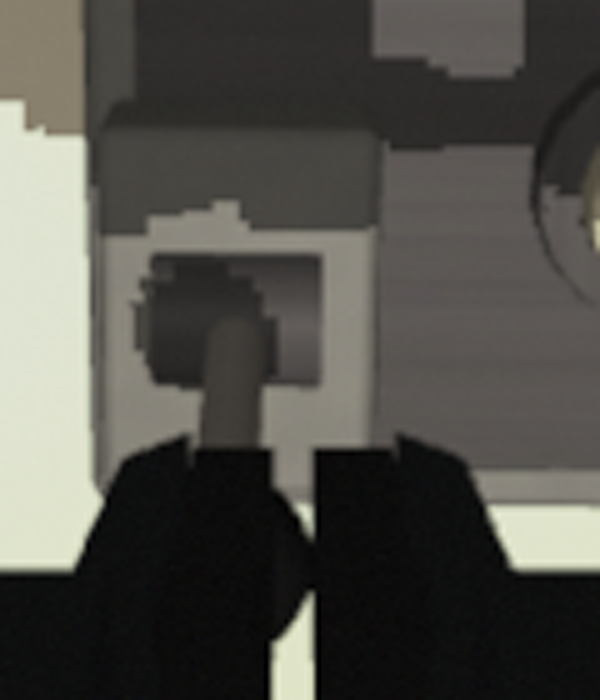

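```bash
python3 - <<'E'
from h import *
sc=snap("scene"); sd=snap("side")
for n,c,bx in (("sc",sc,(148,326,176,354)),("sd",sd,(480,256,506,281))):
    x0,y0,x1,y1=bx; g=cv2.cvtColor(c["img"],cv2.COLOR_BGR2GRAY)[y0:y1,x0:x1]
    g8=cv2.resize(g,None,fx=8,fy=8,interpolation=cv2.INTER_CUBIC)
    ci=cv2.HoughCircles(cv2.GaussianBlur(g8,(9,9),2),cv2.HOUGH_GRADIENT,1,100,param1=60,param2=12,minRadius=40,maxRadius=65)
    if ci is None: print(n,None); continue
    for u in ci[0][:2]:
        p=[x0+(u[0]+.5)/8-.5,y0+(u[1]+.5)/8-.5]; print(n,p,u[2],onz(c,[p],.132).round(4))
import pickle
sc,sd=pickle.load(open("c0.pkl","rb"))
for n,c,bx in (("sc",sc,(150,307,178,335)),("sd",sd,(459,273,485,299))):
    x0,y0,x1,y1=bx; g=cv2.cvtColor(c["img"],cv2.COLOR_BGR2GRAY)[y0:y1,x0:x1]
    g8=cv2.resize(g,None,fx=8,fy=8,interpolation=cv2.INTER_CUBIC)
    ci=cv2.HoughCircles(cv2.GaussianBlur(g8,(9,9),2),cv2.HOUGH_GRADIENT,1,100,param1=60,param2=12,minRadius=40,maxRadius=65)
    if ci is None: print(n,None); continue
    for u in ci[0][:2]:
        p=[x0+(u[0]+.5)/8-.5,y0+(u[1]+.5)/8-.5]; print("rest",n,p,u[2],onz(c,[p],.1132).round(4))
E
```

```text
sc [np.float32(160.25), np.float32(340.25)] 51.4 [[ 0.6212 -0.3336  0.132 ]]
sd [np.float32(493.0), np.float32(269.875)] 49.8 [[ 0.6218 -0.3322  0.132 ]]
sd [np.float32(481.0), np.float32(274.5)] 58.5 [[ 0.593  -0.3266  0.132 ]]
rest sc [np.float32(164.125), np.float32(321.375)] 51.2 [[ 0.5628 -0.3309  0.1132]]
sd None
```

Call:
send_rows([
  [[0,0,0,1,0,-0.6,0],[0,0,0,0.9,0,0,0],[0,0,0,0,0,0,0],[0,0,0,0,0,0,0],[0,0,0,0,0,0,0]],
])

```text
clock: 38.47
tool_pos: [0.6193, -0.3333, 0.2148]
eef_rot: [0.707, -0.013, 0.012, -0.707]
contact_force: [0.4, -0.3, -0.3]
opening: 0.357
```

```bash
python3 -c "
from h import *
plan([0.6215,-0.332,0.127],88)"
```

```text
t 38.47 pos [ 0.6193 -0.3333  0.2148] F [ 0.4 -0.3 -0.3] open 0.357 q [ 0.73  0.91 -0.66  1.32  0.57  1.11  1.54]
x [ 0.999 -0.036 -0.001] y [-0.001 -0.    -1.   ] z [ 0.036  0.999 -0.   ]
shift tool m [0.0023 0.0878 0.0014] units [0.11 4.39 0.07]
turn units [ 0.   -0.01 -0.01] with shift in final axes units [0.11 4.39 0.07]
turn units [2.000e-02 3.926e+01 1.000e-02] with shift in final axes units [-0.11  4.39 -0.07]
```

Call:
send_rows([
  [[0,0,0,0.1,0.5,0,0],[0,0,0,0,0.9,0,0],[0,0,0,0,1,0,0],[0,0,0,0,1,0,0],[0,0,0,0,0.7,0,0]],
])

```text
clock: 38.88
tool_pos: [0.6203, -0.3337, 0.1306]
eef_rot: [0.707, -0.014, 0.012, -0.707]
contact_force: [-0.5, 0.3, -0.7]
opening: 0.501
```

Call:
send_rows([
  [[0,0,0,0,0.3,0,0],[0,0,0,0,0,0,0.3],[0,0,0,0,0,0,1],[0,0,0,0,0,0,1],[0,0,0,0,0,0,1]],
])

```text
clock: 39.3
tool_pos: [0.6227, -0.3321, 0.128]
eef_rot: [-0.707, 0.012, -0.013, 0.707]
contact_force: [-0.3, 4.4, -0.4]
opening: 0.271
```

Call:
send_rows([
  [[0,0,0,0,0,0,1],[0,0,0,0,0,0,1],[0,0,0,-0.2,0,0,1],[0,0,0,-0.2,0,0,1],[0,0,0,0,0,0,1]],
])

```text
clock: 39.72
tool_pos: [0.6148, -0.3318, 0.1282]
eef_rot: [-0.706, 0.012, -0.014, 0.707]
contact_force: [0.3, 4.5, 3.0]
opening: 0.277
```

Call:
send_rows([
  [[0,0,0,0,0,0,1],[0,0,0,0,0,0,0.2],[0,0,0,0,0,0,0],[0,0,0,0,0,0,0],[0,0,0,0,-0.5,0,0]],
])

```text
clock: 40.13
tool_pos: [0.6122, -0.3348, 0.1354]
eef_rot: [0.708, -0.015, 0.012, -0.706]
contact_force: [-0.6, -0.4, 0.4]
opening: 0.497
```

Call:
send_rows([
  [[0,0,0,0,-1,0,0],[0,0,0,0,-1,0,0],[0,0,0,0,-1,0,0],[0,0,0,-1,-1,0,0],[0,0,0,-1,0,0,0]],
])

```text
clock: 40.55
tool_pos: [0.5768, -0.3326, 0.2221]
eef_rot: [0.708, -0.01, 0.016, -0.706]
contact_force: [0.5, -0.9, -0.1]
opening: 0.497
```

```bash
python3 - <<'E'
from h import *
st()
sc=snap("scene"); sd=snap("side"); w=snap("wrist")
cv2.imwrite("pics/l25.png",np.hstack([cv2.resize(sc["img"][320:380,145:195],None,fx=8,fy=8,interpolation=cv2.INTER_CUBIC),cv2.resize(sd["img"][255:315,465:515],None,fx=8,fy=8,interpolation=cv2.INTER_CUBIC)]))
crop(w["img"],240,160,400,340,4,"w25.png")
for n,c,bx in (("sc",sc,(148,322,176,352)),("sd",sd,(478,256,506,285))):
    x0,y0,x1,y1=bx; g=cv2.cvtColor(c["img"],cv2.COLOR_BGR2GRAY)[y0:y1,x0:x1]
    g8=cv2.resize(g,None,fx=8,fy=8,interpolation=cv2.INTER_CUBIC)
    ci=cv2.HoughCircles(cv2.GaussianBlur(g8,(9,9),2),cv2.HOUGH_GRADIENT,1,100,param1=60,param2=12,minRadius=40,maxRadius=65)
    if ci is None: print(n,None); continue
    for u in ci[0][:1]:
        p=[x0+(u[0]+.5)/8-.5,y0+(u[1]+.5)/8-.5]; P=onz(c,[p],.132)[0]; print(n,p,u[2],P.round(4))
        for d in (-.1,0,.1):
            k=np.array([np.sin(d),0,np.cos(d)]); q=proj(c,np.array([P-.02*k,P-.05*k])); print(d,"slope dx/dy",((q[1]-q[0])[0]/(q[1]-q[0])[1]).round(3))
g=cv2.resize(cv2.cvtColor(sd["img"],cv2.COLOR_BGR2GRAY)[255:315,465:515],None,fx=8,fy=8,interpolation=cv2.INTER_CUBIC).astype(int)
for y in (175,180,185,190,195,200,205,210,215): print(y,[int(v) for v in np.where(g[y,100:300]<125)[0][[0,-1]]+100] if (g[y,100:300]<125).any() else None)
E
```

```text
t 40.55 pos [ 0.5768 -0.3326  0.2221] F [ 0.5 -0.9 -0.1] open 0.497 q [ 0.79  0.84 -0.67  1.46  0.58  1.03  1.52]
x [ 0.999 -0.037  0.009] y [ 0.009 -0.004 -1.   ] z [ 0.037  0.999 -0.004]
sc [np.float32(161.0), np.float32(336.5)] 54.2 [ 0.6126 -0.3323  0.132 ]
-0.1 slope dx/dy 0.351
0 slope dx/dy 0.406
0.1 slope dx/dy 0.481
sd [np.float32(490.0), np.float32(271.125)] 48.2 [ 0.6144 -0.331   0.132 ]
-0.1 slope dx/dy -0.235
0 slope dx/dy -0.316
0.1 slope dx/dy -0.388
175 [170, 233]
180 [171, 219]
185 [172, 210]
190 [171, 203]
195 [169, 201]
200 [168, 198]
205 [166, 196]
210 [165, 195]
215 [164, 194]
```

View pics/l25.png

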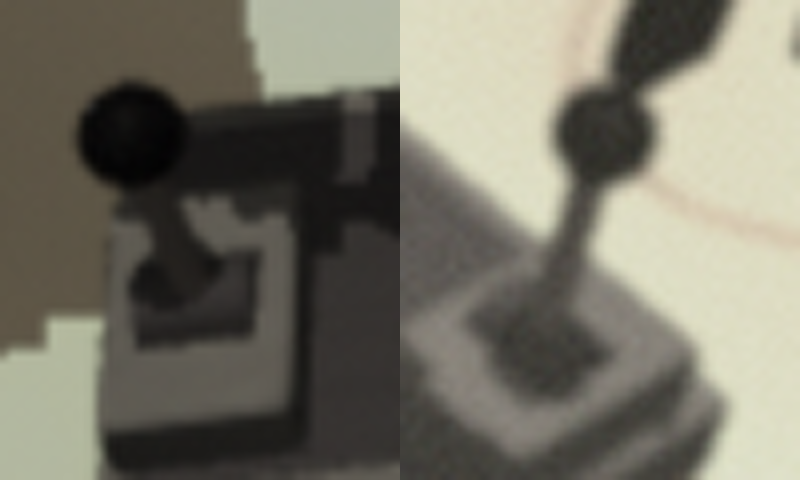

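View pics/w25.png

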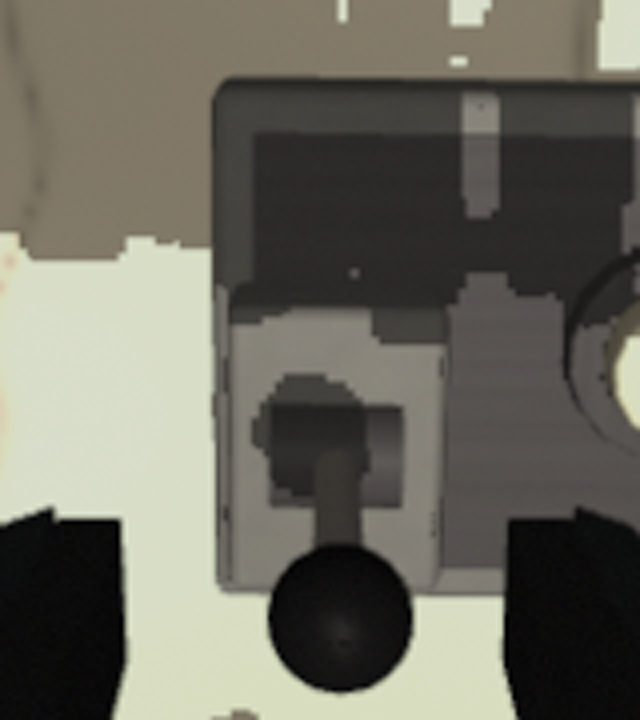

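```bash
python3 - <<'E'
from h import *
s=get_state();w=snap("wrist"); crop(w["img"],240,160,400,340,4,"w26.png")
g=cv2.cvtColor(w["img"],cv2.COLOR_BGR2GRAY)[280:345,290:360]
m=(g<38).astype(np.uint8);k,l,st_,ce=cv2.connectedComponentsWithStats(m)
for i in range(1,k):
  if st_[i][4]>100:
    print(st_[i],ce[i]); p=ce[i]+[290,280]
    P=onz(w,[p],.132)[0]; print(P.round(4))
    for d in(-.1,0,.1):
        u=np.array([np.sin(d),0,np.cos(d)]); print(d,[((proj(w,P-r*u)[0]-[240,160])*4).round(0).tolist() for r in (.06,.08)])
print("button",onz(w,[(402,250)],.05))
E
```

```text
[  16   14   36   37 1017] [33.75614553 32.31170108]
[ 0.6144 -0.3323  0.132 ]
-0.1 [[332.0, 502.0], [332.0, 475.0]]
0 [[331.0, 476.0], [331.0, 442.0]]
0.1 [[331.0, 451.0], [329.0, 410.0]]
button [[ 0.59795788 -0.25971421  0.05      ]]
```

View pics/w26.png

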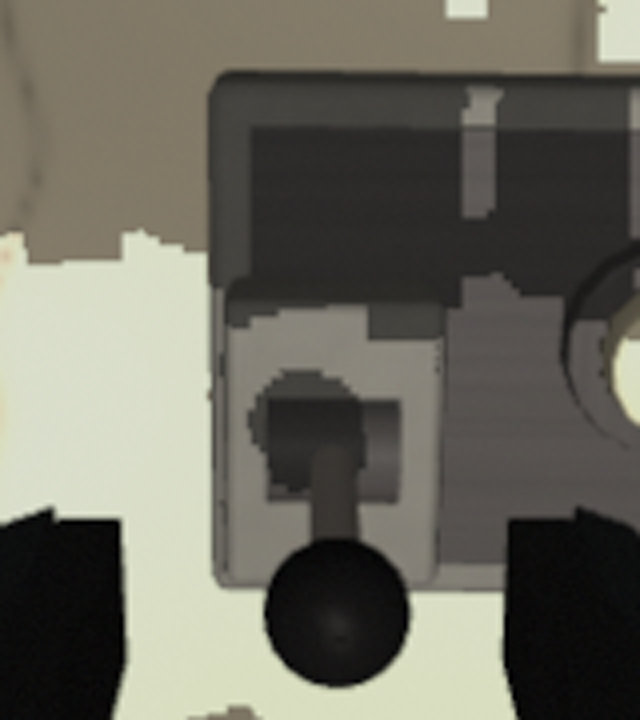

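Call:
send_rows([
  [[0,0.95,0,0,0,0.5,1],[0,0.95,0,0,0,0.5,1],[0,0.95,0,0,0,0.5,1],[0,0.95,0,0,0,0.5,1],[0,0.95,0,0,0,0.5,1]],
])

```text
clock: 41.17
tool_pos: [0.5844, -0.2824, 0.2164]
eef_rot: [-0.692, 0.147, -0.147, 0.692]
contact_force: [-0.4, 0.1, 0.9]
opening: 0.147
```

Call:
send_rows([
  [[0,0.95,0,0,0,0,1],[0,0.95,0,0,0,0,1],[0,0.95,0,0,0,0,1],[0,0.95,0,0,0,0,1],[0,0.95,0,0,0,0,1]],
])

```text
clock: 41.58
tool_pos: [0.5845, -0.2827, 0.2164]
eef_rot: [-0.651, 0.275, -0.275, 0.651]
contact_force: [-0.5, 0.6, -0.3]
opening: 0.009
```

Call:
send_rows([
  [[0,0.95,0,0,0,0,1],[0,0.95,0,0,0,0,1],[0,0.95,0,0,0,0,1],[0,0.95,0,0,0,0,1],[0,0.95,0,0,0,0,1]],
])

```text
clock: 42.0
tool_pos: [0.5845, -0.2827, 0.2164]
eef_rot: [-0.588, 0.393, -0.393, 0.588]
contact_force: [0.6, -0.8, 0.1]
opening: 0.007
```

Call:
send_rows([
  [[0,0.95,0,0,0,0,1],[0,0.95,0,0,0,0,1],[0,0.95,0,0,0,0,1],[0,0.95,0,0,0,0,1],[0,0.95,0,0,0,0,1]],
])

```text
clock: 42.42
tool_pos: [0.5846, -0.2826, 0.2164]
eef_rot: [-0.503, 0.497, -0.497, 0.503]
contact_force: [-0.1, 0.4, 1.3]
opening: 0.006
```

```bash
python3 -c "
from h import *
plan([0.598,-0.251,0.22],-2)
w=snap('wrist');cv2.imwrite('pics/w27.png',w['img'])"
```

```text
t 42.42 pos [ 0.5846 -0.2826  0.2164] F [-0.1  0.4  1.3] open 0.006 q [ 0.52  0.77 -0.26  1.52  0.23  0.88  0.19]
x [ 0.012 -1.     0.   ] y [ 0.001 -0.    -1.   ] z [1.    0.012 0.001]
shift tool m [-0.0314 -0.0036  0.0138] units [-1.57 -0.18  0.69]
turn units [-0.01  0.58  0.  ] with shift in final axes units [-1.6  -0.18  0.62]
turn units [ 0.000e+00 -3.869e+01  1.000e-02] with shift in final axes units [ 1.6  -0.18 -0.62]
```

View pics/w27.png

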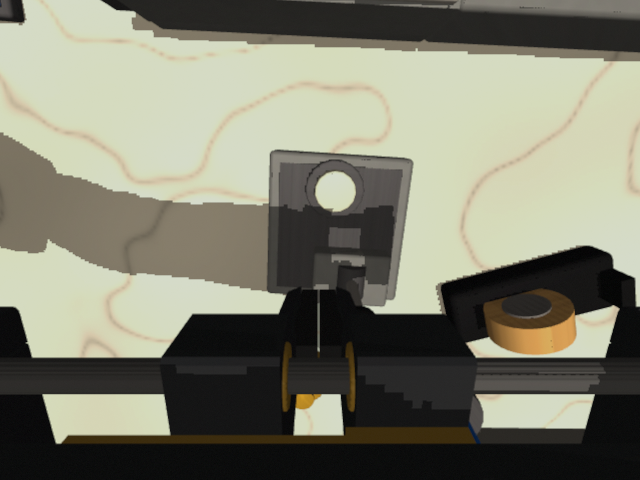

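Call:
send_rows([
  [[0,0.29,0,-0.8,0,0.3,1],[0,0.29,0,-0.8,0,0.35,1],[0,0,0,0,0,0,1],[0,0,0,0,0,0,1],[0,0,0,0,0,0,1]],
])

```text
clock: 42.88
tool_pos: [0.5961, -0.2522, 0.2167]
eef_rot: [0.493, -0.507, 0.508, -0.492]
contact_force: [0.1, 0.5, -0.8]
opening: 0.003
```

```bash
python3 - <<'E'
from h import *
plan([0.598,-0.251,0.075],-2)
w=snap('wrist'); cv2.imwrite('pics/w28.png',w['img'])
g=cv2.cvtColor(w["img"],cv2.COLOR_BGR2GRAY)
x0,y0,x1,y1=270,170,380,300
c=cv2.HoughCircles(cv2.GaussianBlur(g[y0:y1,x0:x1],(3,3),1),cv2.HOUGH_GRADIENT,1,40,param1=80,param2=15,minRadius=12,maxRadius=35)
if c is not None:
    for u in c[0][:3]: print(u+[x0,y0,0],onz(w,[u[:2]+[x0,y0]],.05).round(4))
E
```

```text
t 42.88 pos [ 0.5961 -0.2522  0.2167] F [ 0.1  0.5 -0.8] open 0.003 q [ 0.46  0.76 -0.24  1.53  0.22  0.88  0.11]
x [-0.031 -1.     0.002] y [-0.    -0.002 -1.   ] z [ 1.    -0.031 -0.   ]
shift tool m [-0.0015  0.1416  0.0019] units [-0.07  7.08  0.1 ]
turn units [0.01 0.05 0.02] with shift in final axes units [-0.06  7.08  0.09]
turn units [ 3.000e-02 -3.922e+01 -1.000e-02] with shift in final axes units [ 0.06  7.08 -0.09]
[321.5        218.5         25.20000076] [[ 0.5995 -0.2455  0.05  ]]
```

View pics/w28.png

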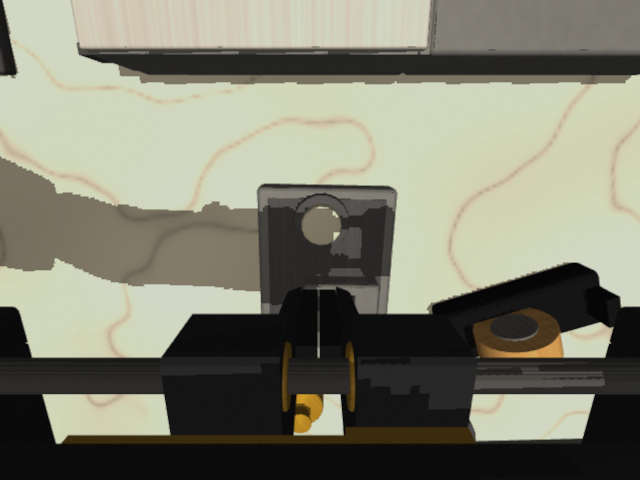

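Call:
send_rows([
  [[0,0,0,-0.1,0.8,0.13,1],[0,0,0,0,0.8,0,1],[0,0,0,0,0.8,0,1],[0,0,0,0,0.8,0,1],[0,0,0,0,0.8,0,1]],
])

```text
clock: 43.35
tool_pos: [0.5984, -0.2511, 0.1362]
eef_rot: [0.492, -0.508, 0.509, -0.491]
contact_force: [-0.7, -0.3, 0.4]
opening: 0.009
```

Call:
send_rows([
  [[0,0,0,0,0.8,0,1],[0,0,0,0,0.8,0,1],[0,0,0,0,0.8,0,1],[0,0,0,0,0.5,0,1],[0,0,0,0,0,0,1]],
])

```text
clock: 43.77
tool_pos: [0.597, -0.2501, 0.0767]
eef_rot: [-0.493, 0.509, -0.507, 0.491]
contact_force: [-0.3, 0.0, -0.4]
opening: 0.004
```

```bash
python3 - <<'E'
from h import *
plan([0.599,-0.250,0.056],-2)
w=snap('wrist'); cv2.imwrite('pics/w29.png',w['img'])
s=snap('side'); crop(s['img'],400,180,540,320,4.5,'sd29.png')
E
```

```text
t 43.77 pos [ 0.597  -0.2501  0.0767] F [-0.3  0.  -0.4] open 0.004 q [ 0.43  0.95 -0.19  1.61  0.27  0.62  0.06]
x [-0.033 -0.999  0.   ] y [-0.004 -0.    -1.   ] z [ 0.999 -0.033 -0.004]
shift tool m [-0.0001  0.0207  0.002 ] units [-0.01  1.03  0.1 ]
turn units [0.05 0.03 0.  ] with shift in final axes units [-0.01  1.04  0.1 ]
turn units [  0.   -39.24  -0.08] with shift in final axes units [ 0.01  1.04 -0.1 ]
```

View pics/w29.png

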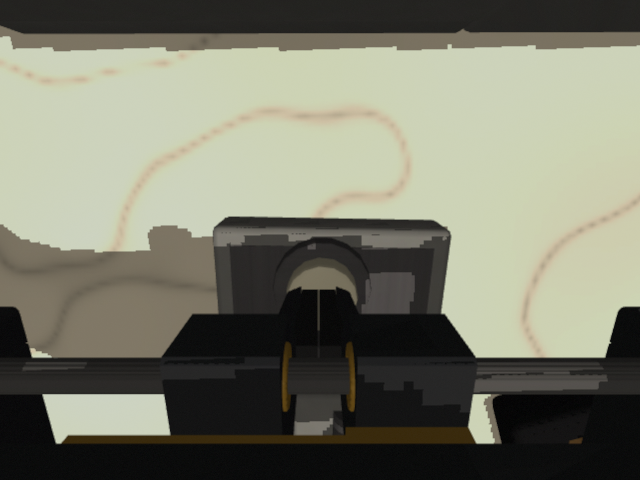

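View pics/sd29.png

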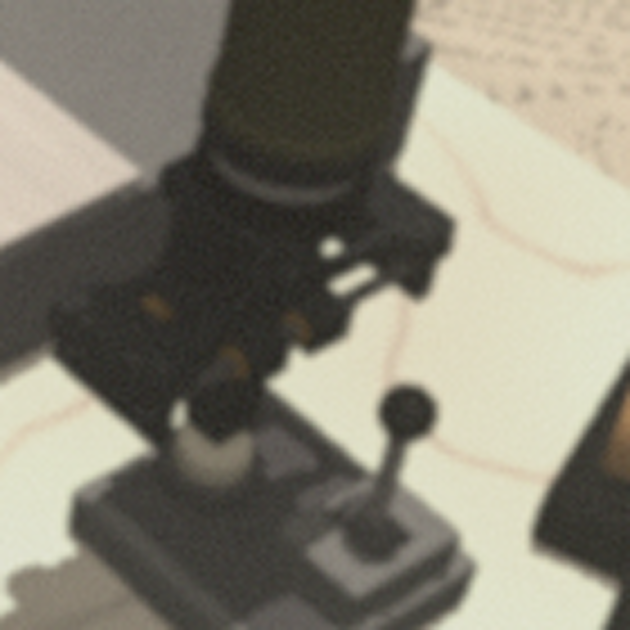

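Call:
send_rows([
  [[0,0,0,0,0.25,0.1,1],[0,0,0,0,0.25,0,1],[0,0,0,0,0.2,0,1],[0,0,0,0,0.2,0,1],[0,0,0,0,0.1,0,1]],
])

```text
clock: 44.28
tool_pos: [0.6021, -0.2497, 0.0602]
eef_rot: [0.492, -0.507, 0.509, -0.492]
contact_force: [-4.6, 1.7, 22.7]
opening: 0.006
```

Call:
send_rows([
  [[0,0,0,0,0.1,0,1],[0,0,0,0,0.1,0,1],[0,0,0,0,0.05,0,1],[0,0,0,0,0,0,1],[0,0,0,0,0,0,1]],
])

```text
clock: 44.7
tool_pos: [0.6022, -0.2497, 0.0599]
eef_rot: [0.492, -0.507, 0.509, -0.492]
contact_force: [-9.3, 3.5, 38.8]
opening: 0.004
```

```bash
python3 - <<'E'
from h import *
st()
w=snap('wrist'); crop(w['img'],200,180,460,330,3,'w30.png')
s=snap('side'); crop(s['img'],420,240,480,310,9,'sd30.png')
s=snap('scene'); crop(s['img'],180,300,240,370,9,'sc30.png')
E
```

```text
t 44.70 pos [ 0.6022 -0.2497  0.0599] F [-9.3  3.5 38.8] open 0.004 q [ 0.42  0.98 -0.18  1.6   0.28  0.59  0.05]
x [-0.032 -0.999  0.003] y [ 0.003 -0.003 -1.   ] z [ 0.999 -0.032  0.003]
```

View pics/sd30.png

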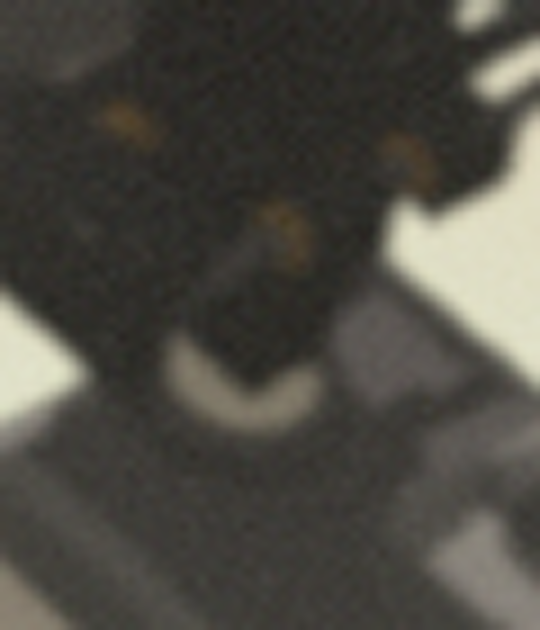

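View pics/sc30.png

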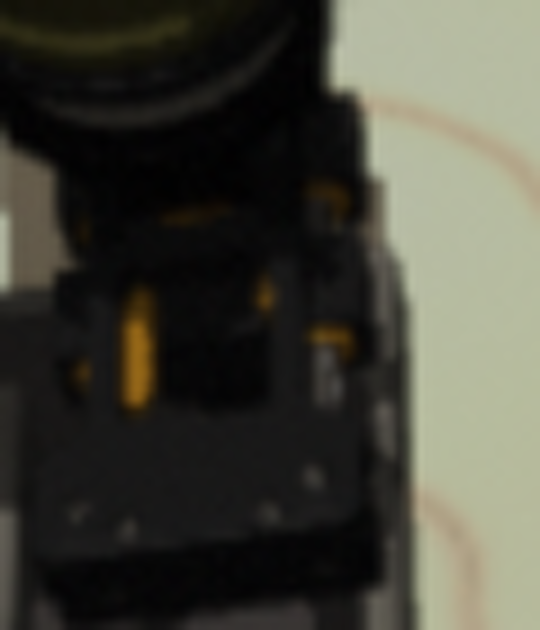

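View pics/w30.png

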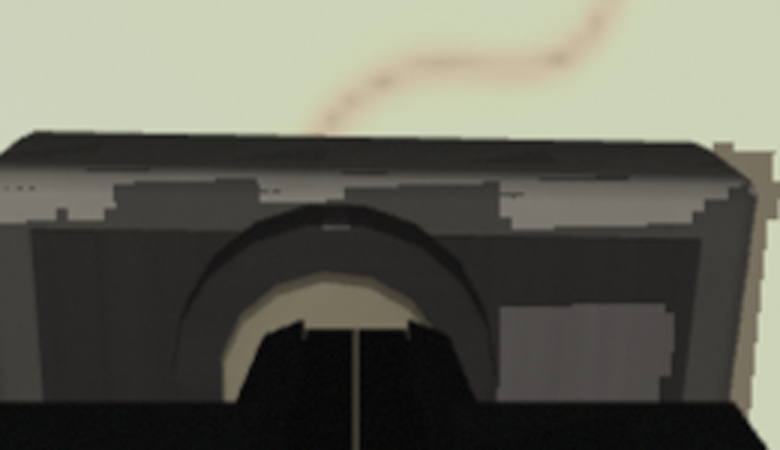

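Call:
send_rows([
  [[0,0,0,0,-0.3,0,1],[0,0,0,0,-0.5,0,1],[0,0,0,0,-0.2,-0.1,1],[0,0,0,0,0,0,1],[0,0,0,0,0,0,1]],
])

```text
clock: 45.27
tool_pos: [0.5982, -0.2492, 0.0735]
eef_rot: [-0.492, 0.508, -0.508, 0.492]
contact_force: [0.8, -0.2, -0.1]
opening: 0.003
```

```bash
python3 - <<'E'
from h import *
plan([0.5985,-0.250,0.07],-2)
w=snap('wrist'); crop(w['img'],200,180,460,330,3,'w31.png')
s=snap('side'); crop(s['img'],420,240,480,310,9,'sd31.png')
E
```

```text
t 45.27 pos [ 0.5982 -0.2492  0.0735] F [ 0.8 -0.2 -0.1] open 0.003 q [ 0.42  0.95 -0.19  1.61  0.27  0.61  0.05]
x [-0.032 -0.999  0.   ] y [-0.001 -0.    -1.   ] z [ 0.999 -0.032 -0.001]
shift tool m [0.0008 0.0035 0.0003] units [0.04 0.17 0.01]
turn units [0.01 0.03 0.  ] with shift in final axes units [0.04 0.17 0.01]
turn units [ 1.000e-02 -3.924e+01 -2.000e-02] with shift in final axes units [-0.04  0.17 -0.01]
```

View pics/w31.png

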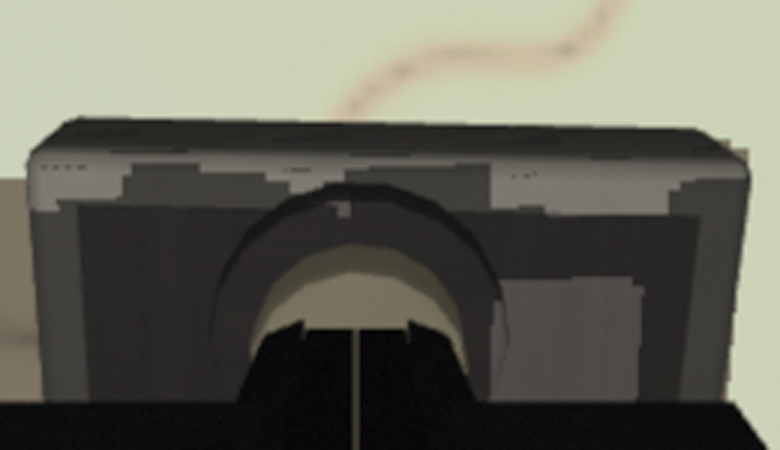

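View pics/sd31.png

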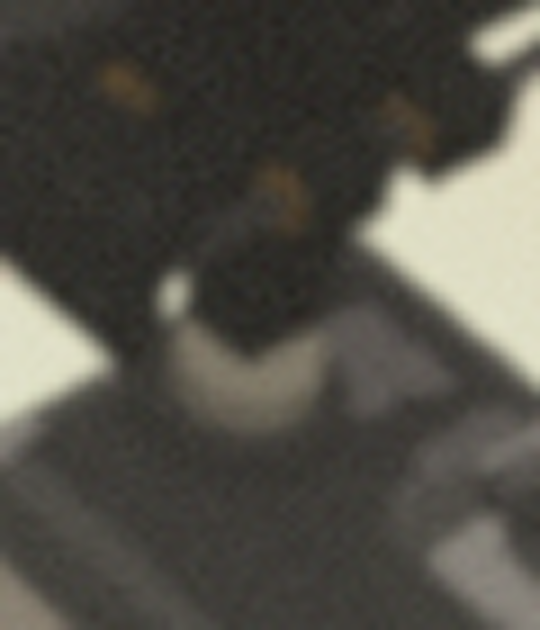

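Call:
send_rows([
  [[0,0,0,0,0.2,0,1],[0,0,0,0,0.2,0,1],[0,0,0,0,0.2,0,1],[0,0,0,0,0.15,0,1],[0,0,0,0,0.1,0,1]],
])

```text
clock: 45.78
tool_pos: [0.599, -0.2493, 0.0599]
eef_rot: [0.492, -0.508, 0.508, -0.491]
contact_force: [-9.6, 2.4, 40.1]
opening: 0.007
```

Call:
send_rows([
  [[0,0,0,0,0.1,0,1],[0,0,0,0,0,0,1],[0,0,0,0,0,0,1],[0,0,0,0,0,0,1],[0,0,0,0,0,0,1]],
])

```text
clock: 46.2
tool_pos: [0.599, -0.2493, 0.0599]
eef_rot: [0.492, -0.507, 0.509, -0.492]
contact_force: [-9.7, 4.9, 39.1]
opening: -0.0
```

```bash
python3 - <<'E'
from h import *
st()
w=snap('wrist'); crop(w['img'],200,180,460,330,3,'w32.png')
E
```

```text
t 46.20 pos [ 0.599  -0.2493  0.0599] F [-9.7  4.9 39.1] open -0.000 q [ 0.42  0.97 -0.18  1.61  0.28  0.58  0.05]
x [-0.032 -0.999  0.002] y [ 0.001 -0.002 -1.   ] z [ 0.999 -0.032  0.001]
```

View pics/w32.png

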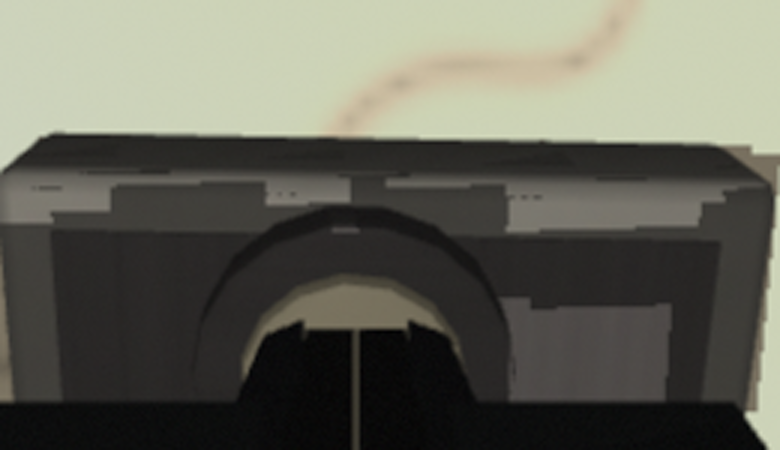

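```bash
python3 - <<'E'
from h import *
w=snap('wrist')  # pressed state
for yb in (-.250,-.252,-.248):
    print(yb,[(z,((proj(w,[.599,yb+.018,z])[0]-[200,180])*3)[1].round(1)) for z in (.038,.04,.042,.044,.046,.05)])
# up state camera shifted
import copy
u=copy.deepcopy(w); u["c"]=w["c"]+np.array([.5982-.599,-.2492+.2493,.0735-.0599])
for yb in (-.250,-.252,-.248):
    print("up",yb,[(z,((proj(u,[.599,yb+.018,z])[0]-[200,180])*3)[1].round(1)) for z in (.038,.04,.042,.044,.046,.05)])
E
```

```text
-0.25 [(0.038, np.float64(255.4)), (0.04, np.float64(259.9)), (0.042, np.float64(264.5)), (0.044, np.float64(269.2)), (0.046, np.float64(274.1)), (0.05, np.float64(284.2))]
-0.252 [(0.038, np.float64(267.3)), (0.04, np.float64(271.9)), (0.042, np.float64(276.7)), (0.044, np.float64(281.5)), (0.046, np.float64(286.5)), (0.05, np.float64(296.9))]
-0.248 [(0.038, np.float64(243.4)), (0.04, np.float64(247.8)), (0.042, np.float64(252.3)), (0.044, np.float64(256.9)), (0.046, np.float64(261.6)), (0.05, np.float64(271.4))]
up -0.25 [(0.038, np.float64(227.6)), (0.04, np.float64(231.5)), (0.042, np.float64(235.5)), (0.044, np.float64(239.5)), (0.046, np.float64(243.7)), (0.05, np.float64(252.3))]
up -0.252 [(0.038, np.float64(238.8)), (0.04, np.float64(242.8)), (0.042, np.float64(246.8)), (0.044, np.float64(251.0)), (0.046, np.float64(255.2)), (0.05, np.float64(264.1))]
up -0.248 [(0.038, np.float64(216.5)), (0.04, np.float64(220.2)), (0.042, np.float64(224.1)), (0.044, np.float64(228.0)), (0.046, np.float64(232.0)), (0.05, np.float64(240.4))]
```

Call:
send_rows([
  [[0,0,0,0,-0.4,0,1],[0,0,0,0,-0.8,0,1],[0,0,0,0,-1,0,1],[0,0,0,0,-1,0,1],[0,0,0,0,-1,0,1]],
])

```text
clock: 46.72
tool_pos: [0.5984, -0.2491, 0.139]
eef_rot: [-0.492, 0.508, -0.508, 0.492]
contact_force: [0.6, 0.3, -0.6]
opening: 0.005
```

Call:
send_rows([
  [[0,0,0,0,-1,0,1],[0,0,0,0,-1,0,1],[0,0,0,0,-1,0,1],[0,0,0,0,0,0,1],[0,0,0,0,0,0,1]],
])

```text
clock: 47.13
tool_pos: [0.5993, -0.2493, 0.1992]
eef_rot: [0.492, -0.507, 0.509, -0.492]
contact_force: [-0.7, 0.1, -0.6]
opening: 0.006
```

```bash
python3 - <<'E'
from h import *
plan([0.665,-0.333,0.2],-2)
w=snap('wrist'); cv2.imwrite('pics/w33.png',w['img'])
s=snap('scene'); crop(s['img'],60,290,260,480,3.5,'sc33.png')
print(onz(s,[(133,418),(170,412),(185,480)],.0).round(3),onz(s,[(133,418),(170,412),(152,420)],.08).round(3))
s=snap('side'); crop(s['img'],400,200,600,370,3.8,'sd33.png')
E
```

```text
t 47.13 pos [ 0.5993 -0.2493  0.1992] F [-0.7  0.1 -0.6] open 0.006 q [ 0.45  0.79 -0.24  1.54  0.22  0.84  0.1 ]
x [-0.032 -0.999  0.001] y [ 0.001 -0.001 -1.   ] z [ 0.999 -0.032  0.002]
shift tool m [ 0.0815 -0.0006  0.0684] units [ 4.08 -0.03  3.42]
turn units [-0.02  0.03  0.01] with shift in final axes units [ 4.07 -0.04  3.43]
turn units [ 2.000e-02 -3.923e+01  3.000e-02] with shift in final axes units [-4.07 -0.04 -3.43]
[[ 0.705 -0.416  0.   ]
 [ 0.707 -0.342  0.   ]
 [ 0.846 -0.315  0.   ]] [[ 0.747 -0.393  0.08 ]
 [ 0.748 -0.325  0.08 ]
 [ 0.757 -0.358  0.08 ]]
```

View pics/sc33.png

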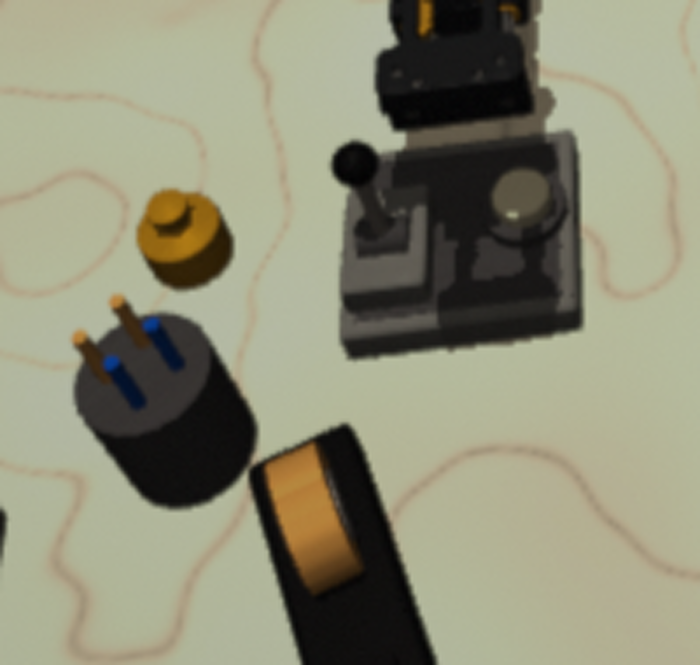

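View pics/sd33.png

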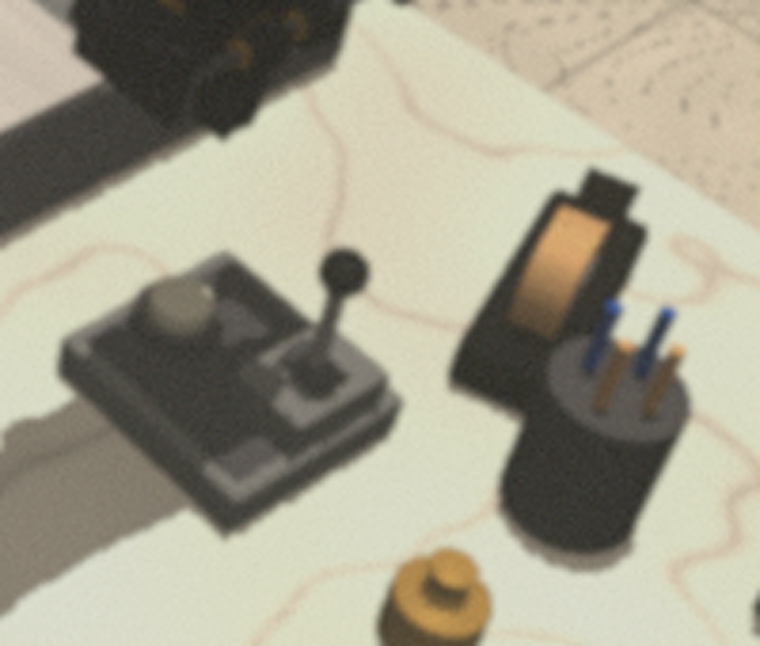

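Call:
send_rows([
  [[0,0,0,0,0,0.9,1],[0,0,0,0.5,0,0.9,1],[0,0,0,0.8,0,0.9,1],[0,0,0,0.9,0,0.7,1],[0,0,0,0.9,0,0,1]],
])

```text
clock: 47.7
tool_pos: [0.6671, -0.3124, 0.1969]
eef_rot: [-0.492, 0.508, -0.507, 0.493]
contact_force: [-0.1, 0.2, -0.4]
opening: 0.006
```

Call:
send_rows([
  [[0,0,0,0.95,0,0,1],[0,0,0,0,0,0,1],[0,0,0,0,0.6,0,1],[0,0,0,0,0.8,0,1],[0,0,0,0,0.8,0,1]],
])

```text
clock: 48.12
tool_pos: [0.6644, -0.3296, 0.1534]
eef_rot: [-0.492, 0.508, -0.507, 0.493]
contact_force: [0.2, 0.5, -0.4]
opening: 0.006
```

```bash
python3 - <<'E'
from h import *
plan([0.665,-0.333,0.118],-2)
s=snap('side'); crop(s['img'],400,200,600,370,3.8,'sd34.png')
E
```

```text
t 48.12 pos [ 0.6644 -0.3296  0.1534] F [ 0.2  0.5 -0.4] open 0.006 q [ 0.5   0.97 -0.23  1.23  0.23  0.97  0.2 ]
x [-0.03  -1.    -0.002] y [-0.     0.002 -1.   ] z [ 1.   -0.03 -0.  ]
shift tool m [0.0035 0.0354 0.0007] units [0.17 1.77 0.03]
turn units [ 0.    0.06 -0.02] with shift in final axes units [0.17 1.77 0.03]
turn units [-4.000e-02 -3.921e+01 -1.000e-02] with shift in final axes units [-0.17  1.77 -0.03]
```

View pics/sd34.png

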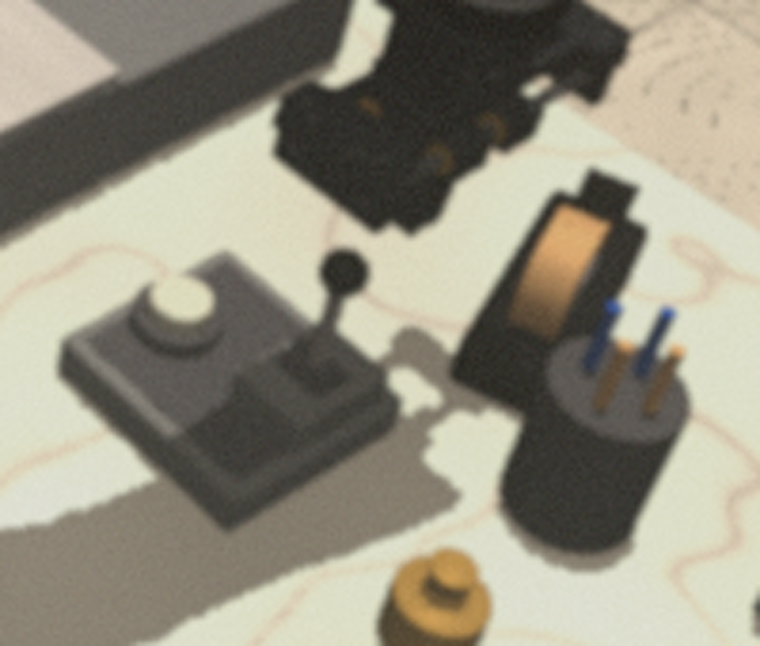

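Call:
send_rows([
  [[0,0,0,0.1,0.6,0,1],[0,0,0,0,0.6,0,1],[0,0,0,0,0.4,0,1],[0,0,0,0,0,-0.3,1],[0,0,0,0,0,-0.4,1]],
])

```text
clock: 48.58
tool_pos: [0.6502, -0.3332, 0.1223]
eef_rot: [-0.492, 0.508, -0.508, 0.492]
contact_force: [0.0, -0.4, 0.1]
opening: 0.004
```

Call:
send_rows([
  [[0,0,0,0,0,-0.4,1],[0,0,0,0,0,-0.4,1],[0,0,0,0,0,-0.4,1],[0,0,0,0,0,-0.4,1],[0,0,0,0,0,-0.4,1]],
])

```text
clock: 49.0
tool_pos: [0.6104, -0.3326, 0.1239]
eef_rot: [0.492, -0.507, 0.509, -0.492]
contact_force: [1.8, 0.2, -1.8]
opening: 0.005
```

```bash
python3 - <<'E'
from h import *
st()
s=snap('side'); crop(s['img'],400,200,600,370,3.8,'sd35.png')
E
```

```text
t 49.00 pos [ 0.6104 -0.3326  0.1239] F [ 1.8  0.2 -1.8] open 0.005 q [ 0.54  0.94 -0.23  1.43  0.26  0.8   0.2 ]
x [-0.032 -0.999  0.001] y [ 0.002 -0.001 -1.   ] z [ 0.999 -0.032  0.002]
```

View pics/sd35.png

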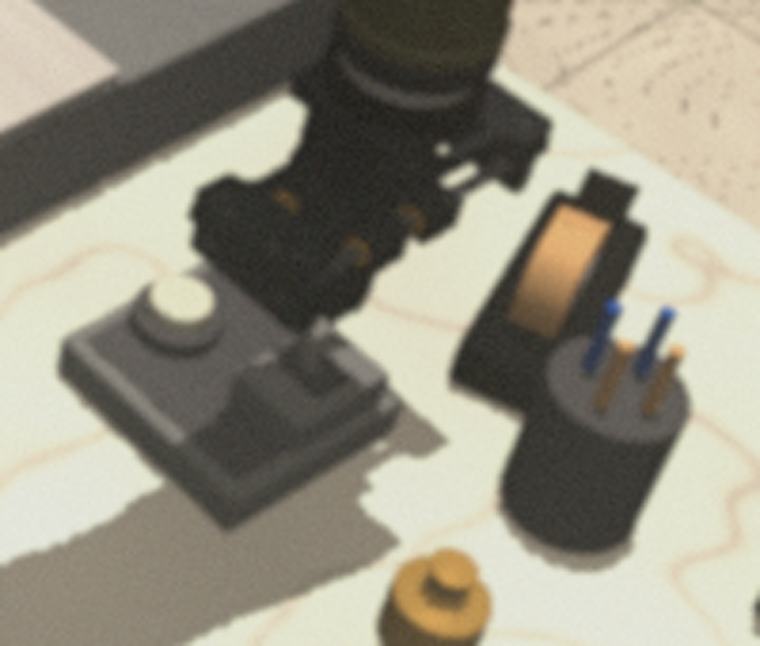

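Call:
send_rows([
  [[0,0,0,0,0.1,-0.3,1],[0,0,0,0,0.1,-0.3,1],[0,0,0,0,0.1,-0.3,1],[0,0,0,0,0.1,-0.2,1],[0,0,0,0,0,-0.1,1]],
])

```text
clock: 49.47
tool_pos: [0.5901, -0.3319, 0.1163]
eef_rot: [0.49, -0.505, 0.511, -0.494]
contact_force: [10.6, -1.0, -3.3]
opening: 0.005
```

Call:
send_rows([
  [[0,0,0,0,0,-0.1,1],[0,0,0,0,0,-0.1,1],[0,0,0,0,0,-0.1,1],[0,0,0,0,0,0,1],[0,0,0,0,0,0,1]],
])

```text
clock: 49.88
tool_pos: [0.5898, -0.3319, 0.1166]
eef_rot: [0.488, -0.501, 0.513, -0.497]
contact_force: [17.9, -3.9, -8.7]
opening: 0.008
```

Call:
send_rows([
  [[0,0,0,0,0,0.3,1],[0,0,0,0,0,0.5,1],[0,0,0,0,-0.5,0.7,1],[0,0,0,0,-1,0.5,1],[0,0,0,0,-1,0,1]],
])

```text
clock: 50.3
tool_pos: [0.6212, -0.3319, 0.1643]
eef_rot: [-0.492, 0.508, -0.507, 0.492]
contact_force: [0.3, 0.1, 0.3]
opening: 0.007
```

Call:
send_rows([
  [[0,0,0,-0.5,-1,0,1],[0,0,0,-0.8,-1,0,1],[0,0,0,-0.8,-1,0,1],[0,0,0,-0.8,-1,0,1],[0,0,0,-0.8,-1,0,1]],
])

```text
clock: 50.72
tool_pos: [0.6218, -0.2582, 0.2654]
eef_rot: [-0.492, 0.508, -0.508, 0.491]
contact_force: [0.3, 0.6, 0.8]
opening: 0.006
```

```bash
python3 - <<'E'
from h import *
st()
s=snap('side'); cv2.imwrite('pics/sd36.png',s['img']); crop(s['img'],400,200,600,370,3.8,'sd36c.png')
s=snap('scene'); cv2.imwrite('pics/sc36.png',s['img'])
E
```

```text
t 50.72 pos [ 0.6218 -0.2582  0.2654] F [0.3 0.6 0.8] open 0.006 q [ 0.45  0.75 -0.25  1.39  0.2   1.03  0.13]
x [-0.032 -0.999  0.001] y [-0.001 -0.    -1.   ] z [ 0.999 -0.032 -0.001]
```

View pics/sd36c.png

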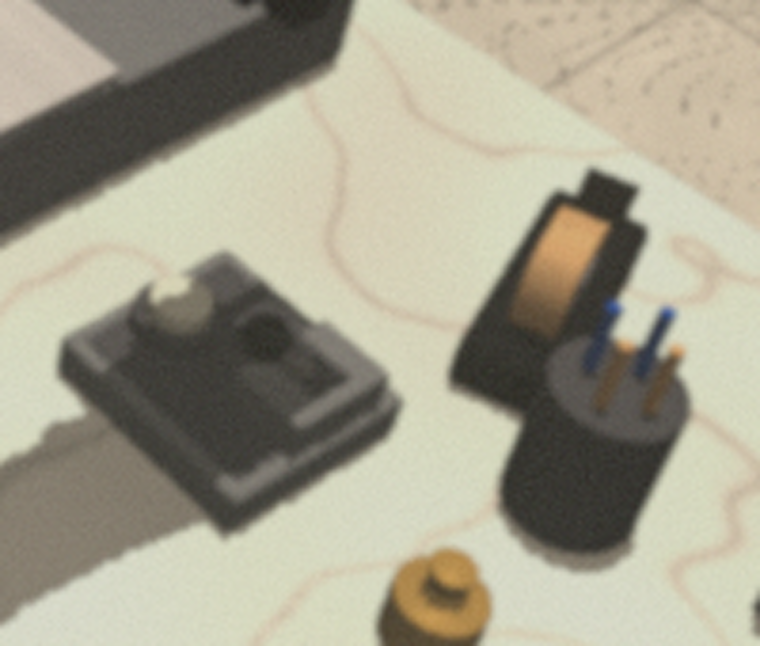

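View pics/sc36.png

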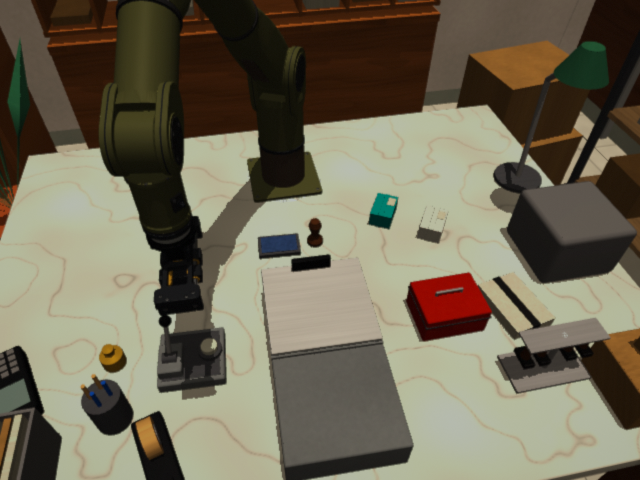

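View pics/sd36.png

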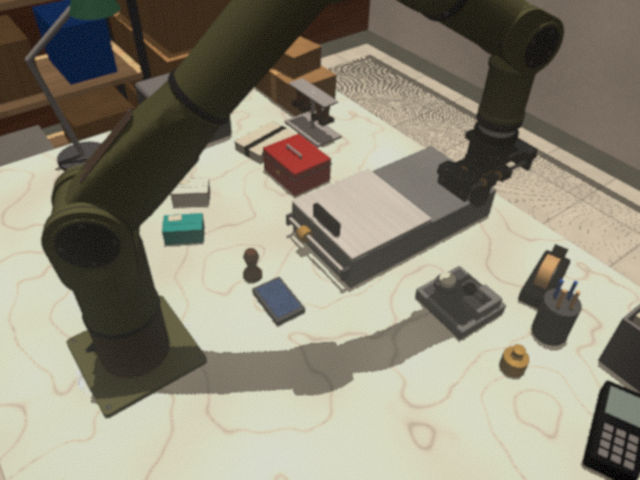

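```bash
python3 - <<'E'
from h import *
sc=snap("scene"); sd=snap("side")
crop(sc["img"],145,300,205,350,10,"e1.png"); crop(sd["img"],445,265,505,315,10,"e2.png")
print(tri(sc,(164.6,320.6),sd,(469.9,288.3)).round(4))
E
```

```text
[ 0.5624 -0.3297  0.115 ]
```

View pics/e1.png

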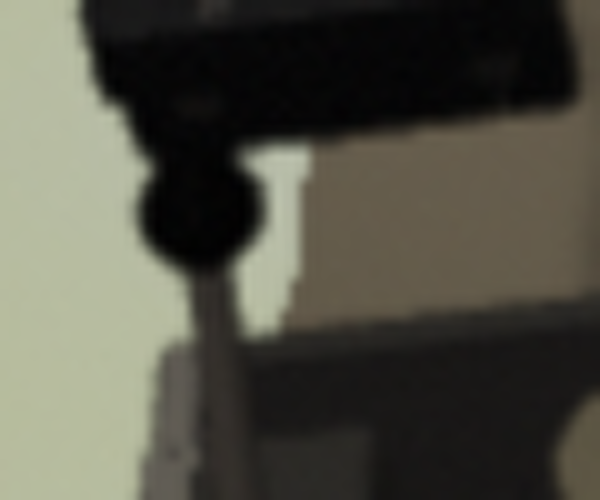

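View pics/e2.png

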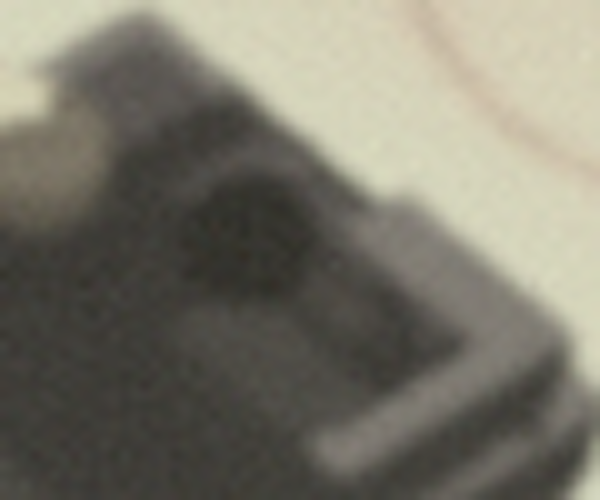

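```bash
python3 -c "
from plant import job
print(job.finish_job())"
```

```text
the job is handed in; nothing more can be done
None
```

The job is handed in, at about 51 s on the robot's clock; `finish_job` gave no verdict.

- **Parcels:** Three were on the counter: a, c and d. I found no parcel_b. With the guard fully open, I set all three on the well floor; the last picture before closing showed them lying flat and apart. No brown parcel was left outside. I left the turquoise and white look-alikes and the cash box alone.
- **Guard:** I pushed it shut until it hit the stop at about 12 N. The later pictures still show it shut.
- **Lever, upright:** My first setting came out about 0.1 rad too far. The lever had probably not started quite at its rest, so I re-gripped it and corrected it before touching the button. Three views then put it within about 0.02 rad of straight up.
- **Button:** I pressed it twice, both times with the guard shut. On the first press the fingers were about 4 mm off centre and may have caught the ring around the button. I re-centred and pressed again to a hard stop at about 40 N.
    - The fingertip height worked out about 4 mm higher than full travel would give. The wrist pictures showed roughly the full 8 mm, so I went by those.
    - Afterwards the button stood up again.
- **Lever, at rest:** I pushed it back to its stop at about 18 N. The last measurement put the ball at x 0.562, z 0.115 m, against an expected 0.563 and 0.113.

The gripper was clear of everything when I handed in.

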